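# Load keyed lamp modules into a test fixture, fit the cover and power up

## Task

Switch the test fixture off at its lever, then set every lamp module on the bench into a nest of its own, turned so that its orange lug drops into the notch and the module sits flat on the pocket floor. Then lay the yellow cover frame over them between the corner guides and press it down against the test pins until it sits level and fully home on its four seats, and only then switch the fixture on again. Leave the tin with the red lid beside it where it stands.

Things in the scene. Friction and masses are not known exactly. Their poses are not given: they have to be found in the camera images.
- fixture: fixture fixed on the bench: grey plate 182 (x) by 202 (y), 12 mm thick, four nests on it 2 by 2, lever switch at x 0, y +146. Origin on the bench under the plate's middle, z up. Per corner: a seat block, top 25 mm over the bench, and two guides 42 mm high that leave the cover 2.5 mm of play a side. Four brass pins at x +-71, y 0 and x 0, y +-81 top out at 32 mm until pressed.
- pin_bed (a joint): travel in m of the four brass test pins, which move down together: 0 when up, about 0.007 when the cover is fully home on its seats (end stop 0.009). Friction holds them: it takes a push of about 6 N, and they stay where they are left; the cover's own weight does not move them.
- switch (a joint): the lever switch: 0 = off (leaning 0.5 rad towards the fixture's -x), 1.0 rad = on (leaning 0.5 rad towards +x). It swings in the fixture's x-z plane, stays where it is left, and is moved by a push of 1 to 2 N against its ball.
- switch_tip (a point): centre of the red ball, radius 13 mm, at the end of the lever; the lever is 60 mm long and pivots 34 mm above the bench, so at both ends of its swing the ball's centre is 87 mm above the bench and 29 mm to that side of the pivot, and 94 mm high in the middle
- cover: loose yellow cover frame, 158 (x) by 178 (y) by 8 mm, 0.25 kg, with four windows 50 mm square through which the modules' heatsinks stand out. Origin at the centre of its underside, z up. Red grip block in the middle, 26 mm in x, 40 in y, from 8 to 44 mm up. Its x goes along the fixture's x, either way round; fully home its underside is 25 mm above the bench.
- nest_0: one of the fixture's four nests: black eight-sided collar 10 mm high, 60 mm inside across flats, 72 mm outside, with a notch 19 mm wide between orange cheeks on its +x side. Origin at the centre of the pocket floor, 12 mm above the bench; x points out through the notch, z up. Each nest faces another way; neighbours are 76 and 92 mm apart.
- nest_1: one of the fixture's four nests: black eight-sided collar 10 mm high, 60 mm inside across flats, 72 mm outside, with a notch 19 mm wide between orange cheeks on its +x side. Origin at the centre of the pocket floor, 12 mm above the bench; x points out through the notch, z up. Each nest faces another way; neighbours are 76 and 92 mm apart.
- nest_2: one of the fixture's four nests: black eight-sided collar 10 mm high, 60 mm inside across flats, 72 mm outside, with a notch 19 mm wide between orange cheeks on its +x side. Origin at the centre of the pocket floor, 12 mm above the bench; x points out through the notch, z up. Each nest faces another way; neighbours are 76 and 92 mm apart.
- nest_3: one of the fixture's four nests: black eight-sided collar 10 mm high, 60 mm inside across flats, 72 mm outside, with a notch 19 mm wide between orange cheeks on its +x side. Origin at the centre of the pocket floor, 12 mm above the bench; x points out through the notch, z up. Each nest faces another way; neighbours are 76 and 92 mm apart.
- module_0: lamp module (may be absent), 0.12 kg: disc 56 mm across, 12 mm thick; orange lug on its +x side, 14 mm wide, 10 high, out to 38 mm from the centre; finned heatsink block in the middle, 30 mm in x, 24 in y, from 12 to 42 mm up. Origin: centre of the underside, z up. Any module fits any nest, lug in the notch, underside on the pocket floor; out of line it rides 10 mm high.
- module_0_key (a point): outer end of the orange key lug of module_0, 5 mm above the underside
- module_1: lamp module (may be absent), 0.12 kg: disc 56 mm across, 12 mm thick; orange lug on its +x side, 14 mm wide, 10 high, out to 38 mm from the centre; finned heatsink block in the middle, 30 mm in x, 24 in y, from 12 to 42 mm up. Origin: centre of the underside, z up. Any module fits any nest, lug in the notch, underside on the pocket floor; out of line it rides 10 mm high.
- module_1_key (a point): outer end of the orange key lug of module_1, 5 mm above the underside
- module_2: lamp module (may be absent), 0.12 kg: disc 56 mm across, 12 mm thick; orange lug on its +x side, 14 mm wide, 10 high, out to 38 mm from the centre; finned heatsink block in the middle, 30 mm in x, 24 in y, from 12 to 42 mm up. Origin: centre of the underside, z up. Any module fits any nest, lug in the notch, underside on the pocket floor; out of line it rides 10 mm high.
- module_2_key (a point): outer end of the orange key lug of module_2, 5 mm above the underside
- module_3: lamp module (may be absent), 0.12 kg: disc 56 mm across, 12 mm thick; orange lug on its +x side, 14 mm wide, 10 high, out to 38 mm from the centre; finned heatsink block in the middle, 30 mm in x, 24 in y, from 12 to 42 mm up. Origin: centre of the underside, z up. Any module fits any nest, lug in the notch, underside on the pocket floor; out of line it rides 10 mm high.
- module_3_key (a point): outer end of the orange key lug of module_3, 5 mm above the underside
- paste_tin: bystander: tin with a red lid, 57 mm across and 68 mm high; origin under its centre
There are look-alikes about, which are no part of the job. Leave any black look-alike of the module_0 alone.

How it is judged:
On the way, in this order (a step that is already met when the one before it is completed fails the run):
1. the lever switch is off (value of joint switch below 0.2 rad), for 0.2 s.
2. every module is seated in a nest, lug in the notch, with the switch off (((horizontal distance between module_0 and nest_0 below 0.006 m and z of module_0 in the frame of nest_0 below 0.003 m and x of module_0_key in the frame of nest_0 above 0.03 m) or (horizontal distance between module_0 and nest_1 below 0.006 m and z of module_0 in the frame of nest_1 below 0.003 m and x of module_0_key in the frame of nest_1 above 0.03 m) or (horizontal distance between module_0 and nest_2 below 0.006 m and z of module_0 in the frame of nest_2 below 0.003 m and x of module_0_key in the frame of nest_2 above 0.03 m) or (horizontal distance between module_0 and nest_3 below 0.006 m and z of module_0 in the frame of nest_3 below 0.003 m and x of module_0_key in the frame of nest_3 above 0.03 m)) and angle between each of module_0, module_1, module_2, module_3's own z axis and vertical below 0.07 rad and ((horizontal distance between module_1 and nest_0 below 0.006 m and z of module_1 in the frame of nest_0 below 0.003 m and x of module_1_key in the frame of nest_0 above 0.03 m) or (horizontal distance between module_1 and nest_1 below 0.006 m and z of module_1 in the frame of nest_1 below 0.003 m and x of module_1_key in the frame of nest_1 above 0.03 m) or (horizontal distance between module_1 and nest_2 below 0.006 m and z of module_1 in the frame of nest_2 below 0.003 m and x of module_1_key in the frame of nest_2 above 0.03 m) or (horizontal distance between module_1 and nest_3 below 0.006 m and z of module_1 in the frame of nest_3 below 0.003 m and x of module_1_key in the frame of nest_3 above 0.03 m)) and ((horizontal distance between module_2 and nest_0 below 0.006 m and z of module_2 in the frame of nest_0 below 0.003 m and x of module_2_key in the frame of nest_0 above 0.03 m) or (horizontal distance between module_2 and nest_1 below 0.006 m and z of module_2 in the frame of nest_1 below 0.003 m and x of module_2_key in the frame of nest_1 above 0.03 m) or (horizontal distance between module_2 and nest_2 below 0.006 m and z of module_2 in the frame of nest_2 below 0.003 m and x of module_2_key in the frame of nest_2 above 0.03 m) or (horizontal distance between module_2 and nest_3 below 0.006 m and z of module_2 in the frame of nest_3 below 0.003 m and x of module_2_key in the frame of nest_3 above 0.03 m)) and ((horizontal distance between module_3 and nest_0 below 0.006 m and z of module_3 in the frame of nest_0 below 0.003 m and x of module_3_key in the frame of nest_0 above 0.03 m) or (horizontal distance between module_3 and nest_1 below 0.006 m and z of module_3 in the frame of nest_1 below 0.003 m and x of module_3_key in the frame of nest_1 above 0.03 m) or (horizontal distance between module_3 and nest_2 below 0.006 m and z of module_3 in the frame of nest_2 below 0.003 m and x of module_3_key in the frame of nest_2 above 0.03 m) or (horizontal distance between module_3 and nest_3 below 0.006 m and z of module_3 in the frame of nest_3 below 0.003 m and x of module_3_key in the frame of nest_3 above 0.03 m)) and value of joint switch below 0.2 rad), for 0.2 s.
3. the cover is pressed fully home, with the switch off (horizontal distance between cover and fixture below 0.006 m and z of cover in the frame of fixture below 0.0275 m and angle between cover's own z axis and vertical below 0.04 rad and angle between the x axis of cover and the x axis of fixture, either way round below 0.08 rad and value of joint switch below 0.2 rad), for 0.2 s.
4. the lever switch is on (value of joint switch above 0.8 rad), for 0.2 s.
At the end, for the whole second after the job is handed in: every module in a nest (6 mm, at most 3 mm above the pocket floor, tilt < 0.07 rad, lug in the notch); cover centred on the fixture (6 mm), in line (0.08 rad, either way round), level (0.04 rad), underside at most 27.5 mm above the bench; switch on (> 0.8 rad); all at rest (((horizontal distance between module_0 and nest_0 below 0.006 m and z of module_0 in the frame of nest_0 below 0.003 m and x of module_0_key in the frame of nest_0 above 0.03 m) or (horizontal distance between module_0 and nest_1 below 0.006 m and z of module_0 in the frame of nest_1 below 0.003 m and x of module_0_key in the frame of nest_1 above 0.03 m) or (horizontal distance between module_0 and nest_2 below 0.006 m and z of module_0 in the frame of nest_2 below 0.003 m and x of module_0_key in the frame of nest_2 above 0.03 m) or (horizontal distance between module_0 and nest_3 below 0.006 m and z of module_0 in the frame of nest_3 below 0.003 m and x of module_0_key in the frame of nest_3 above 0.03 m)) and angle between each of module_0, module_1, module_2, module_3's own z axis and vertical below 0.07 rad and ((horizontal distance between module_1 and nest_0 below 0.006 m and z of module_1 in the frame of nest_0 below 0.003 m and x of module_1_key in the frame of nest_0 above 0.03 m) or (horizontal distance between module_1 and nest_1 below 0.006 m and z of module_1 in the frame of nest_1 below 0.003 m and x of module_1_key in the frame of nest_1 above 0.03 m) or (horizontal distance between module_1 and nest_2 below 0.006 m and z of module_1 in the frame of nest_2 below 0.003 m and x of module_1_key in the frame of nest_2 above 0.03 m) or (horizontal distance between module_1 and nest_3 below 0.006 m and z of module_1 in the frame of nest_3 below 0.003 m and x of module_1_key in the frame of nest_3 above 0.03 m)) and ((horizontal distance between module_2 and nest_0 below 0.006 m and z of module_2 in the frame of nest_0 below 0.003 m and x of module_2_key in the frame of nest_0 above 0.03 m) or (horizontal distance between module_2 and nest_1 below 0.006 m and z of module_2 in the frame of nest_1 below 0.003 m and x of module_2_key in the frame of nest_1 above 0.03 m) or (horizontal distance between module_2 and nest_2 below 0.006 m and z of module_2 in the frame of nest_2 below 0.003 m and x of module_2_key in the frame of nest_2 above 0.03 m) or (horizontal distance between module_2 and nest_3 below 0.006 m and z of module_2 in the frame of nest_3 below 0.003 m and x of module_2_key in the frame of nest_3 above 0.03 m)) and ((horizontal distance between module_3 and nest_0 below 0.006 m and z of module_3 in the frame of nest_0 below 0.003 m and x of module_3_key in the frame of nest_0 above 0.03 m) or (horizontal distance between module_3 and nest_1 below 0.006 m and z of module_3 in the frame of nest_1 below 0.003 m and x of module_3_key in the frame of nest_1 above 0.03 m) or (horizontal distance between module_3 and nest_2 below 0.006 m and z of module_3 in the frame of nest_2 below 0.003 m and x of module_3_key in the frame of nest_2 above 0.03 m) or (horizontal distance between module_3 and nest_3 below 0.006 m and z of module_3 in the frame of nest_3 below 0.003 m and x of module_3_key in the frame of nest_3 above 0.03 m)) and horizontal distance between cover and fixture below 0.006 m and z of cover in the frame of fixture below 0.0275 m and angle between cover's own z axis and vertical below 0.04 rad and angle between the x axis of cover and the x axis of fixture, either way round below 0.08 rad and value of joint switch above 0.8 rad and linear speed of each of cover, module_0, module_1, module_2, module_3 below 0.02 m/s); the robot touches nothing.
It fails at once if the paste tin was pushed more than 4 cm (distance of paste_tin from where it was at the start of the episode above 0.04 m).
Of module_0, module_1, module_2, module_3 only 3 to 4 are there at a start; the rules pass over those that are not, and their reading is None.
At some moment in a run one of module_0, module_1, module_2, module_3, cover may be knocked a few centimetres aside while the robot is not near it.
Once in a run the grip may slacken for a moment while it holds something.
It also fails if it takes over 210 s, if anything falls off the work surface, if the arm or the gripper's body presses on something with over 40 N, if the wrist force passes 120 N, or if a joint passes its speed limit or range.

## Robot

A 6-joint arm with a two-finger parallel gripper is mounted at the origin on a cart in front of the work surface, level with it; the furniture and walls round the work are solid. World frame = base frame: x ahead of the robot, y to its left, z up, the work surface at z = 0. Lengths are in m, angles in rad, forces in N, time in s.
With the tool pointing down it reaches from about 0.3 to 0.75 m from the base axis. Payload 8.5 kg.
Tool frame: the origin (TCP) lies on the centre line of the jaws, within the pads' length; the fingertips stand 25 mm ahead of it and the grasp point (between the pads) lies 6 mm ahead of it; z points along the fingers, y is the direction in which the jaws open and shut (so a half turn about z gives the same grasp; the last joint's range is limited). The gripper opens to 85 mm and grips with 20 to 120 N. Pads are 22 mm wide; open, the fingers measure 114 mm over their backs; the gripper's body (76 mm by 85 mm) begins 54 mm behind the grasp point. The pads swing forward as they close: fully open they stand 13 mm farther back than shut.
Start: joints at [-0.215, 0.381, 1.297, -0, 1.464, -0.215], TCP at [0.55, 0, 0.256] pointing down, gripper open.
Joint ranges: [-3.11, 3.11], [-0.89, 2.33], [0.22, 2.48], [-1.42, 4.56], [0.17, 2.85], [-2.88, 2.88]. Speed limits (rad/s): [2.39, 2.39, 3.14, 3.14, 3.14, 3.14].

## Interface

Orientations are given as a 3x3 rotation matrix whose columns are the frame's x, y, z axes.
In Python, from plant import read_state, snapshot, hand_in, regions_of, pinpoint gives the robot as it stands.
- The arm moves only by the tool step_arm, never from a script. Its argument "increments" is a list of rows, each an object with "claw": the finger opening in m, from 0 to 0.0854; "travel": the shift along the tool's x, y, z in m, a list of three; "turn": the turn about the tool's z in rad. A call has 1 to 5 rows; each row shifts and turns the pose as measured when the row begins, along the tool's axes as they then stand; what a row does not reach is not made up. A row lasts 1/8 s, in which the tool goes at most 62.5 mm and 10.7 degrees, less where a joint would pass 70% of its speed; a pose out of reach is approached as far as the arm can. A call is refused whole if a number of a shift passes 0.0625 or a number of a turn 0.188, either way. A call with a gripper value outside its range is refused whole. The fingers move at their own pace and stop on an object; "grip_force" is the grip in N (left out, the last holds). Time passes only in rows, so rows that do not move let the fingers close. It gives the time, the measured TCP pose, the force and the opening at its end, in the units of the state.
- read_state(): the state, without advancing time (a new reading comes with each control period).
- snapshot(name): name is "scene" or "side" or "wrist"; returns a dict with "image" (420x560x3 uint8, blue, green, red), "fx", "fy", "cx", "cy" (pixels), "k1" (the pictures are not rectified: a ray, as slopes to the right and down, at radius r is drawn at 1 + k1 r^2 times it, then the intrinsics apply), "position" and "rotation" of the camera in the world; the wrist camera has in their place "tool_from_camera" (4x4, takes a point from camera to tool coordinates, whose origin is the TCP and whose axes are the flange's). Camera axes: x right, y down, z forward; pixel columns grow to the right and rows downward; lengths in m; the calibration is good to about 2 mm. A picture is of the moment at which its call begins: read the wrist's pose just before it. There is no depth.
- hand_in(): hands the job in, once; it reports no verdict.
Trained networks look in a picture, given as the dict that the camera call returned (one of the last four; its "shot" number tells which), for a name from the list of things; names that differ only in an ending like _2 or _b are one class to them, and where a whole thing is asked for, a point or a joint stands for the part that bears it (a point fixed in the world has none). Each returns a list of dicts, best first, with "p" (0 to 1); they miss things now and then, are a little off and sometimes report something else, mostly with a low value. They report only what shows in the picture. A call takes as long as a camera call. They do not tell look-alikes from the thing itself.
- regions_of(picture, target): "mask" (420x560 bool, what is visible of it) and "centre" ([row, column] in pixels, amid what is visible of it).
- pinpoint(picture, target): "centre" ([row, column] in pixels: a listed point, or the origin of a listed thing).
The state is a dict: "t": time; "q": joint angles; "joint_vel": joint speeds; "tau": joint torques, N m; "position": TCP position; "eef_rot": TCP orientation; "contact_force": force on the tool from outside, world axes, zero at the start; "wrist_torque": the same for the moment, N m; "gripper_width": finger opening in m.
Only numpy, scipy, OpenCV 4.12 (cv2) and the standard library are available. Lean on these libraries where they do the work, as an engineer would, in place of code of your own. Each camera call takes 0.05 s, during which the arm holds its last target.

## Working session

There is one attempt and no reset: what is moved stays moved. The work goes in short steps, Python scripts to look and compute and a tool call to move; the robot and the scene stay as the last step left them, time stands still between calls to the robot, and variables do not carry over. Pictures are saved under pics/ and viewed, and the job is handed in when it is done.

Besides the shell and the picture viewer there is one more tool, called after ">>>" by a JSON object that holds its "fn" and its "kwargs". step_arm: Moves the arm, as the interface text tells. Its arguments: {"type":"object","properties":{"increments":{"type":"array"},"grip_force":{"type":"number"}},"required":["increments"]}

```bash
ls -la; mkdir -p pics; python3 - <<'E'
from plant import *
import cv2
s=read_state(); print({k:s[k] for k in s})
for n in ("scene","side","wrist"):
    p=snapshot(n); cv2.imwrite(f"pics/a_{n}.png",p["image"])
    print(n,{k:p[k] for k in p if k!="image"})
E
```

```text
total 12
drwxr-xr-x  3 agent agent 4096 Dec  6 08:58 .
drwxr-xr-x 23 root  root  4096 Dec  6 08:58 ..
drwxr-xr-x  2 agent agent 4096 Dec  6 08:58 pics
{'t': 0.0, 'q': array([-2.15298997e-01,  3.81190634e-01,  1.29826631e+00,  8.14155478e-06,
        1.46358407e+00, -2.15283160e-01]), 'joint_vel': array([-0.00128953,  0.00034816,  0.00014737,  0.00032394,  0.0002272 ,
        0.0009107 ]), 'tau': array([-1.00240642e-03, -4.48466885e+01, -2.31285810e+01, -2.87182611e-04,
        4.73836102e-03,  1.77242771e-05]), 'position': array([5.49743586e-01, 5.62178343e-05, 2.55712758e-01]), 'eef_rot': array([[ 1.69381804e-05,  9.99999001e-01, -1.41319354e-03],
       [ 9.99999950e-01, -1.64897399e-05,  3.17335274e-04],
       [ 3.17311654e-04, -1.41319885e-03, -9.99998951e-01]]), 'contact_force': array([-0.08749363, -0.63884416, -0.6993588 ]), 'wrist_torque': array([ 0.02006345, -0.00183717,  0.01339228]), 'gripper_width': 0.0852939176356322}
scene {'fx': 406.58403490893477, 'fy': 406.58403490893477, 'cx': 282.8117825799409, 'cy': 209.11541840849463, 'k1': 0.042065280696930794, 'position': array
[... 419 characters left out ...]
838895,  0.67472695]), 'rotation': array([[ 0.8168049 , -0.25756215,  0.51622814],
       [-0.57662985, -0.39256207,  0.71651451],
       [ 0.01810457, -0.88292512, -0.46916464]]), 'shot': 2}
wrist {'fx': 320.0604814403299, 'fy': 320.0604814403299, 'cx': 275.4333155400368, 'cy': 211.35862357946726, 'k1': -0.03072078222537298, 'tool_from_camera': array([[-7.84327252e-04, -9.64044092e-01, -2.65741178e-01,
         6.87913899e-02],
       [ 9.99999640e-01, -6.70342519e-04, -5.19630515e-04,
        -6.63874206e-04],
       [ 3.22809117e-04, -2.65741490e-01,  9.64044271e-01,
        -1.16421329e-01],
       [ 0.00000000e+00,  0.00000000e+00,  0.00000000e+00,
         1.00000000e+00]]), 'shot': 3}
```

View pics/a_scene.png

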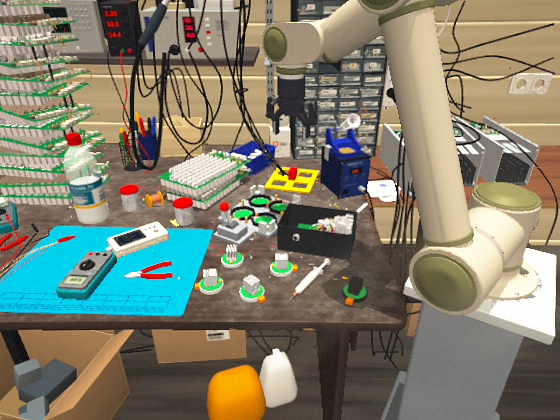

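View pics/a_side.png

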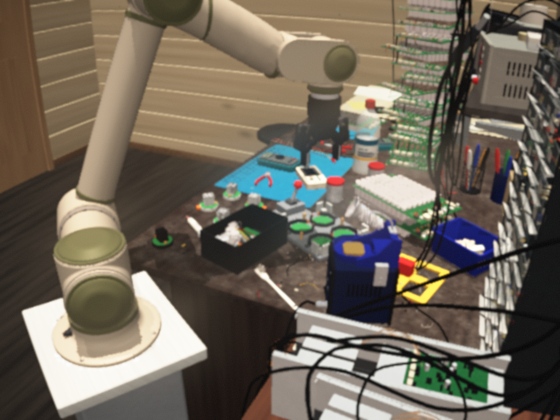

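View pics/a_wrist.png

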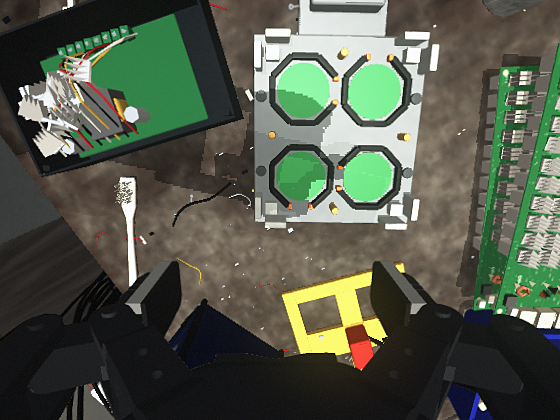

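```bash
cat > h.py <<'E'
from plant import *
import numpy as np, cv2
def snap(n):
    s=read_state(); p=snapshot(n)
    if n=="wrist":
        T=np.eye(4);T[:3,:3]=s["eef_rot"];T[:3,3]=s["position"]
        C=T@np.array(p["tool_from_camera"]); p["position"]=C[:3,3];p["rotation"]=C[:3,:3]
    p["position"]=np.array(p["position"]);p["rotation"]=np.array(p["rotation"])
    return p
def KD(p): return np.array([[p["fx"],0,p["cx"]],[0,p["fy"],p["cy"]],[0,0,1.]]),np.array([p["k1"],0,0,0,0.])
def ray(p,rc):
    K,D=KD(p)
    u=cv2.undistortPoints(np.array([[[rc[1],rc[0]]]],float),K,D)[0,0]
    d=p["rotation"]@np.array([u[0],u[1],1.]); return p["position"],d/np.linalg.norm(d)
def onz(p,rc,z):
    o,d=ray(p,rc); return o+d*(z-o[2])/d[2]
def proj(p,X):
    K,D=KD(p); R=p["rotation"].T
    q,_=cv2.projectPoints(np.atleast_2d(X).astype(float),cv2.Rodrigues(R)[0],-R@p["position"],K,D)
    return q[:,0,::-1]
def tri(rays):
    A=np.zeros((3,3));b=np.zeros(3)
    for o,d in rays:
        M=np.eye(3)-np.outer(d,d);A+=M;b+=M@o
    X=np.linalg.solve(A,b); return X,[float(np.linalg.norm((np.eye(3)-np.outer(d,d))@(X-o))) for o,d in rays]
def save(p,name,marks=[],crop=None,k=1):
    im=p["image"].copy()
    for m in marks: cv2.circle(im,(int(round(m[1])),int(round(m[0]))),2,(255,0,255),-1)
    if crop: r0,r1,c0,c1=crop; im=cv2.resize(im[r0:r1,c0:c1],None,fx=k,fy=k,interpolation=cv2.INTER_CUBIC)
    cv2.imwrite(f"pics/{name}.png",im)
def pp(p,t,z=None,pm=0.2):
    out=pinpoint(p,t)
    for d in out:
        if d["p"]>pm: print(p["shot"],t,round(d["p"],2),np.round(d["centre"],1), "" if z is None else np.round(onz(p,d["centre"],z)[:2],4))
    return out
E
python3 - <<'E'
from h import *
z={"fixture":0,"nest_0":.012,"module_0":0,"module_0_key":.005,"cover":0,"switch_tip":.087,"paste_tin":0}
for n in ("wrist","scene","side"):
    p=snap(n); print(n)
    for t in z: pp(p,t,z[t])
E
```

```text
wrist
4 fixture 0.72 [134.6 332.1] [0.613  0.0565]
4 nest_0 0.79 [175.4 367.5] [0.6533 0.0119]
4 nest_0 0.77 [175.1 296.6] [0.5727 0.0121]
4 nest_0 0.76 [ 87.9 299.8] [0.5746 0.1053]
4 nest_0 0.6 [ 93.3 373.7] [0.6536 0.1001]
4 cover 0.7 [335.2 358.2] [ 0.6611 -0.2085]
4 paste_tin 0.71 [329.2 351.2] [ 0.6509 -0.199 ]
scene
5 fixture 0.72 [213.  263.5] [0.6138 0.0479]
5 nest_0 0.79 [213.2 240.7] [0.6605 0.1011]
5 nest_0 0.63 [207.6 278.9] [0.5795 0.0131]
5 nest_0 0.5 [222.8 262.6] [0.5735 0.1145]
5 nest_0 0.46 [200.8 259.3] [0.6559 0.0066]
5 nest_0 0.46 [258.1 231.1] [0.5484 0.2986]
5 module_0 0.94 [285.2 214.4] [0.5284 0.391 ]
5 module_0 0.86 [293.5 251.7] [0.4369 0.371 ]
5 module_0 0.71 [294.4 356.6] [0.2306 0.2525]
5 module_0 0.66 [269.  282.3] [0.4227 0.2581]
5 module_0 0.57 [260.4 233.1] [0.5486 0.2911]
5 module_0_key 0.98 [301.1 351.1] [0.2311 0.285 ]
5 module_0_key 0.94 [295.8 262.1] [0.4091 0.3702]
5 cover 0.7 [181.8 289.2] [ 0.6561 -0.1855]
5 switch_tip 0.61 [206.6 225.7] [0.6368 0.1972]
5 switch_tip 0.29 [257.4 232.4] [0.4816 0.3755]
5 paste_tin 0.89 [220.4 187.6] [0.7836 0.
[... 280 characters left out ...]
 module_0 0.84 [206.1 209.9] [0.4452 0.373 ]
6 module_0 0.71 [275.5 403.4] [ 0.6582 -0.2076]
6 module_0 0.67 [241.7 161.1] [0.2379 0.2604]
6 module_0 0.6 [194.6 231.8] [0.541 0.406]
6 module_0 0.47 [208.  256.2] [0.5551 0.286 ]
6 module_0 0.4 [223.5 223.5] [0.4261 0.2562]
6 module_0 0.4 [225.5 301.2] [0.6024 0.1264]
6 module_0_key 0.88 [237.  158.4] [0.2386 0.2791]
6 module_0_key 0.84 [205.5 196. ] [0.4077 0.3907]
6 module_0_key 0.35 [221.  320.9] [0.6597 0.1093]
6 cover 0.66 [277.  404.1] [ 0.6549 -0.213 ]
6 switch_tip 0.7 [207.3 263.6] [0.4817 0.1363]
6 switch_tip 0.61 [182.1 300.1] [0.6601 0.2124]
6 paste_tin 0.93 [198.3 335.3] [0.7988 0.2063]
6 paste_tin 0.4 [204.4 194.6] [0.4116 0.4087]
```

>>> {"fn": "step_arm", "kwargs": {"increments": [{"claw": 0, "travel": [0.05, 0.033, 0], "turn": 0}, {"claw": 0, "travel": [0.05, 0.033, 0], "turn": 0}, {"claw": 0, "travel": [0, 0, 0], "turn": 0}], "grip_force": 40}}

```text
t: 1.72
position: [0.618, 0.1019, 0.2562]
eef_rot: [[0.003, 1.0, 0.0], [1.0, -0.003, -0.0], [-0.0, 0.0, -1.0]]
contact_force: [-0.5, 0.3, -0.4]
gripper_width: 0.0325
```

```bash
python3 - <<'E'
from h import *
s=read_state();print(s["t"],s["position"],s["eef_rot"])
z={"fixture":0,"nest_0":.012,"module_0":0,"module_0_key":.005,"cover":0,"switch_tip":.087,"paste_tin":0}
p=snap("wrist"); save(p,"b_wrist")
for t in z: pp(p,t,z[t])
E
```

```text
1.725 [0.61796548 0.1018713  0.2562064 ] [[ 2.66671195e-03  9.99996409e-01  2.66410229e-04]
 [ 9.99996394e-01 -2.66662684e-03 -3.19329929e-04]
 [-3.18618365e-04  2.67260829e-04 -9.99999914e-01]]
7 fixture 0.75 [223.  274.6] [0.616  0.0531]
7 nest_0 0.95 [260.3 307.2] [0.6557 0.009 ]
7 nest_0 0.89 [186.  308.5] [0.655  0.1011]
7 nest_0 0.86 [256.8 238.9] [0.5724 0.0139]
7 nest_0 0.77 [179.1 240.7] [0.5777 0.1094]
7 nest_0 0.7 [ 27.8 226.1] [0.5675 0.2654]
7 nest_0 0.44 [55.7 64.7] [0.3963 0.2416]
7 module_0 0.96 [35.6 97.6] [0.428 0.263]
7 switch_tip 0.39 [258.8 242.4] [0.5851 0.0444]
7 paste_tin 0.65 [ 88.9 432.9] [0.7915 0.2076]
```

View pics/b_wrist.png

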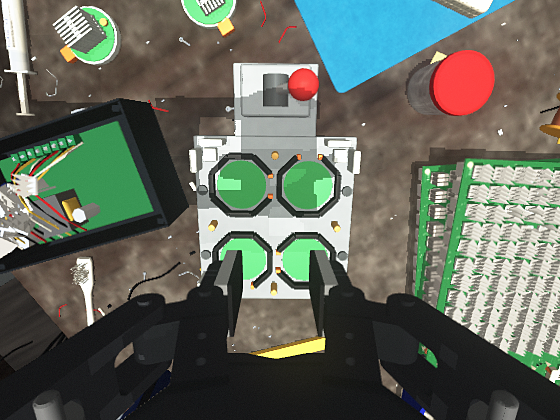

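```bash
python3 - <<'E'
from h import *
p=snap("wrist")
for rc in [(224,212),(225,336),(155,275),(288,273)]: print(rc,onz(p,rc,.032))
print("ball",onz(p,(83,303),.087))
save(p,"b_fix",crop=(50,310,170,380),k=2.3)
E
```

```text
(224, 212) [0.54469933 0.05842127 0.032     ]
(225, 336) [0.68386765 0.05605149 0.032     ]
(155, 275) [0.61603631 0.13438617 0.032     ]
(288, 273) [ 0.61230145 -0.0220097   0.032     ]
ball [0.64018112 0.1995678  0.087     ]
```

View pics/b_fix.png

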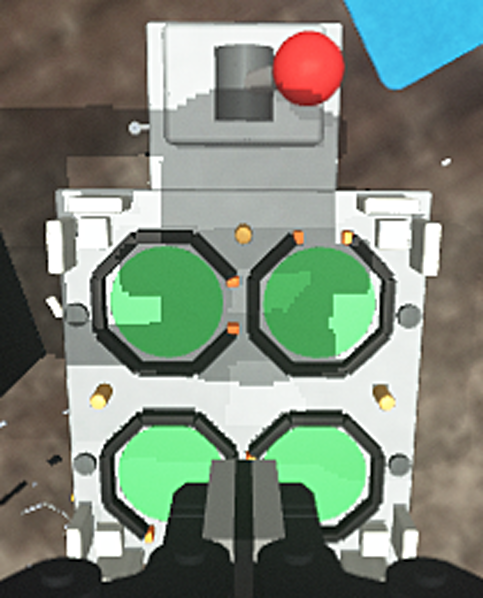

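>>> {"fn": "step_arm", "kwargs": {"increments": [{"claw": 0, "travel": [0.034, 0.028, 0], "turn": 0}, {"claw": 0, "travel": [0.034, 0.028, 0], "turn": 0}, {"claw": 0, "travel": [0.034, 0.028, 0.03], "turn": 0}, {"claw": 0, "travel": [0, 0, 0.05], "turn": 0}]}}

```text
t: 2.68
position: [0.7056, 0.2004, 0.1811]
eef_rot: [[0.011, 1.0, 0.012], [1.0, -0.011, 0.0], [0.0, 0.012, -1.0]]
contact_force: [0.3, 0.1, 0.3]
gripper_width: 0.0002
```

```bash
python3 - <<'E'
from h import *
p=snap("wrist"); save(p,"c_wrist"); a=snap("scene"); b=snap("side"); save(b,"c_side",crop=(120,300,200,460),k=3)
for q in (p,a,b): 
    for t in("switch_tip",): pp(q,t,.087)
s=read_state(); print(s["position"])
E
```

```text
10 switch_tip 0.45 [207.1 224.3] [0.6383 0.2014]
10 switch_tip 0.38 [271.  281.3] [0.3637 0.3623]
11 switch_tip 0.69 [183.9 298.4] [0.6482 0.2049]
[0.70480176 0.19795485 0.18479   ]
```

View pics/c_wrist.png

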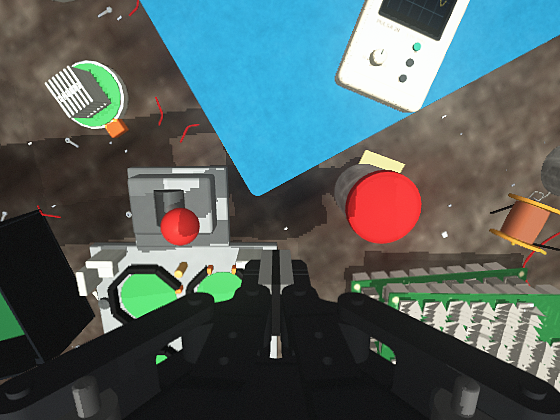

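View pics/c_side.png

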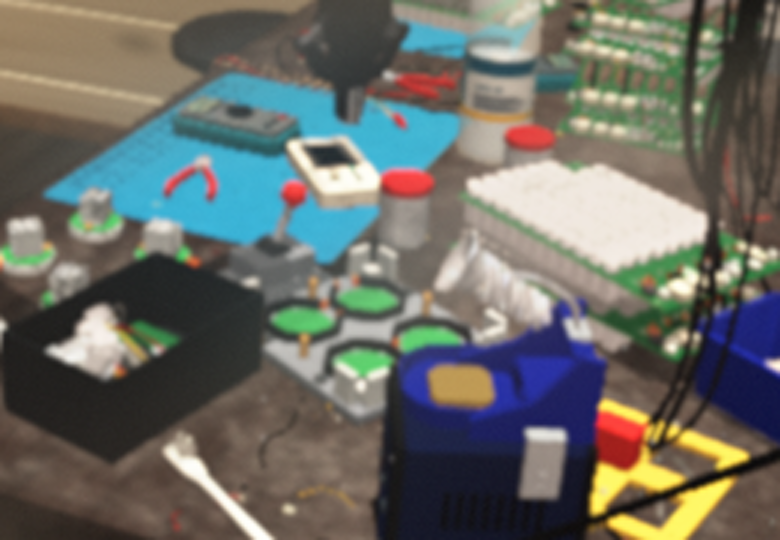

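>>> {"fn": "step_arm", "kwargs": {"increments": [{"claw": 0, "travel": [0.003, 0, 0.045], "turn": 0}, {"claw": 0, "travel": [0, 0, 0.04], "turn": 0}, {"claw": 0, "travel": [0, 0, 0], "turn": 0}, {"claw": 0, "travel": [0, -0.03, 0], "turn": 0}]}}

```text
t: 3.48
position: [0.6807, 0.1999, 0.1098]
eef_rot: [[0.017, 0.999, 0.032], [1.0, -0.017, 0.002], [0.003, 0.032, -0.999]]
contact_force: [0.6, 0.9, 0.6]
gripper_width: -0.0
```

>>> {"fn": "step_arm", "kwargs": {"increments": [{"claw": 0, "travel": [0.002, 0, 0.014], "turn": 0}, {"claw": 0, "travel": [0, -0.025, 0], "turn": 0}, {"claw": 0, "travel": [0, -0.02, 0], "turn": 0}, {"claw": 0, "travel": [0, -0.012, 0], "turn": 0}]}}

```text
t: 3.98
position: [0.6291, 0.2028, 0.104]
eef_rot: [[0.018, 0.998, 0.052], [1.0, -0.018, 0.004], [0.005, 0.052, -0.999]]
contact_force: [0.8, -0.4, -0.9]
gripper_width: 0.0002
```

```bash
python3 - <<'E'
from h import *
s=read_state(); print(s["position"],s["contact_force"])
p=snap("wrist"); save(p,"d_wrist")
E
```

```text
[0.62910542 0.20280636 0.10395348] [ 0.77864104 -0.3776213  -0.9355537 ]
```

View pics/d_wrist.png

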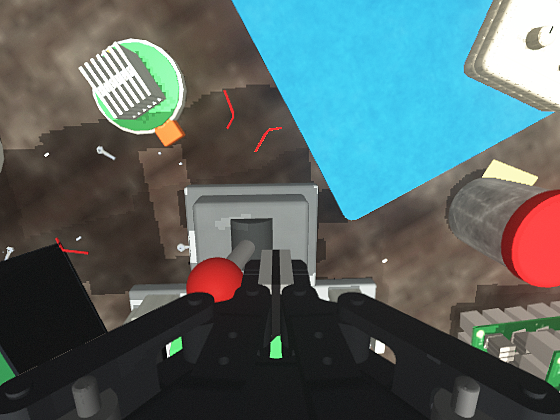

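>>> {"fn": "step_arm", "kwargs": {"increments": [{"claw": 0, "travel": [0, -0.015, 0], "turn": 0}, {"claw": 0, "travel": [0, -0.01, 0], "turn": 0}, {"claw": 0, "travel": [0, 0, 0], "turn": 0}]}}

```text
t: 4.4
position: [0.6139, 0.2028, 0.1081]
eef_rot: [[0.019, 0.997, 0.081], [1.0, -0.02, 0.006], [0.008, 0.081, -0.997]]
contact_force: [-0.1, 0.7, -0.3]
gripper_width: 0.0001
```

```bash
python3 - <<'E'
from h import *
s=read_state(); print(s["t"],s["position"],s["contact_force"],s["eef_rot"][:,2])
p=snap("wrist"); save(p,"d2_wrist")
s=read_state(); print(s["t"],s["position"],s["contact_force"],s["eef_rot"][:,2])
E
```

```text
4.4 [0.6139241  0.20279586 0.10808399] [-0.07343603  0.68515163 -0.29026184] [ 0.08094118  0.00638352 -0.99669844]
4.45 [0.61357552 0.20274049 0.10776442] [-0.84909461  0.76079473  0.81292875] [ 0.07950698  0.00620955 -0.99681497]
```

View pics/d2_wrist.png

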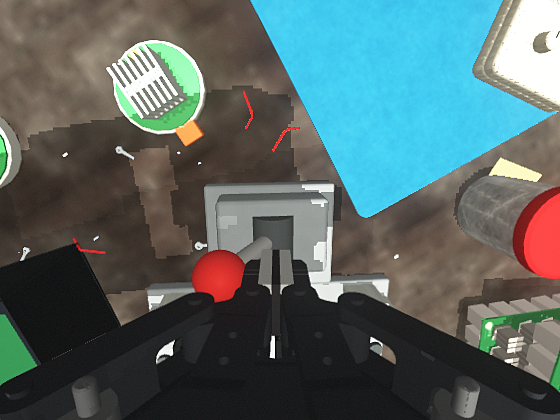

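>>> {"fn": "step_arm", "kwargs": {"increments": [{"claw": 0, "travel": [0, 0.01, -0.02], "turn": 0}, {"claw": 0, "travel": [0, 0.01, -0.04], "turn": 0}, {"claw": 0.08, "travel": [0, 0, -0.05], "turn": 0}, {"claw": 0.08, "travel": [0, 0, -0.05], "turn": 0}, {"claw": 0.08, "travel": [0, 0, 0], "turn": 0}]}}

```text
t: 5.08
position: [0.6218, 0.2012, 0.274]
eef_rot: [[0.02, 0.997, 0.074], [1.0, -0.02, 0.006], [0.008, 0.074, -0.997]]
contact_force: [0.9, 0.1, 0.4]
gripper_width: 0.054
```

```bash
python3 - <<'E'
from h import *
p=snap("wrist"); save(p,"e_wrist")
s=read_state(); print(s["t"],s["position"],s["contact_force"],s["eef_rot"][:,2])
E
```

```text
5.125 [0.6212255  0.20104886 0.27127363] [-0.51924936 -1.09810297 -0.72099904] [ 0.06985112  0.00541389 -0.99754274]
```

View pics/e_wrist.png

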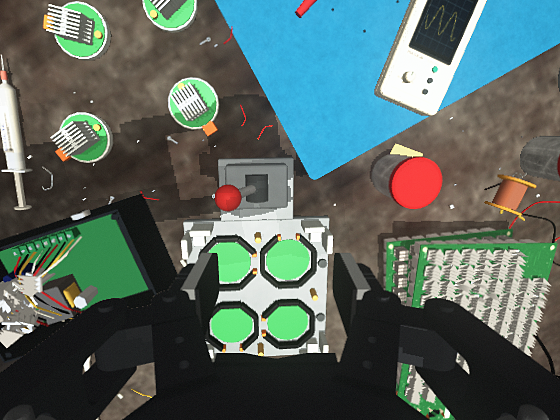

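>>> {"fn": "step_arm", "kwargs": {"increments": [{"claw": 0.06, "travel": [0.02, -0.02, 0], "turn": 0}, {"claw": 0.06, "travel": [0.02, -0.02, 0], "turn": 0}]}}

```text
t: 5.38
position: [0.5817, 0.2412, 0.2653]
eef_rot: [[0.023, 0.998, 0.064], [1.0, -0.023, 0.004], [0.005, 0.064, -0.998]]
contact_force: [0.0, 0.6, 0.0]
gripper_width: 0.0599
```

>>> {"fn": "step_arm", "kwargs": {"increments": [{"claw": 0.06, "travel": [0.06, 0, 0], "turn": 0}]}}

```text
t: 5.5
position: [0.5822, 0.3003, 0.2642]
eef_rot: [[0.026, 0.998, 0.06], [1.0, -0.026, 0.002], [0.004, 0.06, -0.998]]
contact_force: [0.9, -0.1, 0.5]
gripper_width: 0.06
```

>>> {"fn": "step_arm", "kwargs": {"increments": [{"claw": 0.06, "travel": [0, 0.04, 0], "turn": 0}]}}

```text
t: 5.62
position: [0.62, 0.3035, 0.2655]
eef_rot: [[0.02, 0.998, 0.056], [1.0, -0.02, 0.003], [0.004, 0.056, -0.998]]
contact_force: [0.5, 0.6, 0.2]
gripper_width: 0.0596
```

>>> {"fn": "step_arm", "kwargs": {"increments": [{"claw": 0.06, "travel": [0, 0.04, 0], "turn": 0}]}}

```text
t: 5.75
position: [0.6603, 0.3034, 0.2661]
eef_rot: [[0.019, 0.998, 0.053], [1.0, -0.019, 0.002], [0.003, 0.053, -0.999]]
contact_force: [-0.0, -0.1, -0.5]
gripper_width: 0.0598
```

>>> {"fn": "step_arm", "kwargs": {"increments": [{"claw": 0.06, "travel": [0, 0, 0], "turn": 0}]}}

```text
t: 5.88
position: [0.6617, 0.303, 0.2625]
eef_rot: [[0.02, 0.999, 0.049], [1.0, -0.02, 0.0], [0.001, 0.049, -0.999]]
contact_force: [-0.8, 0.1, 0.4]
gripper_width: 0.06
```

>>> {"fn": "step_arm", "kwargs": {"increments": [{"claw": 0.06, "travel": [0, -0.04, 0], "turn": 0}, {"claw": 0.06, "travel": [0, -0.04, 0], "turn": 0}, {"claw": 0.06, "travel": [0, -0.04, 0], "turn": 0}]}}

```text
t: 6.25
position: [0.5381, 0.3044, 0.2506]
eef_rot: [[0.022, 0.999, 0.039], [1.0, -0.021, -0.002], [-0.002, 0.039, -0.999]]
contact_force: [1.0, 0.2, -0.3]
gripper_width: 0.0599
```

>>> {"fn": "step_arm", "kwargs": {"increments": [{"claw": 0.06, "travel": [0, 0, 0], "turn": 0}, {"claw": 0.06, "travel": [0, 0, 0], "turn": 0}, {"claw": 0.06, "travel": [0, 0, 0], "turn": 0}]}}

```text
t: 6.62
position: [0.5352, 0.3045, 0.2495]
eef_rot: [[0.02, 0.999, 0.035], [1.0, -0.02, -0.003], [-0.003, 0.035, -0.999]]
contact_force: [-0.5, -0.6, 0.4]
gripper_width: 0.0599
```

```bash
python3 - <<'E'
from h import *
p=snap("wrist"); save(p,"f_wrist")
z={"module_0":0,"module_0_key":.005,"nest_0":.012}
for t in z: pp(p,t,z[t])
q=regions_of(p,"module_0"); print([(round(d["p"],2),d["centre"],d["mask"].sum()) for d in q])
s=read_state(); print(s["t"],s["position"],s["contact_force"],s["eef_rot"][:,2])
E
```

```text
15 module_0 0.83 [128.1 178. ] [0.4372 0.3698]
15 module_0 0.78 [ 97.8 262.9] [0.5316 0.3994]
15 module_0 0.78 [187.  279.9] [0.5483 0.3007]
15 module_0 0.77 [220.3 176.8] [0.4252 0.264 ]
15 module_0 0.62 [231.   21.5] [0.238  0.2563]
15 module_0_key 0.87 [203.1   8.8] [0.2351 0.2921]
15 module_0_key 0.35 [128.6 176.4] [0.4368 0.3694]
15 nest_0 0.78 [334.3 365.3] [0.6565 0.1039]
[(0.87, [232.6, 18.4], np.int64(1885)), (0.84, [224.4, 173.9], np.int64(1889)), (0.76, [192.2, 281.7], np.int64(1903)), (0.71, [94.7, 263.4], np.int64(2424)), (0.57, [124.4, 175.2], np.int64(2354))]
6.875 [0.53515258 0.30444758 0.24965914] [ 0.47268097 -0.07612253  0.76583502] [ 0.03562545 -0.00334562 -0.99935961]
```

View pics/f_wrist.png

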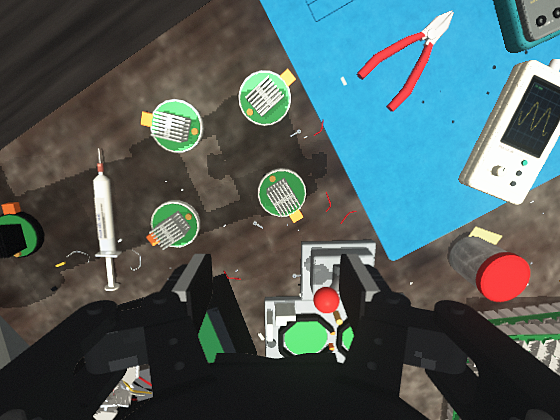

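```bash
cat >> h.py <<'E'
from scipy.optimize import minimize
def prims(kind):
    t=np.linspace(0,2*np.pi,48,endpoint=False)
    def box(x0,x1,y0,y1,z0,z1): return np.array([[x,y,z] for x in(x0,x1) for y in (y0,y1) for z in (z0,z1)])
    if kind=="module":
        d=np.vstack([np.c_[.028*np.cos(t),.028*np.sin(t),0*t+z] for z in (0,.012)])
        return [d,box(.02,.038,-.007,.007,0,.010),box(-.015,.015,-.012,.012,.012,.042)]
    if kind=="cover_grip": return [box(-.013,.013,-.02,.02,.008,.044)]
SC=4
def sil(p,parts,R,T,roi):
    r0,r1,c0,c1=roi; m=np.zeros(((r1-r0)*SC,(c1-c0)*SC),np.uint8)
    for P in parts:
        q=proj(p,P@R.T+T); uv=np.c_[(q[:,1]-c0+.5)*SC-.5,(q[:,0]-r0+.5)*SC-.5]
        h=cv2.convexHull(uv.astype(np.float32)); cv2.fillConvexPoly(m,np.round(h*16).astype(np.int32),1,cv2.LINE_AA,4)
    return m>0
def Rz(a): c,s=np.cos(a),np.sin(a); return np.array([[c,-s,0],[s,c,0],[0,0,1.]])
def fitpose(p,mask,x0,y0,yaw0,z=0,kind="module",base=np.eye(3),o=np.zeros(3)):
    rr,cc=np.nonzero(mask); roi=(max(rr.min()-25,0),min(rr.max()+26,420),max(cc.min()-25,0),min(cc.max()+26,560))
    r0,r1,c0,c1=roi
    M=cv2.resize(mask[r0:r1,c0:c1].astype(np.uint8)*255,None,fx=SC,fy=SC,interpolation=cv2.INTER_LINEAR)>127
    parts=prims(kind)
    def f(v):
        s=sil(p,parts,base@Rz(v[2]),o+base@np.array([v[0],v[1],z]),roi)
        return 1-(s&M).sum()/max(1,(s|M).sum())
    best=None
    for dy in (0,):
        S=np.array([[x0,y0,yaw0],[x0+.006,y0,yaw0],[x0,y0+.006,yaw0],[x0,y0,yaw0+.25]])
        r=minimize(f,S[0],method="Nelder-Mead",options=dict(initial_simplex=S,xatol=1e-4,fatol=1e-4,maxiter=200))
        if best is None or r.fun<best.fun: best=r
    return best.x,1-best.fun
def orange(p):
    h=cv2.cvtColor(p["image"],cv2.COLOR_BGR2HSV)
    return ((h[...,0]>=7)&(h[...,0]<=24)&(h[...,1]>140)&(h[...,2]>110))
def modules(p,pm=.3,zmax=0,verbose=True):
    """fit every module lying on plane z=zmax in picture"""
    out=[]
    org=orange(p)
    for d in regions_of(p,"module_0"):
        if d["p"]<pm: continue
        m=np.array(d["mask"]); dil=cv2.dilate(m.astype(np.uint8),np.ones((9,9)))>0
        rr,cc=np.nonzero(dil&org)
        c=onz(p,d["centre"],zmax+.012)
        if len(rr)<8: 
            print("no lug",np.round(d["centre"]),np.round(c,3)); continue
        # largest orange component
        n,l,st,ce=cv2.connectedComponentsWithStats((dil&org).astype(np.uint8))
        k=1+np.argmax(st[1:,4]); g=onz(p,ce[k][::-1],zmax+.008)
        yaw=np.arctan2(g[1]-c[1],g[0]-c[0])
        m=m|(l==k)
        v,iou=fitpose(p,m,c[0],c[1],yaw,zmax)
        out.append((v,iou,m))
        if verbose: print("mod p%.2f px(%d,%d) xy %.4f %.4f yaw %.1f (lug init %.1f) iou %.3f lug %s"%(d["p"],*d["centre"],v[0],v[1],np.degrees(v[2]),np.degrees(yaw),iou,np.round(g[:2],4)))
    return out
E
python3 - <<'E'
from h import *
p=snap("wrist")
for v,i,m in modules(p): pass
print("ball",onz(p,(298,325),.087))
a=snap("scene"); print("scene");modules(a)
E
```

```text
mod p0.81 px(123,173) xy 0.4375 0.3728 yaw -14.0 (lug init -21.8) iou 0.867 lug [0.4564 0.3665]
mod p0.80 px(228,17) xy 0.2359 0.2543 yaw 91.0 (lug init 102.0) iou 0.969 lug [0.2381 0.2869]
mod p0.75 px(192,284) xy 0.5500 0.2953 yaw 138.9 (lug init 132.1) iou 0.868 lug [0.5394 0.3125]
mod p0.68 px(224,174) xy 0.4248 0.2617 yaw -148.0 (lug init -147.1) iou 0.939 lug [0.3959 0.2441]
mod p0.58 px(96,265) xy 0.5338 0.3985 yaw -138.1 (lug init -139.4) iou 0.857 lug [0.5168 0.3853]
ball [0.58702309 0.20539021 0.087     ]
scene
mod p0.93 px(291,353) xy 0.2361 0.2555 yaw 90.5 (lug init 93.8) iou 0.921 lug [0.2346 0.2892]
mod p0.87 px(292,250) xy 0.4369 0.3733 yaw 167.2 (lug init 174.5) iou 0.961 lug [0.4016 0.3848]
mod p0.81 px(278,210) xy 0.5331 0.3984 yaw 37.3 (lug init 66.3) iou 0.925 lug [0.5553 0.4221]
no lug [257. 231.] [0.552 0.294 0.012]
mod p0.58 px(266,284) xy 0.4234 0.2632 yaw -146.7 (lug init -145.1) iou 0.916 lug [0.3948 0.2475]
```

```bash
python3 - <<'E'
s=open("h.py").read()
s=s.replace("h[...,0]<=24","h[...,0]<=29")
s=s.replace("""        v,iou=fitpose(p,m,c[0],c[1],yaw,zmax)
""","""        m=m|(l>0)
        v,iou=max((fitpose(p,m,c[0],c[1],yaw+a,zmax) for a in (0,np.pi)),key=lambda t:t[1])
        v[2]=(v[2]+np.pi)%(2*np.pi)-np.pi
""")
open("h.py","w").write(s)
E
python3 - <<'E'
from h import *
p=snap("wrist")
modules(p)
p=snap("side");modules(p)
E
```

```text
mod p0.83 px(94,265) xy 0.5330 0.3982 yaw 39.7 (lug init -137.1) iou 0.967 lug [0.5166 0.3853]
mod p0.77 px(223,176) xy 0.4248 0.2617 yaw -148.0 (lug init -148.5) iou 0.939 lug [0.3958 0.244 ]
mod p0.69 px(123,179) xy 0.4378 0.3716 yaw 164.6 (lug init -28.4) iou 0.941 lug [0.4567 0.3665]
mod p0.60 px(191,284) xy 0.5497 0.2954 yaw -59.7 (lug init -66.0) iou 0.929 lug [0.5671 0.2662]
mod p0.56 px(232,19) xy 0.2358 0.2547 yaw 89.7 (lug init 101.4) iou 0.962 lug [0.2382 0.2872]
no lug [240. 161.] [0.236 0.251 0.012]
no lug [192. 229.] [0.532 0.407 0.012]
mod p0.60 px(203,209) xy 0.4391 0.3696 yaw 168.3 (lug init 168.5) iou 0.883 lug [0.4036 0.3726]
mod p0.54 px(200,254) xy 0.5584 0.3041 yaw -55.8 (lug init -82.4) iou 0.546 lug [0.5712 0.267 ]
```

```bash
python3 - <<'E'
import cv2
im=cv2.imread("pics/a_wrist.png")[25:235,245:445]
cv2.imwrite("pics/a_fix.png",cv2.resize(im,None,fx=2.8,fy=2.8,interpolation=cv2.INTER_CUBIC))
E
```

```text
(no output)
```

View pics/a_fix.png

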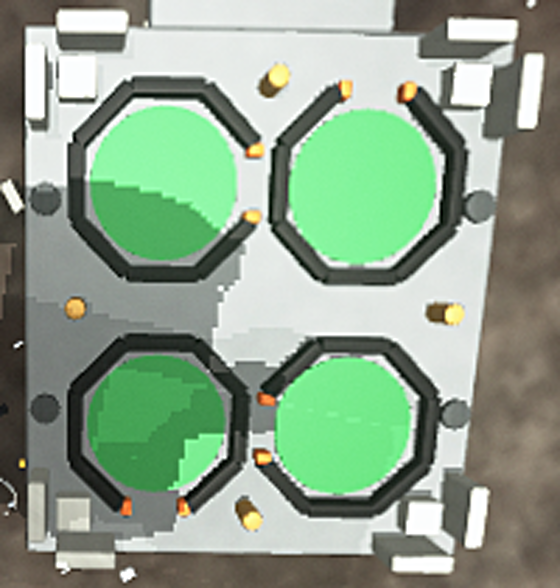

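```bash
cat >> h.py <<'E'
def fitfix(P,Q):
    "rigid 2d: P model, Q world"
    P=np.array(P);Q=np.array(Q);pc=P.mean(0);qc=Q.mean(0);a=P-pc;b=Q-qc
    th=np.arctan2((a[:,0]*b[:,1]-a[:,1]*b[:,0]).sum(),(a*b).sum()); R=Rz(th)[:2,:2]
    t=qc-R@pc; return t,th,np.round((Q-(P@R.T+t))*1000,1)
def greens(p,z=.012,amin=250):
    h=cv2.cvtColor(p["image"],cv2.COLOR_BGR2HSV)
    m=((h[...,0]>50)&(h[...,0]<80)&(h[...,1]>90)&(h[...,2]>60)).astype(np.uint8)
    m=cv2.morphologyEx(m,cv2.MORPH_OPEN,np.ones((3,3)))
    n,l,st,ce=cv2.connectedComponentsWithStats(m); out=[]
    for k in range(1,n):
        if st[k,4]>amin:
            c,_=cv2.findContours((l==k).astype(np.uint8),cv2.RETR_EXTERNAL,cv2.CHAIN_APPROX_NONE)
            e=cv2.fitEllipse(max(c,key=len)) if len(max(c,key=len))>5 else None
            hull=cv2.convexHull(max(c,key=len)); M=cv2.moments(hull)
            ctr=(M["m01"]/M["m00"],M["m10"]/M["m00"])
            out.append((ctr,onz(p,ctr,z),st[k,4],e))
    return out
E
python3 - <<'E'
from h import *
p=snap("wrist"); s0=dict(position=np.array([5.49743586e-01,5.62178343e-05,2.55712758e-01]),
R=np.array([[1.69381804e-05,9.99999001e-01,-1.41319354e-03],[9.99999950e-01,-1.64897399e-05,3.17335274e-04],[3.17311654e-04,-1.41319885e-03,-9.99998951e-01]]))
T=np.eye(4);T[:3,:3]=s0["R"];T[:3,3]=s0["position"];C=T@np.array(p["tool_from_camera"])
p["position"],p["rotation"]=C[:3,3],C[:3,:3]; p["image"]=cv2.imread("pics/a_wrist.png")
g=[]
for c,X,a,e in greens(p):
    if 240<c[1]<430 and c[0]<230: print(np.round(c,1),np.round(X[:2],4),a,e[1]); g.append(X[:2])
pins=[onz(p,(25+r/2.8-.5,245+c/2.8-.5),.032)[:2] for r,c in ((308,76),(313,453),(75,280),(517,252))]
print(np.round(pins,4))
print("pins",fitfix([[-.071,0],[.071,0],[0,.081],[0,-.081]],pins))
g=np.array(g); c=g.mean(0)
print("nest",fitfix([[.038*np.sign(q[0]-c[0]),.046*np.sign(q[1]-c[1])] for q in g],g))
E
```

```text
[ 90.  302.8] [0.5776 0.1032] 2238 (50.80122756958008, 54.21212387084961)
[ 91.2 373.8] [0.6533 0.1023] 2226 (50.123573303222656, 54.64863967895508)
[175.5 300.1] [0.5765 0.0117] 1871 (47.519535064697266, 48.32111740112305)
[176.5 366.7] [0.6521 0.0106] 1849 (45.94332504272461, 49.341331481933594)
[[ 0.5446  0.0577]
 [ 0.6849  0.0562]
 [ 0.6161  0.1373]
 [ 0.6135 -0.0224]]
pins (array([0.61478427, 0.05719668]), np.float64(-0.01372688066807499), array([[ 0.9, -0.5],
       [-0.9, -0. ],
       [ 0.2, -0.9],
       [-0.1,  1.4]]))
nest (array([0.61486292, 0.05696153]), np.float64(-0.012748617323644438), array([[ 0.1, -0.2],
       [-0.1, -0.2],
       [ 0.2,  0.3],
       [-0.2,  0.2]]))
```

```bash
cat >> h.py <<'E'
def go(x,y,z,yaw=None):
    s=read_state();R=np.array(s["eef_rot"]);P=np.array(s["position"])
    d=R.T@(np.array([x,y,z])-P); cy=np.arctan2(R[1,0],R[0,0])
    out="t %.2f pos %s tilt %s yaw %.1f F %s w %.4f\n travel now %s"%(s["t"],np.round(P,4),np.round(R[:2,2],3),np.degrees(cy),np.round(s["contact_force"],1),s["gripper_width"],np.round(d,4))
    if yaw is not None:
        dy=(np.radians(yaw)-cy+np.pi)%(2*np.pi)-np.pi
        Rn=Rz(dy)@R
        out+="  turn %.3f  travel after turn %s"%(-dy,np.round(Rn.T@(np.array([x,y,z])-P),4))
    print(out)
E
python3 -c "
from h import *
go(.550,.2955,.13,120.3)"
```

```text
t 7.33 pos [0.5347 0.3045 0.2499] tilt [ 0.036 -0.003] yaw 88.9 F [ 0.8 -0.1  0.3] w 0.0599
 travel now [-0.0084  0.0111  0.1204]  turn -0.549  travel after turn [-0.0152  0.0043  0.1202]
```

>>> {"fn": "step_arm", "kwargs": {"increments": [{"claw": 0.05, "travel": [0, 0, 0.02], "turn": -0.183}, {"claw": 0.05, "travel": [0, 0, 0.03], "turn": -0.183}, {"claw": 0.05, "travel": [0, 0, 0.03], "turn": -0.183}, {"claw": 0.05, "travel": [-0.015, 0.004, 0.03], "turn": 0}, {"claw": 0.05, "travel": [0, 0, 0], "turn": 0}]}}

```text
t: 7.95
position: [0.5506, 0.2936, 0.1386]
eef_rot: [[-0.519, 0.854, 0.038], [0.854, 0.52, -0.002], [-0.022, 0.031, -0.999]]
contact_force: [-0.4, 0.3, 0.4]
gripper_width: 0.0499
```

```bash
python3 - <<'E'
from h import *
p=snap("wrist"); save(p,"g_wrist"); modules(p)
go(.550,.2955,.045,120.3)
E
```

```text
mod p0.96 px(205,269) xy 0.5498 0.2953 yaw -59.6 (lug init -58.5) iou 0.938 lug [0.5662 0.2671]
mod p0.83 px(37,189) xy 0.4373 0.3724 yaw 165.6 (lug init 174.6) iou 0.952 lug [0.4054 0.3739]
mod p0.62 px(76,324) xy 0.5334 0.3976 yaw 40.7 (lug init 49.6) iou 0.943 lug [0.5557 0.4248]
mod p0.56 px(158,105) xy 0.4255 0.2619 yaw -149.2 (lug init -143.7) iou 0.937 lug [0.395 0.244]
t 8.05 pos [0.551  0.2947 0.1413] tilt [ 0.043 -0.001] yaw 121.3 F [-1.3  0.1  0.6] w 0.0499
 travel now [ 0.0033 -0.0039  0.0962]  turn 0.018  travel after turn [ 0.0033 -0.004   0.0962]
```

View pics/g_wrist.png

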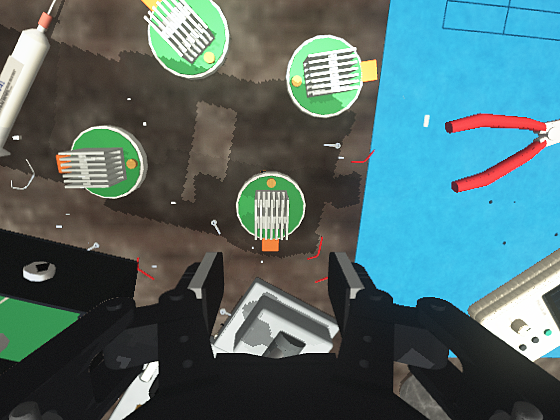

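>>> {"fn": "step_arm", "kwargs": {"increments": [{"claw": 0.05, "travel": [0.003, -0.004, 0.035], "turn": 0.018}, {"claw": 0.05, "travel": [0, 0, 0.03], "turn": 0}, {"claw": 0.05, "travel": [0, 0, 0.015], "turn": 0}, {"claw": 0.05, "travel": [0, 0, 0], "turn": 0}]}}

```text
t: 8.55
position: [0.5515, 0.298, 0.0665]
eef_rot: [[-0.504, 0.862, 0.054], [0.863, 0.505, 0.004], [-0.024, 0.049, -0.999]]
contact_force: [-0.4, 0.9, -0.4]
gripper_width: 0.0499
```

```bash
python3 - <<'E'
from h import *
go(.550,.2955,.043,120.3)
E
```

```text
t 8.55 pos [0.5515 0.298  0.0665] tilt [0.054 0.004] yaw 120.3 F [-0.4  0.9 -0.4] w 0.0499
 travel now [-0.0009 -0.0037  0.0234]  turn 0.000  travel after turn [-0.0009 -0.0037  0.0234]
```

>>> {"fn": "step_arm", "kwargs": {"increments": [{"claw": 0.05, "travel": [-0.001, -0.004, 0.012], "turn": 0}, {"claw": 0.05, "travel": [0, 0, 0], "turn": 0}]}}

```text
t: 8.8
position: [0.5498, 0.2955, 0.0558]
eef_rot: [[-0.505, 0.861, 0.058], [0.863, 0.505, 0.005], [-0.025, 0.052, -0.998]]
contact_force: [-0.3, -0.2, -0.4]
gripper_width: 0.0503
```

>>> {"fn": "step_arm", "kwargs": {"increments": [{"claw": 0.05, "travel": [0, 0, 0.006], "turn": 0}, {"claw": 0.05, "travel": [0, 0, 0], "turn": 0}]}}

```text
t: 9.05
position: [0.5505, 0.2956, 0.0503]
eef_rot: [[-0.504, 0.861, 0.059], [0.863, 0.505, 0.005], [-0.025, 0.054, -0.998]]
contact_force: [0.3, 0.6, -0.9]
gripper_width: 0.0501
```

```bash
python3 - <<'E'
from h import *
go(.550,.2955,.043,120.3)
E
```

```text
t 9.05 pos [0.5505 0.2956 0.0503] tilt [0.059 0.005] yaw 120.3 F [ 0.3  0.6 -0.9] w 0.0501
 travel now [ 0.0004 -0.0009  0.0072]  turn -0.000  travel after turn [ 0.0004 -0.0009  0.0072]
```

>>> {"fn": "step_arm", "kwargs": {"increments": [{"claw": 0.05, "travel": [0, -0.001, 0.006], "turn": 0}, {"claw": 0.015, "travel": [0, 0, 0], "turn": 0}, {"claw": 0.015, "travel": [0, 0, 0], "turn": 0}, {"claw": 0.015, "travel": [0, 0, 0], "turn": 0}], "grip_force": 50}}

```text
t: 9.55
position: [0.5501, 0.2951, 0.0449]
eef_rot: [[-0.504, 0.861, 0.06], [0.863, 0.505, 0.005], [-0.026, 0.054, -0.998]]
contact_force: [-0.3, -0.7, -1.1]
gripper_width: 0.023
```

>>> {"fn": "step_arm", "kwargs": {"increments": [{"claw": 0.015, "travel": [0, 0, 0], "turn": 0}, {"claw": 0.015, "travel": [0, 0, -0.02], "turn": 0}, {"claw": 0.015, "travel": [0, 0, -0.03], "turn": 0}, {"claw": 0.015, "travel": [0, 0, 0], "turn": 0}]}}

```text
t: 10.05
position: [0.5469, 0.2948, 0.0949]
eef_rot: [[-0.504, 0.862, 0.058], [0.863, 0.505, 0.005], [-0.025, 0.052, -0.998]]
contact_force: [-1.0, -0.9, -1.2]
gripper_width: 0.0232
```

```bash
python3 - <<'E'
from h import *
go(.5764,.0115,.16,89.3)
p=snap("wrist"); save(p,"h_wrist")
E
```

```text
t 10.05 pos [0.5469 0.2948 0.0949] tilt [0.058 0.005] yaw 120.3 F [-1.  -0.9 -1.2] w 0.0232
 travel now [-0.261  -0.1142 -0.0647]  turn 0.541  travel after turn [-0.2844  0.036  -0.0562]
```

View pics/h_wrist.png

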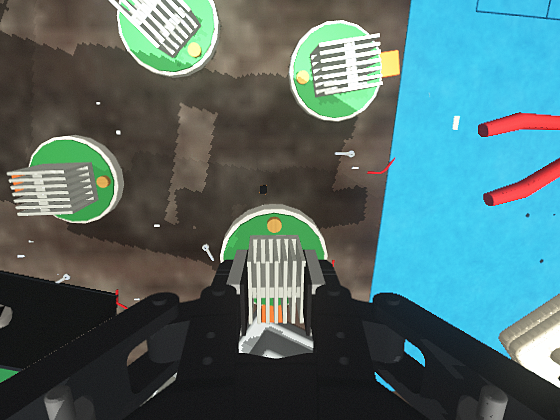

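```bash
cat >> h.py <<'E'
def toolpt(p,s,rc,zt):
    "pixel -> tool frame xy on plane tool z=zt"
    R=np.array(s["eef_rot"]);P=np.array(s["position"]);o,d=ray(p,rc); o=R.T@(o-P); d=R.T@d
    return (o+d*(zt-o[2])/d[2])[:2]
def held(p,s,zt=.045,rad=.028,plot=None):
    "fit circle (radius known) to outer rim arc of held disc in wrist image"
    im=p["image"].astype(int); h=cv2.cvtColor(p["image"],cv2.COLOR_BGR2HSV)
    pts=[];px=[]
    for c in range(225,330,3):
        col=h[:,c]; g=np.nonzero((col[150:300,0]>50)&(col[150:300,0]<80)&(col[150:300,1]>90))[0]
        if len(g)<3: continue
        r=150+g[0]
        # walk up across white rim
        k=r
        while k>150 and h[k-1,c,1]<70 and h[k-1,c,2]>110 or (k>r-3 and k>150): k-=1
        px.append((k,c)); pts.append(toolpt(p,s,(k,c),zt))
    pts=np.array(pts)
    if len(pts)<6: print("few"); return
    from scipy.optimize import least_squares
    r=least_squares(lambda v:np.hypot(pts[:,0]-v[0],pts[:,1]-v[1])-rad,[0,0],loss="soft_l1",f_scale=.0007)
    print("held centre tool xy",np.round(r.x,4),"res",round(float(np.abs(r.fun).mean())*1000,2),len(pts))
    if plot: save(p,plot,px,crop=(150,350,180,370),k=4)
    return r.x
E
python3 - <<'E'
from h import *
s=read_state();p=snap("wrist"); held(p,s,plot="h_held")
E
```

```text
held centre tool xy [ 0.0005 -0.0013] res 0.14 33
```

View pics/h_held.png

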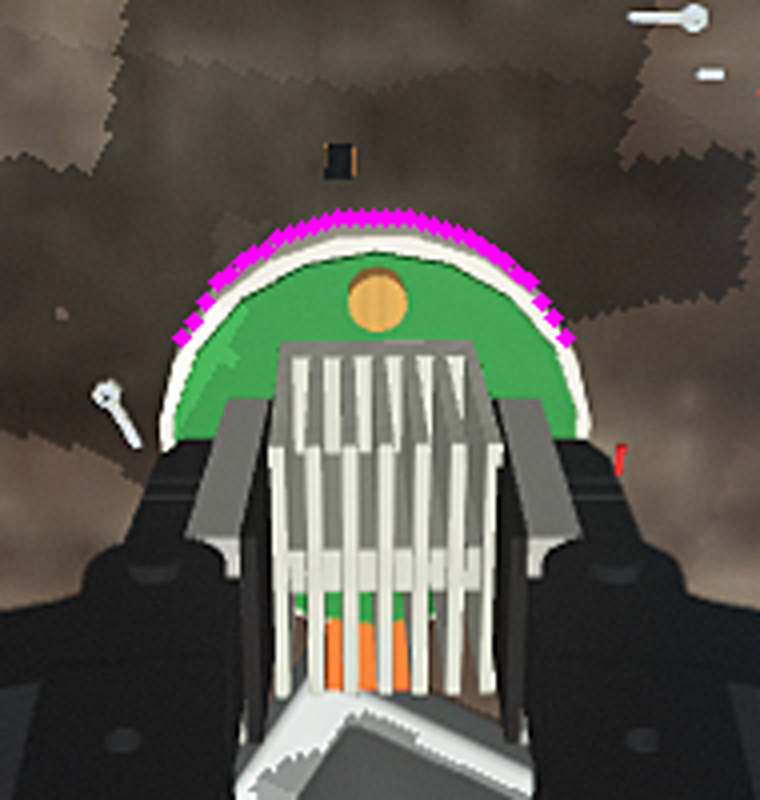

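>>> {"fn": "step_arm", "kwargs": {"increments": [{"claw": 0.015, "travel": [0, 0, -0.04], "turn": 0.18}, {"claw": 0.015, "travel": [0, 0, -0.04], "turn": 0.18}, {"claw": 0.015, "travel": [0, 0, -0.01], "turn": 0.18}, {"claw": 0.015, "travel": [-0.04, 0.007, 0], "turn": 0}, {"claw": 0.015, "travel": [-0.055, 0.007, 0], "turn": 0}]}}

```text
t: 10.78
position: [0.5505, 0.1988, 0.1772]
eef_rot: [[0.024, 0.999, 0.042], [1.0, -0.024, 0.001], [0.002, 0.042, -0.999]]
contact_force: [0.7, -0.0, -1.8]
gripper_width: 0.0235
```

>>> {"fn": "step_arm", "kwargs": {"increments": [{"claw": 0.015, "travel": [-0.055, 0.007, 0], "turn": 0}, {"claw": 0.015, "travel": [-0.055, 0.007, 0], "turn": 0}, {"claw": 0.015, "travel": [-0.055, 0.007, 0], "turn": 0}, {"claw": 0.015, "travel": [0, 0, 0], "turn": 0}]}}

```text
t: 11.28
position: [0.5666, 0.0251, 0.1719]
eef_rot: [[0.028, 0.999, 0.033], [1.0, -0.028, 0.001], [0.002, 0.033, -0.999]]
contact_force: [-0.7, 0.7, -1.3]
gripper_width: 0.0233
```

```bash
python3 - <<'E'
from h import *
go(.5777,.0110,.09,89.3)
s=read_state();p=snap("wrist"); save(p,"i_wrist"); held(p,s)
for c,X,a,e in greens(p): print(np.round(c),np.round(X[:2],4),a)
E
```

```text
t 11.28 pos [0.5666 0.0251 0.1719] tilt [0.033 0.001] yaw 88.4 F [-0.7  0.7 -1.3] w 0.0233
 travel now [-0.0139  0.0088  0.0822]  turn -0.016  travel after turn [-0.0141  0.0086  0.0822]
held centre tool xy [0.0093 0.0011] res 3.65 33
[115.  70.] [0.4038 0.1067] 14961
[237. 535.] [ 0.8204 -0.0171] 6074
[112. 281.] [0.5778 0.1033] 3643
[110. 371.] [0.6536 0.1026] 3539
[215. 365.] [0.6524 0.0108] 2757
[202. 286.] [0.5806 0.0262] 810
[239. 274.] [ 0.5685 -0.0089] 1885
```

View pics/i_wrist.png

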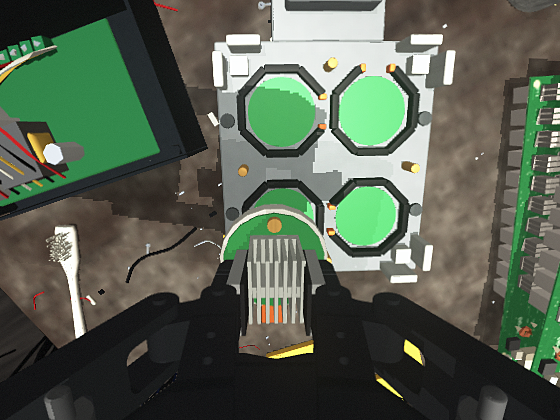

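```bash
cat >> h.py <<'E'
def gh(x,y,zb,yaw,hx,hy,hz=.045):
    "travel so that held point (tool hx,hy,hz) comes to world x,y,zb with tool yaw"
    s=read_state();R=np.array(s["eef_rot"]);P=np.array(s["position"]); cy=np.arctan2(R[1,0],R[0,0])
    dy=(np.radians(yaw)-cy+np.pi)%(2*np.pi)-np.pi
    Rn=Rz(dy)@R; H=np.array([hx,hy,hz]); d=np.array([x,y,zb])-(P+Rn@H)
    print("t %.2f pos %s tilt %s yaw %.1f F %s w %.4f heldpt %s\n turn %.3f travel now %s after turn %s"%(s["t"],np.round(P,4),np.round(R[:2,2],3),np.degrees(cy),np.round(s["contact_force"],1),s["gripper_width"],np.round(P+R@H,4),-dy,np.round(R.T@d,4),np.round(Rn.T@d,4)))
E
python3 - <<'E'
from h import *
gh(.5764,.0115,.045,89.3,.0005,-.0013)
E
```

```text
t 11.32 pos [0.5662 0.0269 0.1718] tilt [0.033 0.002] yaw 88.5 F [-0.1  0.4 -0.8] w 0.0231 heldpt [0.5664 0.0275 0.1268]
 turn -0.014 travel now [-0.0159  0.0078  0.0821] after turn [-0.0161  0.0075  0.0821]
```

>>> {"fn": "step_arm", "kwargs": {"increments": [{"claw": 0.015, "travel": [-0.016, 0.0075, 0.02], "turn": -0.014}, {"claw": 0.015, "travel": [0, 0, 0.03], "turn": 0}, {"claw": 0.015, "travel": [0, 0, 0.02], "turn": 0}, {"claw": 0.015, "travel": [0, 0, 0], "turn": 0}]}}

```text
t: 11.82
position: [0.5745, 0.0154, 0.0974]
eef_rot: [[0.007, 1.0, 0.028], [1.0, -0.007, 0.004], [0.004, 0.028, -1.0]]
contact_force: [0.7, 0.0, -0.9]
gripper_width: 0.0233
```

```bash
python3 - <<'E'
from h import *
gh(.5764,.0115,.026,89.3,.0005,-.0013)
E
```

```text
t 11.82 pos [0.5745 0.0154 0.0974] tilt [0.028 0.004] yaw 89.6 F [ 0.7  0.  -0.9] w 0.0233 heldpt [0.5745 0.016  0.0524]
 turn 0.005 travel now [-0.0046  0.0012  0.0264] after turn [-0.0046  0.0012  0.0264]
```

>>> {"fn": "step_arm", "kwargs": {"increments": [{"claw": 0.015, "travel": [-0.0045, 0.001, 0.012], "turn": 0.005}, {"claw": 0.015, "travel": [0, 0, 0.01], "turn": 0}, {"claw": 0.015, "travel": [0, 0, 0], "turn": 0}]}}

```text
t: 12.2
position: [0.5766, 0.012, 0.0749]
eef_rot: [[0.011, 1.0, 0.029], [1.0, -0.011, 0.004], [0.004, 0.029, -1.0]]
contact_force: [-0.5, -0.1, -0.8]
gripper_width: 0.0231
```

```bash
python3 - <<'E'
from h import *
gh(.5764,.0115,.014,89.3,.0005,-.0013)
E
```

```text
t 12.20 pos [0.5766 0.012  0.0749] tilt [0.029 0.004] yaw 89.4 F [-0.5 -0.1 -0.8] w 0.0231 heldpt [0.5766 0.0126 0.0299]
 turn 0.002 travel now [-0.0012 -0.0007  0.0159] after turn [-0.0012 -0.0007  0.0159]
```

>>> {"fn": "step_arm", "kwargs": {"increments": [{"claw": 0.015, "travel": [-0.0012, -0.0005, 0.006], "turn": 0.002}, {"claw": 0.015, "travel": [0, 0, 0.006], "turn": 0}, {"claw": 0.015, "travel": [0, 0, 0.003], "turn": 0}, {"claw": 0.015, "travel": [0, 0, 0], "turn": 0}]}}

```text
t: 12.7
position: [0.5769, 0.0106, 0.0596]
eef_rot: [[0.013, 0.999, 0.031], [1.0, -0.013, 0.003], [0.004, 0.031, -1.0]]
contact_force: [-0.7, -1.4, -0.6]
gripper_width: 0.0231
```

```bash
python3 - <<'E'
from h import *
gh(.5764,.0115,.012,89.3,.0005,-.0013)
E
```

```text
t 12.70 pos [0.5769 0.0106 0.0596] tilt [0.031 0.003] yaw 89.3 F [-0.7 -1.4 -0.6] w 0.0231 heldpt [0.577  0.0113 0.0146]
 turn -0.001 travel now [ 0.0002 -0.0007  0.0026] after turn [ 0.0002 -0.0007  0.0026]
```

>>> {"fn": "step_arm", "kwargs": {"increments": [{"claw": 0.015, "travel": [0, -0.0005, 0.001], "turn": 0}, {"claw": 0.04, "travel": [0, 0, 0], "turn": 0}, {"claw": 0.04, "travel": [0, 0, 0], "turn": 0}, {"claw": 0.04, "travel": [0, 0, -0.03], "turn": 0}, {"claw": 0.04, "travel": [0, 0, -0.045], "turn": 0}]}}

```text
t: 13.32
position: [0.5732, 0.0105, 0.1331]
eef_rot: [[0.013, 1.0, 0.026], [1.0, -0.013, 0.004], [0.005, 0.026, -1.0]]
contact_force: [0.2, 0.5, -0.1]
gripper_width: 0.0397
```

>>> {"fn": "step_arm", "kwargs": {"increments": [{"claw": 0.04, "travel": [0, 0, -0.04], "turn": 0}, {"claw": 0.05, "travel": [0.055, 0, 0], "turn": 0}, {"claw": 0.05, "travel": [0.055, 0, 0], "turn": 0}, {"claw": 0.05, "travel": [0.055, 0, 0], "turn": 0}]}}

```text
t: 13.82
position: [0.5766, 0.1758, 0.1802]
eef_rot: [[0.02, 0.999, 0.036], [1.0, -0.02, 0.003], [0.004, 0.036, -0.999]]
contact_force: [0.4, -0.3, 0.7]
gripper_width: 0.0502
```

```bash
python3 - <<'E'
from h import *
p=snap("side"); save(p,"j_side",crop=(150,330,220,460),k=3)
p=snap("wrist"); save(p,"j_wrist"); modules(p)
go(.533,.398,.15,39.5)
E
```

```text
mod p0.80 px(114,90) xy 0.4255 0.2612 yaw -149.6 (lug init -145.4) iou 0.937 lug [0.3967 0.2425]
no lug [ 4. 96.] [0.442 0.346 0.012]
mod p0.56 px(347,275) xy 0.5780 0.0349 yaw 93.8 (lug init -101.3) iou 0.256 lug [0.5776 0.022 ]
t 13.97 pos [0.5762 0.1767 0.1797] tilt [0.035 0.003] yaw 89.1 F [-0.   0.6 -0.6] w 0.0502
 travel now [ 0.2205 -0.0476  0.0288]  turn 0.866  travel after turn [ 0.1074 -0.1992  0.0231]
```

View pics/j_wrist.png

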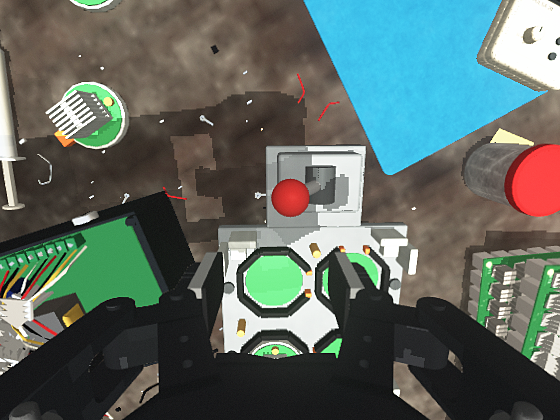

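View pics/j_side.png

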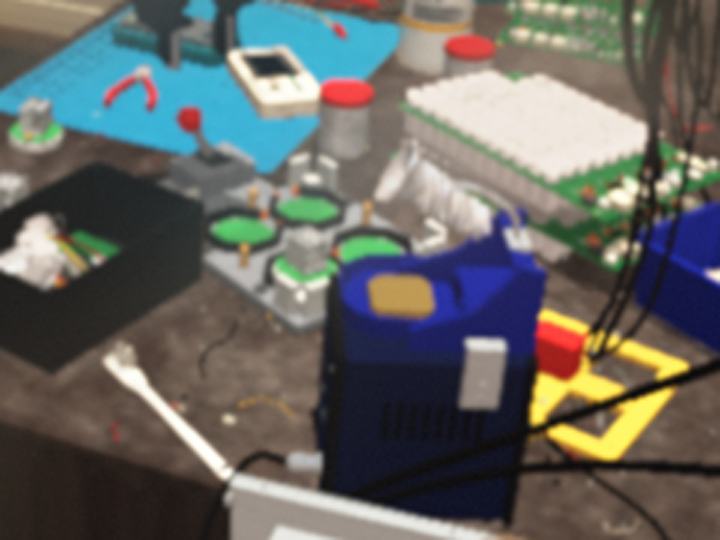

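```bash
cat >> h.py <<'E'
def overlay(p,name,x,y,z,yaw,crop,k):
    im=p["image"]; r0,r1,c0,c1=crop; im=cv2.resize(im[r0:r1,c0:c1],None,fx=k,fy=k,interpolation=cv2.INTER_CUBIC)
    for P,col in zip(prims("module"),((255,0,255),(0,0,255),(255,255,0))):
        q=proj(p,P@Rz(np.radians(yaw)).T+np.array([x,y,z])); uv=np.c_[(q[:,1]-c0+.5)*k-.5,(q[:,0]-r0+.5)*k-.5]
        cv2.polylines(im,[cv2.convexHull(uv.astype(np.float32)).astype(np.int32)],True,col,1)
    cv2.imwrite(f"pics/{name}.png",im)
E
python3 - <<'E'
from h import *
p=snap("side")
overlay(p,"k1",.5764,.0115,.012,-90.7,(190,270,280,380),6)
overlay(p,"k2",.5764,.0115,.022,-90.7,(190,270,280,380),6)
a=cv2.imread("pics/k1.png");b=cv2.imread("pics/k2.png");cv2.imwrite("pics/k.png",cv2.resize(np.hstack([a,b]),(800,320)))
E
```

```text
(no output)
```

View pics/k.png

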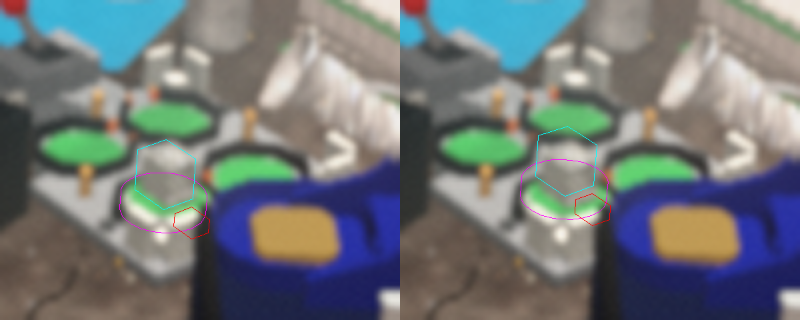

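>>> {"fn": "step_arm", "kwargs": {"increments": [{"claw": 0.05, "travel": [0.055, -0.012, 0], "turn": 0}, {"claw": 0.05, "travel": [0.055, -0.012, 0], "turn": 0}, {"claw": 0.05, "travel": [0.055, -0.012, 0], "turn": 0}, {"claw": 0.05, "travel": [0.05, -0.01, 0], "turn": 0.17}, {"claw": 0.05, "travel": [0, 0, 0], "turn": 0.17}]}}

```text
t: 14.65
position: [0.5373, 0.3896, 0.1786]
eef_rot: [[0.369, 0.929, 0.036], [0.929, -0.369, 0.001], [0.014, 0.033, -0.999]]
contact_force: [-0.6, -0.5, 0.1]
gripper_width: 0.0499
```

>>> {"fn": "step_arm", "kwargs": {"increments": [{"claw": 0.05, "travel": [0, 0, 0], "turn": 0.17}, {"claw": 0.05, "travel": [0, 0, 0.01], "turn": 0.17}, {"claw": 0.05, "travel": [0, 0, 0.02], "turn": 0.17}, {"claw": 0.05, "travel": [0, 0, 0], "turn": 0}]}}

```text
t: 15.15
position: [0.5413, 0.3845, 0.1481]
eef_rot: [[0.789, 0.613, 0.036], [0.613, -0.79, -0.0], [0.028, 0.022, -0.999]]
contact_force: [0.3, -0.4, 0.2]
gripper_width: 0.0499
```

```bash
python3 - <<'E'
from h import *
p=snap("wrist"); save(p,"l_wrist"); modules(p)
go(.533,.398,.075,39.5)
E
```

```text
mod p0.94 px(314,230) xy 0.4445 0.3590 yaw -159.1 (lug init 33.1) iou 0.371 lug [0.4548 0.3651]
mod p0.63 px(206,253) xy 0.5331 0.3985 yaw 39.4 (lug init 38.2) iou 0.939 lug [0.5578 0.419 ]
t 15.25 pos [0.5418 0.3853 0.1501] tilt [0.039 0.001] yaw 38.0 F [ 0.1 -0.1 -0. ] w 0.0499
 travel now [-0.0015 -0.0172  0.0747]  turn -0.026  travel after turn [-0.0011 -0.0172  0.0747]
```

View pics/l_wrist.png

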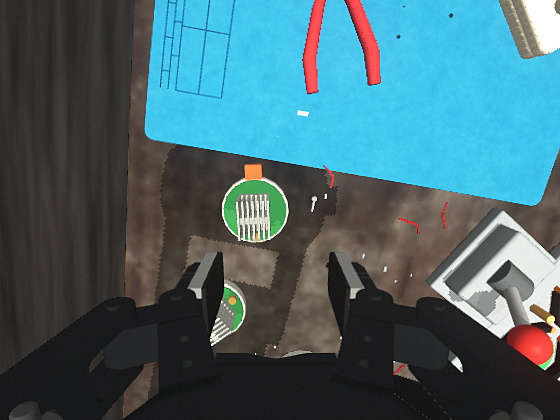

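>>> {"fn": "step_arm", "kwargs": {"increments": [{"claw": 0.05, "travel": [-0.001, -0.017, 0.02], "turn": -0.026}, {"claw": 0.05, "travel": [0, 0, 0.03], "turn": 0}, {"claw": 0.05, "travel": [0, 0, 0.02], "turn": 0}, {"claw": 0.05, "travel": [0, 0, 0], "turn": 0}]}}

```text
t: 15.75
position: [0.5361, 0.3979, 0.0831]
eef_rot: [[0.764, 0.643, 0.047], [0.644, -0.765, 0.005], [0.039, 0.026, -0.999]]
contact_force: [0.1, 0.3, -0.3]
gripper_width: 0.0495
```

```bash
python3 - <<'E'
from h import *
go(.533,.3985,.045,39.4)
E
```

```text
t 15.75 pos [0.5361 0.3979 0.0831] tilt [0.047 0.005] yaw 40.1 F [ 0.1  0.3 -0.3] w 0.0495
 travel now [-0.0035 -0.0034  0.0379]  turn 0.012  travel after turn [-0.0035 -0.0034  0.0379]
```

>>> {"fn": "step_arm", "kwargs": {"increments": [{"claw": 0.05, "travel": [-0.0035, -0.0035, 0.013], "turn": 0.012}, {"claw": 0.05, "travel": [0, 0, 0.012], "turn": 0}, {"claw": 0.05, "travel": [0, 0, 0.008], "turn": 0}, {"claw": 0.05, "travel": [0, 0, 0.003], "turn": 0}]}}

```text
t: 16.25
position: [0.5338, 0.3989, 0.0476]
eef_rot: [[0.771, 0.635, 0.051], [0.635, -0.772, 0.007], [0.044, 0.027, -0.999]]
contact_force: [0.3, -0.3, 0.4]
gripper_width: 0.0503
```

```bash
python3 - <<'E'
from h import *
go(.533,.3985,.045,39.4)
E
```

```text
t 16.25 pos [0.5338 0.3989 0.0476] tilt [0.051 0.007] yaw 39.5 F [ 0.3 -0.3  0.4] w 0.0503
 travel now [-0.001  -0.0003  0.0026]  turn 0.002  travel after turn [-0.001  -0.0003  0.0026]
```

>>> {"fn": "step_arm", "kwargs": {"increments": [{"claw": 0.05, "travel": [-0.001, 0, 0.0025], "turn": 0.002}, {"claw": 0.015, "travel": [0, 0, 0], "turn": 0}, {"claw": 0.015, "travel": [0, 0, 0], "turn": 0}, {"claw": 0.015, "travel": [0, 0, 0], "turn": 0}, {"claw": 0.015, "travel": [0, 0, 0], "turn": 0}]}}

```text
t: 16.88
position: [0.5334, 0.3984, 0.0456]
eef_rot: [[0.772, 0.633, 0.052], [0.634, -0.774, 0.008], [0.045, 0.027, -0.999]]
contact_force: [0.4, -0.8, -1.6]
gripper_width: 0.0229
```

>>> {"fn": "step_arm", "kwargs": {"increments": [{"claw": 0.015, "travel": [0, 0, -0.02], "turn": 0}, {"claw": 0.015, "travel": [0, 0, -0.03], "turn": 0}, {"claw": 0.015, "travel": [0, 0, 0], "turn": 0}]}}

```text
t: 17.25
position: [0.5305, 0.3978, 0.0958]
eef_rot: [[0.772, 0.633, 0.05], [0.634, -0.774, 0.007], [0.043, 0.027, -0.999]]
contact_force: [0.8, 0.0, -2.1]
gripper_width: 0.0229
```

```bash
python3 - <<'E'
from h import *
s=read_state();p=snap("wrist"); v=held(p,s,plot="m_held"); save(p,"m_wrist")
gh(.5776,.1033,.13,-0.7,*v)
E
```

```text
held centre tool xy [-0.0034 -0.0021] res 0.85 34
t 17.30 pos [0.5298 0.3974 0.094 ] tilt [0.047 0.005] yaw 39.4 F [-0.4  0.1 -1.7] w 0.0231 heldpt [0.5279 0.3971 0.0489]
 turn 0.699 travel now [-0.1456  0.2617 -0.0802] after turn [ 0.0562  0.2964 -0.0712]
```

View pics/m_wrist.png

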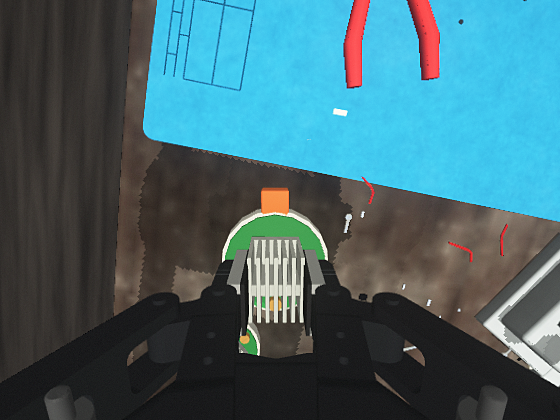

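```bash
sed -i 's/        r=150+g\[0\]$/        r=150+g[0]\n        if orange(p)[max(0,r-25):r,c].any(): continue/' h.py; python3 - <<'E'
from h import *
s=read_state();p=snap("wrist"); v=held(p,s,plot="m_held")
gh(.5776,.1033,.13,-0.7,*v)
# lug end
m=orange(p); m[:150]=0; m[215:]=0; r,c=np.nonzero(m[:, 240:310]); print("lug px",r.min(),c.min()+240,c.max()+240, toolpt(p,s,(r.min(),c.mean()+240),.035))
E
```

```text
held centre tool xy [-0.0028 -0.0022] res 0.22 24
t 17.35 pos [0.5294 0.3971 0.093 ] tilt [0.046 0.004] yaw 39.4 F [-0.   0.7 -1.6] w 0.0232 heldpt [0.528  0.3973 0.0479]
 turn 0.699 travel now [-0.1457  0.2613 -0.081 ] after turn [ 0.0559  0.2962 -0.0725]
lug px 188 261 288 [ 0.03757561 -0.00205974]
```

View pics/m_held.png

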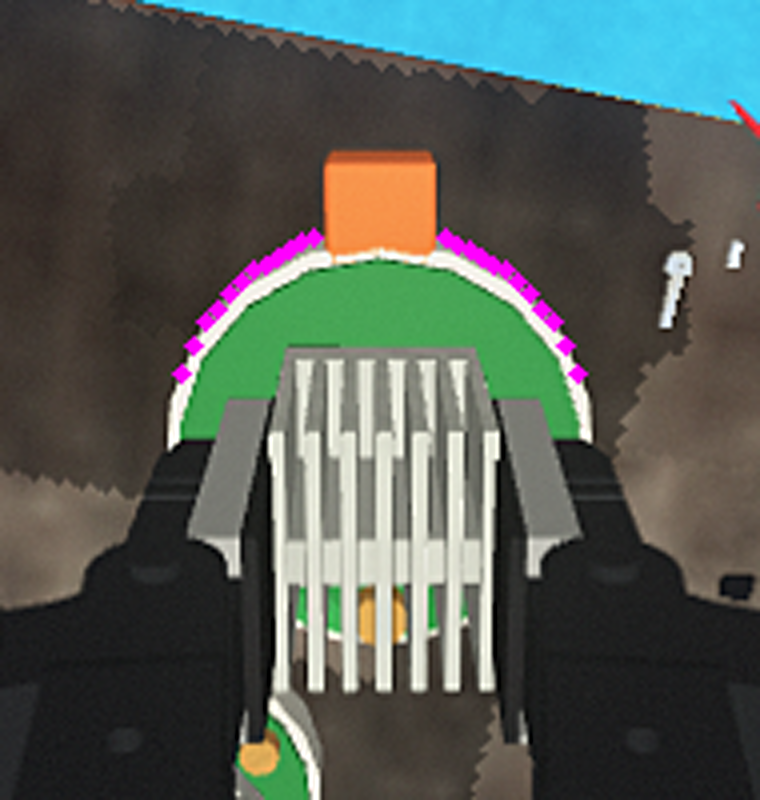

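>>> {"fn": "step_arm", "kwargs": {"increments": [{"claw": 0.015, "travel": [0, 0, -0.03], "turn": 0.175}, {"claw": 0.015, "travel": [0, 0, -0.03], "turn": 0.175}, {"claw": 0.015, "travel": [0, 0, -0.025], "turn": 0.175}, {"claw": 0.015, "travel": [0, 0, 0], "turn": 0.174}, {"claw": 0.015, "travel": [0.01, 0.04, 0], "turn": 0}]}}

```text
t: 17.98
position: [0.5319, 0.3566, 0.172]
eef_rot: [[0.999, -0.033, 0.033], [-0.033, -0.999, -0.001], [0.034, 0.0, -0.999]]
contact_force: [0.3, 0.0, -1.0]
gripper_width: 0.0233
```

>>> {"fn": "step_arm", "kwargs": {"increments": [{"claw": 0.015, "travel": [0.011, 0.055, 0], "turn": 0}, {"claw": 0.015, "travel": [0.011, 0.055, 0], "turn": 0}, {"claw": 0.015, "travel": [0.011, 0.055, 0], "turn": 0}, {"claw": 0.015, "travel": [0.011, 0.055, 0], "turn": 0}, {"claw": 0.015, "travel": [0, 0, 0], "turn": 0}]}}

```text
t: 18.6
position: [0.5679, 0.1263, 0.1659]
eef_rot: [[0.999, -0.035, 0.022], [-0.035, -0.999, -0.004], [0.023, 0.003, -1.0]]
contact_force: [0.2, 0.9, -1.2]
gripper_width: 0.0231
```

```bash
python3 - <<'E'
from h import *
gh(.5776,.1033,.045,-0.7,-.0028,-.0022)
E
```

```text
t 18.60 pos [0.5679 0.1263 0.1659] tilt [ 0.022 -0.004] yaw -2.0 F [ 0.2  0.9 -1.2] w 0.0231 heldpt [0.5662 0.1284 0.1209]
 turn -0.023 travel now [0.0106 0.0244 0.0762] after turn [0.01   0.0247 0.0762]
```

>>> {"fn": "step_arm", "kwargs": {"increments": [{"claw": 0.015, "travel": [0.01, 0.0245, 0.015], "turn": -0.023}, {"claw": 0.015, "travel": [0, 0, 0.025], "turn": 0}, {"claw": 0.015, "travel": [0, 0, 0.025], "turn": 0}, {"claw": 0.015, "travel": [0, 0, 0.004], "turn": 0}, {"claw": 0.015, "travel": [0, 0, 0], "turn": 0}]}}

```text
t: 19.23
position: [0.5772, 0.1032, 0.0916]
eef_rot: [[1.0, -0.01, 0.016], [-0.01, -1.0, -0.002], [0.016, 0.002, -1.0]]
contact_force: [0.3, -0.8, -2.1]
gripper_width: 0.0227
```

```bash
python3 - <<'E'
from h import *
gh(.5776,.1033,.028,-0.7,-.0028,-.0022)
p=snap("wrist"); save(p,"n_wrist")
E
```

```text
t 19.23 pos [0.5772 0.1032 0.0916] tilt [ 0.016 -0.002] yaw -0.6 F [ 0.3 -0.8 -2.1] w 0.0227 heldpt [0.5752 0.1053 0.0465]
 turn 0.002 travel now [0.0022 0.0019 0.0186] after turn [0.0022 0.0019 0.0186]
```

View pics/n_wrist.png

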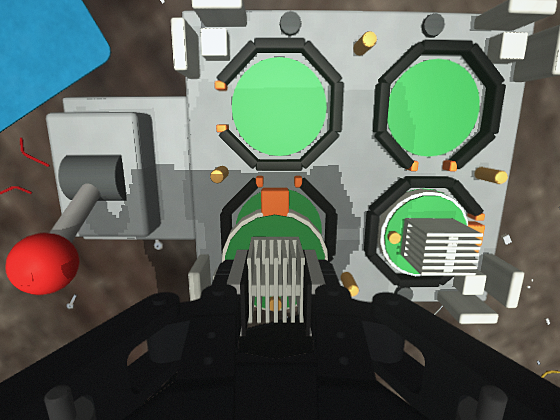

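```bash
python3 - <<'E'
from h import *
p=snap("wrist")
for c,X,a,e in greens(p): print(np.round(c),np.round(X[:2],4),a)
gh(.5776,.1033,.028,-0.7,-.0028,-.0022)
E
```

```text
[106. 279.] [0.6548 0.1018] 7291
[107. 433.] [0.6536 0.0104] 7030
[209. 304.] [0.5922 0.086 ] 597
[206. 250.] [0.5943 0.1205] 311
[231. 421.] [0.5768 0.0097] 1936
[240. 275.] [0.5713 0.1051] 1980
t 19.32 pos [0.5774 0.103  0.0922] tilt [ 0.017 -0.002] yaw -0.6 F [ 0.3  0.7 -1.5] w 0.0229 heldpt [0.5754 0.1051 0.0471]
 turn 0.002 travel now [0.0019 0.0017 0.0191] after turn [0.0019 0.0017 0.0191]
```

>>> {"fn": "step_arm", "kwargs": {"increments": [{"claw": 0.015, "travel": [0.002, 0.002, 0.009], "turn": 0}, {"claw": 0.015, "travel": [0, 0, 0.009], "turn": 0}, {"claw": 0.015, "travel": [0, 0, 0], "turn": 0}]}}

```text
t: 19.7
position: [0.5803, 0.101, 0.0742]
eef_rot: [[1.0, -0.01, 0.019], [-0.01, -1.0, -0.002], [0.019, 0.002, -1.0]]
contact_force: [-0.1, -0.6, -1.0]
gripper_width: 0.0232
```

```bash
python3 - <<'E'
from h import *
gh(.5776,.1033,.014,-0.7,-.0028,-.0022)
E
```

```text
t 19.70 pos [0.5803 0.101  0.0742] tilt [ 0.019 -0.002] yaw -0.6 F [-0.1 -0.6 -1. ] w 0.0232 heldpt [0.5784 0.1031 0.0291]
 turn 0.002 travel now [-0.0011 -0.0002  0.0151] after turn [-0.0011 -0.0002  0.0151]
```

>>> {"fn": "step_arm", "kwargs": {"increments": [{"claw": 0.015, "travel": [0, 0, 0.007], "turn": 0}, {"claw": 0.015, "travel": [0, 0, 0.006], "turn": 0}, {"claw": 0.015, "travel": [0, 0, 0.002], "turn": 0}, {"claw": 0.015, "travel": [0, 0, 0], "turn": 0}]}}

```text
t: 20.2
position: [0.5807, 0.1009, 0.0583]
eef_rot: [[1.0, -0.01, 0.02], [-0.01, -1.0, -0.002], [0.02, 0.002, -1.0]]
contact_force: [-0.3, -0.2, -0.4]
gripper_width: 0.0232
```

```bash
python3 - <<'E'
from h import *
gh(.5788,.1028,.012,-0.7,-.0028,-.0022)
E
```

```text
t 20.20 pos [0.5807 0.1009 0.0583] tilt [ 0.02  -0.002] yaw -0.6 F [-0.3 -0.2 -0.4] w 0.0232 heldpt [0.5789 0.103  0.0132]
 turn 0.002 travel now [-0.0001  0.0002  0.0012] after turn [-0.0001  0.0002  0.0012]
```

>>> {"fn": "step_arm", "kwargs": {"increments": [{"claw": 0.04, "travel": [0, 0, 0], "turn": 0}, {"claw": 0.04, "travel": [0, 0, 0], "turn": 0}, {"claw": 0.04, "travel": [0, 0, -0.03], "turn": 0}, {"claw": 0.04, "travel": [0, 0, -0.045], "turn": 0}, {"claw": 0.05, "travel": [-0.02, -0.02, -0.03], "turn": -0.1}]}}

```text
t: 20.82
position: [0.559, 0.1206, 0.1644]
eef_rot: [[0.996, 0.09, 0.017], [0.09, -0.996, -0.002], [0.017, 0.004, -1.0]]
contact_force: [0.4, 0.3, 0.0]
gripper_width: 0.0498
```

>>> {"fn": "step_arm", "kwargs": {"increments": [{"claw": 0.05, "travel": [-0.03, -0.04, -0.02], "turn": -0.18}, {"claw": 0.05, "travel": [-0.02, -0.05, -0.02], "turn": -0.18}, {"claw": 0.05, "travel": [0, -0.03, 0], "turn": -0.07}, {"claw": 0.05, "travel": [0, 0, 0], "turn": 0}]}}

```text
t: 21.32
position: [0.4761, 0.231, 0.2078]
eef_rot: [[0.86, 0.51, 0.025], [0.51, -0.86, -0.001], [0.021, 0.013, -1.0]]
contact_force: [0.1, 0.2, -0.1]
gripper_width: 0.05
```

```bash
python3 - <<'E'
from h import *
p=snap("wrist"); save(p,"o_wrist"); modules(p)
go(.4255,.2615,.15,31)
E
```

```text
mod p0.73 px(221,515) xy 0.5785 0.0018 yaw -93.6 (lug init -116.7) iou 0.929 lug [ 0.5662 -0.031 ]
mod p0.67 px(174,444) xy 0.5801 0.0969 yaw -0.5 (lug init -1.6) iou 0.952 lug [0.6136 0.0965]
mod p0.66 px(223,228) xy 0.4251 0.2611 yaw -149.1 (lug init -155.7) iou 0.954 lug [0.3962 0.2427]
mod p0.58 px(161,132) xy 0.4377 0.3713 yaw 164.2 (lug init 159.4) iou 0.946 lug [0.4051 0.3803]
no lug [377. 147.] [0.215 0.251 0.012]
t 21.43 pos [0.4772 0.2295 0.2075] tilt [ 0.025 -0.001] yaw 30.5 F [-0.4 -0.2 -0.3] w 0.0498
 travel now [-0.0295 -0.0546  0.0562]  turn -0.009  travel after turn [-0.029  -0.0548  0.0562]
```

View pics/o_wrist.png

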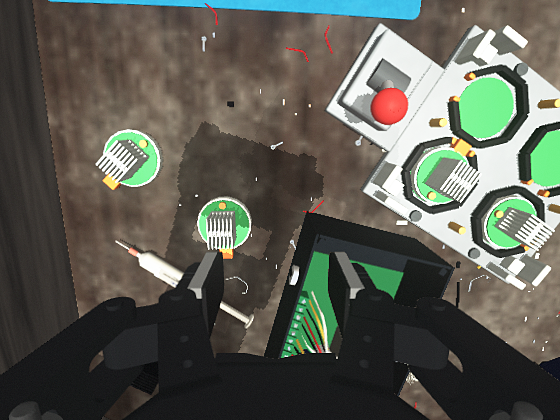

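```bash
python3 - <<'E'
from h import *
p=snap("wrist"); a=snap("scene"); save(a,"o_scene",crop=(180,310,200,400),k=4)
for z in (.04,.06,.08): print(z,onz(p,(212,308),z),onz(p,(340,268),z), proj(a,onz(p,(212,308),z)))
E
```

```text
0.04 [0.48565244 0.19909115 0.04      ] [0.3493339  0.16267611 0.04      ] [[236.99244528 272.99773779]]
0.06 [0.48888651 0.20372062 0.06      ] [0.36212415 0.16985835 0.06      ] [[230.96663241 270.8940198 ]]
0.08 [0.49212059 0.2083501  0.08      ] [0.37491441 0.17704058 0.08      ] [[224.80410569 268.74215389]]
```

View pics/o_scene.png

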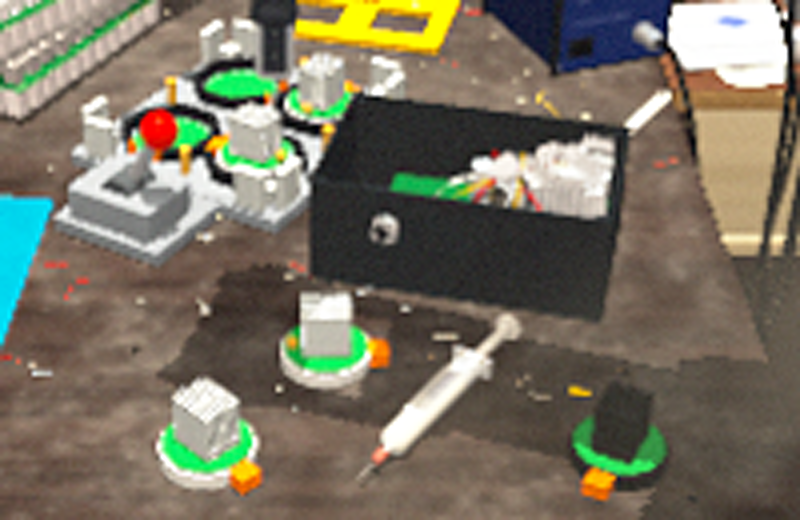

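>>> {"fn": "step_arm", "kwargs": {"increments": [{"claw": 0.05, "travel": [-0.015, -0.027, 0.02], "turn": -0.01}, {"claw": 0.05, "travel": [-0.014, -0.027, 0.02], "turn": 0}, {"claw": 0.05, "travel": [0, 0, 0.03], "turn": 0}, {"claw": 0.05, "travel": [0, 0, 0.03], "turn": 0}, {"claw": 0.05, "travel": [0, 0, 0], "turn": 0}]}}

```text
t: 22.15
position: [0.4299, 0.2569, 0.1024]
eef_rot: [[0.863, 0.505, 0.024], [0.506, -0.863, -0.002], [0.02, 0.014, -1.0]]
contact_force: [1.0, 0.8, 0.8]
gripper_width: 0.0501
```

```bash
python3 - <<'E'
from h import *
p=snap("wrist"); modules(p)
go(.4253,.2613,.045,31.2)
E
```

```text
mod p0.90 px(227,269) xy 0.4248 0.2613 yaw -148.9 (lug init -151.5) iou 0.939 lug [0.3966 0.2439]
mod p0.87 px(398,135) xy 0.2249 0.2669 yaw -132.5 (lug init 160.3) iou 0.308 lug [0.2396 0.2861]
no lug [166. 554.] [0.561 0.117 0.012]
mod p0.67 px(133,126) xy 0.4376 0.3709 yaw 163.5 (lug init 164.4) iou 0.947 lug [0.4053 0.3795]
no lug [ 83. 515.] [0.587 0.175 0.012]
t 22.25 pos [0.4309 0.2575 0.1045] tilt [ 0.029 -0.001] yaw 30.4 F [ 0.7 -0.5 -1. ] w 0.0497
 travel now [-0.0044 -0.007   0.0593]  turn -0.014  travel after turn [-0.0043 -0.0071  0.0593]
```

>>> {"fn": "step_arm", "kwargs": {"increments": [{"claw": 0.05, "travel": [-0.0045, -0.007, 0.02], "turn": -0.012}, {"claw": 0.05, "travel": [0, 0, 0.018], "turn": 0}, {"claw": 0.05, "travel": [0, 0, 0.01], "turn": 0}, {"claw": 0.05, "travel": [0, 0, 0.003], "turn": 0}]}}

```text
t: 22.75
position: [0.4289, 0.2614, 0.057]
eef_rot: [[0.857, 0.514, 0.039], [0.514, -0.858, 0.002], [0.034, 0.018, -0.999]]
contact_force: [0.7, 0.4, -0.0]
gripper_width: 0.0499
```

```bash
python3 - <<'E'
from h import *
go(.4251,.2613,.045,31.2)
E
```

```text
t 22.75 pos [0.4289 0.2614 0.057 ] tilt [0.039 0.002] yaw 31.0 F [ 0.7  0.4 -0. ] w 0.0499
 travel now [-0.0037 -0.0021  0.0119]  turn -0.004  travel after turn [-0.0037 -0.0021  0.0119]
```

>>> {"fn": "step_arm", "kwargs": {"increments": [{"claw": 0.05, "travel": [-0.0035, -0.002, 0.008], "turn": -0.004}, {"claw": 0.05, "travel": [0, 0, 0.0035], "turn": 0}, {"claw": 0.015, "travel": [0, 0, 0], "turn": 0}, {"claw": 0.015, "travel": [0, 0, 0], "turn": 0}, {"claw": 0.015, "travel": [0, 0, 0], "turn": 0}]}}

```text
t: 23.38
position: [0.4258, 0.2615, 0.0463]
eef_rot: [[0.855, 0.517, 0.041], [0.518, -0.856, 0.003], [0.037, 0.018, -0.999]]
contact_force: [0.3, -1.0, -1.4]
gripper_width: 0.0229
```

>>> {"fn": "step_arm", "kwargs": {"increments": [{"claw": 0.015, "travel": [0, 0, 0], "turn": 0}, {"claw": 0.015, "travel": [0, 0, -0.02], "turn": 0}, {"claw": 0.015, "travel": [0, 0, -0.03], "turn": 0}, {"claw": 0.015, "travel": [0, 0, 0], "turn": 0}]}}

```text
t: 23.88
position: [0.4235, 0.2612, 0.0968]
eef_rot: [[0.855, 0.517, 0.04], [0.518, -0.856, 0.003], [0.036, 0.018, -0.999]]
contact_force: [0.4, -0.2, -0.2]
gripper_width: 0.0229
```

```bash
python3 - <<'E'
from h import *
s=read_state();p=snap("wrist"); v=held(p,s,plot="q_held"); save(p,"q_wrist")
gh(.6530,.0105,.13,-0.7,*v)
E
```

```text
held centre tool xy [-0.0028 -0.002 ] res 0.19 33
t 23.93 pos [0.4229 0.261  0.0956] tilt [0.037 0.002] yaw 31.2 F [ 0.6  0.5 -2. ] w 0.0225 heldpt [0.4212 0.2613 0.0505]
 turn 0.557 travel now [ 0.0702  0.3365 -0.0713] after turn [ 0.237   0.2501 -0.0673]
```

View pics/q_held.png

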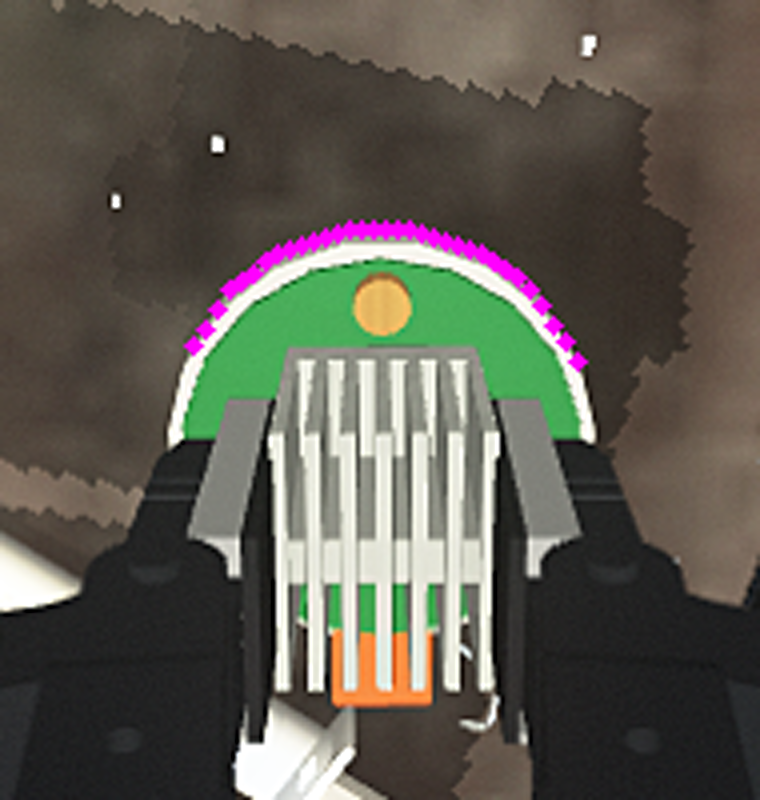

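>>> {"fn": "step_arm", "kwargs": {"increments": [{"claw": 0.015, "travel": [0, 0, -0.03], "turn": 0.18}, {"claw": 0.015, "travel": [0, 0, -0.03], "turn": 0.18}, {"claw": 0.015, "travel": [0, 0, -0.025], "turn": 0.18}, {"claw": 0.015, "travel": [0.03, 0.03, 0], "turn": 0.017}, {"claw": 0.015, "travel": [0.04, 0.04, 0], "turn": 0}]}}

```text
t: 24.55
position: [0.4861, 0.1891, 0.1787]
eef_rot: [[0.999, -0.027, 0.026], [-0.027, -1.0, -0.001], [0.026, 0.0, -1.0]]
contact_force: [0.7, 0.1, -2.1]
gripper_width: 0.0228
```

>>> {"fn": "step_arm", "kwargs": {"increments": [{"claw": 0.015, "travel": [0.042, 0.044, 0], "turn": 0}, {"claw": 0.015, "travel": [0.042, 0.044, 0], "turn": 0}, {"claw": 0.015, "travel": [0.042, 0.044, 0], "turn": 0}, {"claw": 0.015, "travel": [0.03, 0.035, 0], "turn": 0}, {"claw": 0.015, "travel": [0, 0, 0], "turn": 0}]}}

```text
t: 25.18
position: [0.6422, 0.0086, 0.1728]
eef_rot: [[0.999, -0.031, 0.015], [-0.031, -1.0, 0.0], [0.015, -0.001, -1.0]]
contact_force: [0.5, 0.6, -1.1]
gripper_width: 0.0227
```

```bash
python3 - <<'E'
from h import *
gh(.6533,.0105,.05,-0.7,-.0028,-.002,.0463)
E
```

```text
t 25.18 pos [0.6422 0.0086 0.1728] tilt [0.015 0.   ] yaw -1.8 F [ 0.5  0.6 -1.1] w 0.0227 heldpt [0.6401 0.0107 0.1265]
 turn -0.019 travel now [ 0.012  -0.0002  0.0767] after turn [0.012  0.0001 0.0767]
```

>>> {"fn": "step_arm", "kwargs": {"increments": [{"claw": 0.015, "travel": [0.012, 0, 0.015], "turn": -0.019}, {"claw": 0.015, "travel": [0, 0, 0.025], "turn": 0}, {"claw": 0.015, "travel": [0, 0, 0.025], "turn": 0}, {"claw": 0.015, "travel": [0, 0, 0.004], "turn": 0}, {"claw": 0.015, "travel": [0, 0, 0], "turn": 0}]}}

```text
t: 25.8
position: [0.6528, 0.0107, 0.0964]
eef_rot: [[1.0, -0.01, 0.006], [-0.01, -1.0, 0.002], [0.006, -0.002, -1.0]]
contact_force: [-1.4, -0.6, -1.0]
gripper_width: 0.0232
```

```bash
python3 - <<'E'
from h import *
gh(.6533,.0105,.030,-0.7,-.0028,-.002,.0463)
p=snap("wrist"); save(p,"r_wrist")
for c,X,a,e in greens(p): print(np.round(c),np.round(X[:2],4),a)
E
```

```text
t 25.80 pos [0.6528 0.0107 0.0964] tilt [0.006 0.002] yaw -0.6 F [-1.4 -0.6 -1. ] w 0.0232 heldpt [0.6503 0.0128 0.0501]
 turn 0.002 travel now [0.0029 0.0023 0.0201] after turn [0.0029 0.0023 0.0201]
[  6. 116.] [0.786  0.1012] 1416
[226. 141.] [0.6553 0.1016] 5117
[209. 283.] [0.6662 0.0076] 1515
[240. 275.] [0.6444 0.0127] 1750
```

View pics/r_wrist.png

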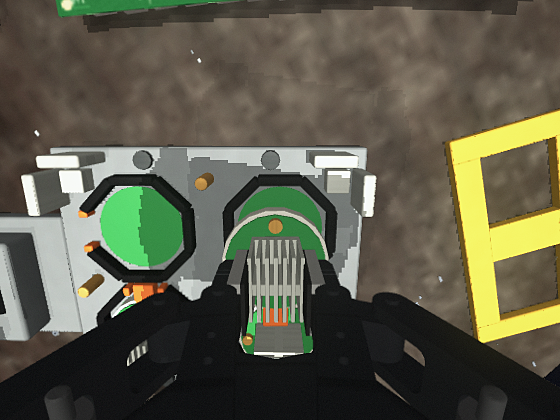

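>>> {"fn": "step_arm", "kwargs": {"increments": [{"claw": 0.015, "travel": [0.003, 0.0025, 0.009], "turn": 0}, {"claw": 0.015, "travel": [0, 0, 0.009], "turn": 0}, {"claw": 0.015, "travel": [0, 0, 0], "turn": 0}]}}

```text
t: 26.22
position: [0.6566, 0.008, 0.0789]
eef_rot: [[1.0, -0.01, 0.009], [-0.01, -1.0, 0.002], [0.009, -0.002, -1.0]]
contact_force: [-0.4, 0.1, -1.2]
gripper_width: 0.0232
```

```bash
python3 - <<'E'
from h import *
gh(.6537,.0102,.014,-0.7,-.0028,-.002,.0463)
E
```

```text
t 26.23 pos [0.6566 0.008  0.0789] tilt [0.009 0.002] yaw -0.6 F [-0.4  0.1 -1.2] w 0.0232 heldpt [0.6542 0.0101 0.0326]
 turn 0.002 travel now [-0.0007 -0.      0.0185] after turn [-0.0007 -0.      0.0185]
```

>>> {"fn": "step_arm", "kwargs": {"increments": [{"claw": 0.015, "travel": [-0.0007, 0, 0.007], "turn": 0}, {"claw": 0.015, "travel": [0, 0, 0.007], "turn": 0}, {"claw": 0.015, "travel": [0, 0, 0.004], "turn": 0}, {"claw": 0.015, "travel": [0, 0, 0], "turn": 0}]}}

```text
t: 26.72
position: [0.656, 0.008, 0.0597]
eef_rot: [[1.0, -0.01, 0.009], [-0.01, -1.0, 0.002], [0.009, -0.002, -1.0]]
contact_force: [-0.2, 0.2, -1.7]
gripper_width: 0.023
```

```bash
python3 - <<'E'
from h import *
gh(.6537,.0102,.014,-0.7,-.0028,-.002,.0463)
E
```

```text
t 26.73 pos [0.656  0.008  0.0597] tilt [0.009 0.002] yaw -0.6 F [-0.2  0.2 -1.7] w 0.0230 heldpt [0.6537 0.0102 0.0134]
 turn 0.002 travel now [ 0.     -0.     -0.0006] after turn [ 0.     -0.     -0.0006]
```

>>> {"fn": "step_arm", "kwargs": {"increments": [{"claw": 0.04, "travel": [0, 0, 0], "turn": 0}, {"claw": 0.04, "travel": [0, 0, 0], "turn": 0}, {"claw": 0.04, "travel": [0, 0, -0.03], "turn": 0}, {"claw": 0.04, "travel": [0, 0, -0.045], "turn": 0}, {"claw": 0.05, "travel": [-0.03, -0.03, -0.04], "turn": -0.1}]}}

```text
t: 27.35
position: [0.6254, 0.037, 0.1755]
eef_rot: [[0.996, 0.089, 0.006], [0.089, -0.996, 0.002], [0.006, -0.002, -1.0]]
contact_force: [-0.2, 0.6, 0.8]
gripper_width: 0.0497
```

>>> {"fn": "step_arm", "kwargs": {"increments": [{"claw": 0.05, "travel": [-0.035, -0.04, -0.02], "turn": -0.18}, {"claw": 0.05, "travel": [-0.03, -0.055, 0], "turn": -0.18}, {"claw": 0.05, "travel": [-0.01, -0.06, 0], "turn": -0.18}, {"claw": 0.05, "travel": [0.0, -0.06, 0], "turn": -0.18}, {"claw": 0.05, "travel": [0.02, -0.055, 0], "turn": -0.18}]}}

```text
t: 27.98
position: [0.4404, 0.2719, 0.2003]
eef_rot: [[0.528, 0.849, 0.019], [0.849, -0.528, 0.003], [0.013, 0.015, -1.0]]
contact_force: [0.8, 0.4, 0.1]
gripper_width: 0.0496
```

>>> {"fn": "step_arm", "kwargs": {"increments": [{"claw": 0.05, "travel": [0, 0, 0], "turn": -0.18}, {"claw": 0.05, "travel": [0, 0, 0], "turn": -0.18}, {"claw": 0.05, "travel": [0, 0, 0], "turn": -0.18}, {"claw": 0.05, "travel": [0, 0, 0], "turn": -0.18}, {"claw": 0.05, "travel": [0, 0, 0], "turn": -0.18}]}}

```text
t: 28.6
position: [0.4375, 0.2762, 0.2028]
eef_rot: [[-0.369, 0.929, 0.023], [0.929, 0.369, 0.005], [-0.004, 0.024, -1.0]]
contact_force: [0.4, 0.4, -0.2]
gripper_width: 0.0504
```

```bash
python3 - <<'E'
from h import *
go(.4376,.372,.15,165)
p=snap("wrist"); save(p,"s_wrist"); modules(p)
print(read_state()["q"])
E
```

```text
t 28.60 pos [0.4375 0.2762 0.2028] tilt [0.023 0.005] yaw 111.7 F [ 0.4  0.4 -0.2] w 0.0504
 travel now [0.0892 0.0342 0.0533]  turn -0.931  travel after turn [0.0249 0.0913 0.0549]
mod p0.62 px(138,67) xy 0.2366 0.2543 yaw 91.2 (lug init 95.7) iou 0.938 lug [0.2373 0.2864]
mod p0.60 px(99,307) xy 0.4371 0.3712 yaw 163.8 (lug init 175.5) iou 0.942 lug [0.4033 0.3742]
[ 0.33511486  0.36265692  1.49190417 -0.00279694  1.26321834 -0.03765223]
```

View pics/s_wrist.png

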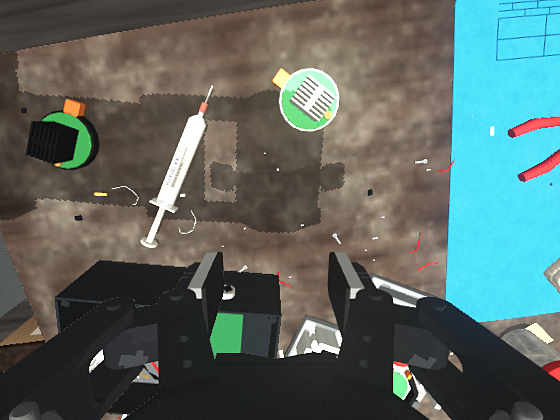

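>>> {"fn": "step_arm", "kwargs": {"increments": [{"claw": 0.05, "travel": [0.03, 0, 0], "turn": -0.184}, {"claw": 0.05, "travel": [0.03, 0, 0], "turn": -0.184}, {"claw": 0.05, "travel": [0.02, 0.01, 0], "turn": -0.184}, {"claw": 0.05, "travel": [0, 0.02, 0.02], "turn": -0.184}, {"claw": 0.05, "travel": [0, 0.01, 0.03], "turn": -0.184}]}}

```text
t: 29.32
position: [0.4228, 0.3796, 0.1554]
eef_rot: [[-0.962, 0.27, 0.031], [0.27, 0.963, 0.009], [-0.027, 0.017, -0.999]]
contact_force: [0.7, 0.1, 0.1]
gripper_width: 0.0503
```

>>> {"fn": "step_arm", "kwargs": {"increments": [{"claw": 0.05, "travel": [0, 0, 0], "turn": 0}]}}

```text
t: 29.45
position: [0.4222, 0.3795, 0.1538]
eef_rot: [[-0.961, 0.274, 0.027], [0.274, 0.962, 0.007], [-0.024, 0.015, -1.0]]
contact_force: [0.4, -0.8, 0.1]
gripper_width: 0.0499
```

```bash
python3 - <<'E'
from h import *
p=snap("wrist"); modules(p)
go(.4373,.3715,.075,164.5)
E
```

```text
mod p0.69 px(22,44) xy 0.2359 0.2551 yaw -103.2 (lug init 100.2) iou 0.944 lug [0.2412 0.2868]
mod p0.67 px(218,269) xy 0.4368 0.3719 yaw 164.7 (lug init 167.1) iou 0.959 lug [0.406  0.3803]
t 29.55 pos [0.423  0.3795 0.1562] tilt [0.031 0.01 ] yaw 164.0 F [ 0.4 -0.7  0.7] w 0.0500
 travel now [-0.0137 -0.0052  0.0815]  turn -0.009  travel after turn [-0.0137 -0.0054  0.0815]
```

>>> {"fn": "step_arm", "kwargs": {"increments": [{"claw": 0.05, "travel": [-0.0135, -0.0055, 0.03], "turn": -0.012}, {"claw": 0.05, "travel": [0, 0, 0.03], "turn": 0}, {"claw": 0.05, "travel": [0, 0, 0.02], "turn": 0}, {"claw": 0.05, "travel": [0, 0, 0.005], "turn": 0}]}}

```text
t: 30.05
position: [0.4402, 0.3711, 0.0766]
eef_rot: [[-0.959, 0.282, 0.042], [0.283, 0.959, 0.015], [-0.036, 0.026, -0.999]]
contact_force: [0.4, 0.2, 1.3]
gripper_width: 0.0502
```

```bash
python3 - <<'E'
from h import *
go(.4369,.3718,.046,164.7)
E
```

```text
t 30.05 pos [0.4402 0.3711 0.0766] tilt [0.042 0.015] yaw 163.6 F [0.4 0.2 1.3] w 0.0502
 travel now [ 0.0044 -0.0011  0.0304]  turn -0.020  travel after turn [ 0.0044 -0.001   0.0304]
```

>>> {"fn": "step_arm", "kwargs": {"increments": [{"claw": 0.05, "travel": [0.0045, -0.001, 0.012], "turn": -0.02}, {"claw": 0.05, "travel": [0, 0, 0.012], "turn": 0}, {"claw": 0.05, "travel": [0, 0, 0.004], "turn": 0}, {"claw": 0.05, "travel": [0, 0, 0.002], "turn": 0}]}}

```text
t: 30.55
position: [0.4375, 0.3723, 0.0474]
eef_rot: [[-0.963, 0.265, 0.046], [0.266, 0.964, 0.017], [-0.039, 0.029, -0.999]]
contact_force: [-0.2, 0.7, -0.5]
gripper_width: 0.05
```

```bash
python3 - <<'E'
from h import *
go(.4369,.3718,.046,164.7)
E
```

```text
t 30.55 pos [0.4375 0.3723 0.0474] tilt [0.046 0.017] yaw 164.6 F [-0.2  0.7 -0.5] w 0.0500
 travel now [ 0.0005 -0.0007  0.0013]  turn -0.002  travel after turn [ 0.0005 -0.0007  0.0013]
```

>>> {"fn": "step_arm", "kwargs": {"increments": [{"claw": 0.05, "travel": [0.0005, -0.0005, 0.0015], "turn": 0}, {"claw": 0.015, "travel": [0, 0, 0], "turn": 0}, {"claw": 0.015, "travel": [0, 0, 0], "turn": 0}, {"claw": 0.015, "travel": [0, 0, 0], "turn": 0}, {"claw": 0.015, "travel": [0, 0, 0], "turn": 0}]}}

```text
t: 31.18
position: [0.4372, 0.3721, 0.0466]
eef_rot: [[-0.963, 0.265, 0.047], [0.266, 0.964, 0.018], [-0.04, 0.029, -0.999]]
contact_force: [0.3, -0.3, -1.4]
gripper_width: 0.0232
```

>>> {"fn": "step_arm", "kwargs": {"increments": [{"claw": 0.015, "travel": [0, 0, -0.02], "turn": 0}, {"claw": 0.015, "travel": [0, 0, -0.03], "turn": 0}, {"claw": 0.015, "travel": [0, 0, 0], "turn": 0}]}}

```text
t: 31.55
position: [0.4346, 0.3711, 0.0969]
eef_rot: [[-0.963, 0.265, 0.045], [0.266, 0.964, 0.017], [-0.039, 0.028, -0.999]]
contact_force: [-0.1, 0.4, -2.9]
gripper_width: 0.023
```

```bash
python3 - <<'E'
from h import *
s=read_state();p=snap("wrist"); v=held(p,s,plot="u_held"); save(p,"u_wrist")
gh(.6536,.1026,.13,89.3,*v)
E
```

```text
held centre tool xy [0.0013 0.0004] res 0.62 23
t 31.60 pos [0.434  0.3707 0.0955] tilt [0.043 0.015] yaw 164.6 F [ 0.2 -0.2 -2.2] w 0.0230 heldpt [0.4347 0.3722 0.0505]
 turn 1.314 travel now [-0.2842 -0.1982 -0.0743] after turn [-0.2678  0.223  -0.0638]
```

View pics/u_held.png

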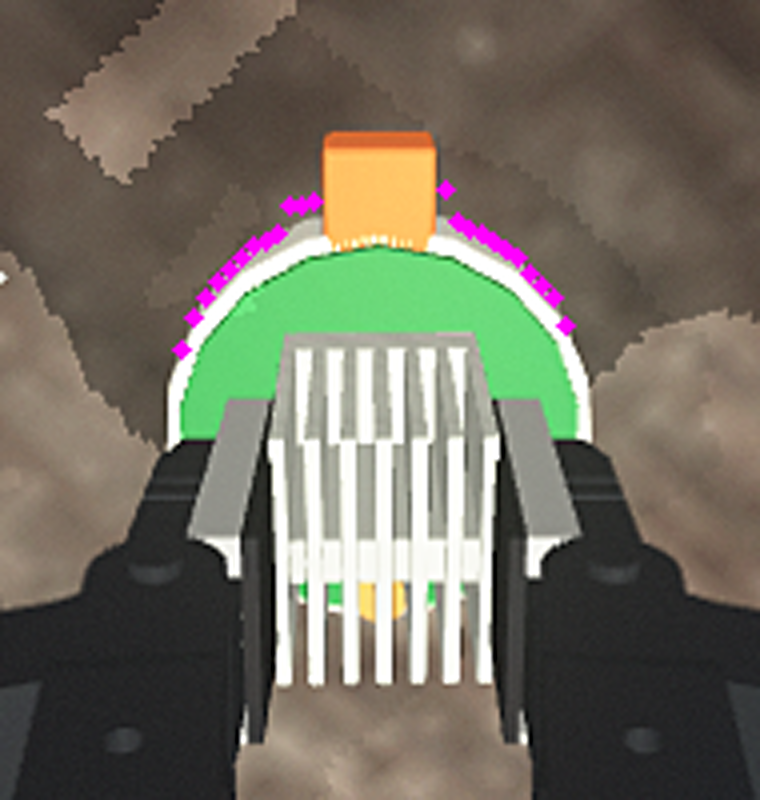

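```bash
python3 - <<'E'
from h import *
s=read_state();p=snap("wrist")
print(toolpt(p,s,(187.5,274.5),.0456)-[.038,0], "A", toolpt(p,s,(182.5,274.8),.0466)-[.038,0])
# rim points by eye: outer arc at crop coords
pts=[(349,181),(295,212),(257,245),(238,272),(258,518),(290,545),(325,566)]
T=np.array([toolpt(p,s,(150+r/4,180+c/4),.0466) for r,c in pts])
from scipy.optimize import least_squares
r=least_squares(lambda v:np.hypot(T[:,0]-v[0],T[:,1]-v[1])-.028,[0,0]);print(r.x,r.fun*1000)
E
```

```text
[-0.0014656  0.0006551] A [0.00095891 0.00081193]
[0.00032077 0.00079031] [ 0.19943411 -0.30887903 -0.00216705  0.0544376   0.25563481 -0.09843826
 -0.13517999]
```

>>> {"fn": "step_arm", "kwargs": {"increments": [{"claw": 0.015, "travel": [0, 0, -0.03], "turn": 0.187}, {"claw": 0.015, "travel": [0, 0, -0.03], "turn": 0.187}, {"claw": 0.015, "travel": [0, 0, -0.025], "turn": 0.187}, {"claw": 0.015, "travel": [0, 0, 0], "turn": 0.187}, {"claw": 0.015, "travel": [0, 0, 0], "turn": 0.187}]}}

```text
t: 32.28
position: [0.4286, 0.3682, 0.175]
eef_rot: [[-0.351, 0.936, 0.03], [0.936, 0.351, 0.009], [-0.002, 0.032, -1.0]]
contact_force: [0.7, 0.4, -1.3]
gripper_width: 0.0229
```

>>> {"fn": "step_arm", "kwargs": {"increments": [{"claw": 0.015, "travel": [0, 0, 0], "turn": 0.187}, {"claw": 0.015, "travel": [0, 0, 0], "turn": 0.187}, {"claw": 0.015, "travel": [-0.03, 0.03, 0], "turn": 0}, {"claw": 0.015, "travel": [-0.045, 0.04, 0], "turn": 0}, {"claw": 0.015, "travel": [-0.045, 0.04, 0], "turn": 0}]}}

```text
t: 32.9
position: [0.5354, 0.2455, 0.1695]
eef_rot: [[0.012, 1.0, 0.019], [1.0, -0.012, 0.005], [0.005, 0.019, -1.0]]
contact_force: [0.9, 0.9, -0.7]
gripper_width: 0.023
```

```bash
python3 - <<'E'
from h import *
gh(.6535,.1025,.13,89.3,.0005,.0006,.0466)
E
```

```text
t 32.90 pos [0.5354 0.2455 0.1695] tilt [0.019 0.005] yaw 89.3 F [ 0.9  0.9 -0.7] w 0.0230 heldpt [0.5369 0.2462 0.1229]
 turn -0.000 travel now [-0.1423  0.1185 -0.0055] after turn [-0.1423  0.1184 -0.0055]
```

>>> {"fn": "step_arm", "kwargs": {"increments": [{"claw": 0.015, "travel": [-0.045, 0.037, -0.006], "turn": 0}, {"claw": 0.015, "travel": [-0.045, 0.037, 0], "turn": 0}, {"claw": 0.015, "travel": [-0.045, 0.037, 0], "turn": 0}, {"claw": 0.015, "travel": [0, 0, 0], "turn": 0}]}}

```text
t: 33.4
position: [0.6485, 0.1003, 0.1694]
eef_rot: [[0.017, 1.0, 0.01], [1.0, -0.017, 0.004], [0.005, 0.01, -1.0]]
contact_force: [-1.3, 1.1, -1.6]
gripper_width: 0.023
```

```bash
python3 - <<'E'
from h import *
gh(.6535,.1025,.05,89.3,.0005,.0006,.0466)
E
```

```text
t 33.40 pos [0.6485 0.1003 0.1694] tilt [0.01  0.004] yaw 89.0 F [-1.3  1.1 -1.6] w 0.0230 heldpt [0.6496 0.1009 0.1228]
 turn -0.005 travel now [0.0013 0.0032 0.0729] after turn [0.0013 0.0032 0.0729]
```

>>> {"fn": "step_arm", "kwargs": {"increments": [{"claw": 0.015, "travel": [0.001, 0.003, 0.015], "turn": -0.005}, {"claw": 0.015, "travel": [0, 0, 0.025], "turn": 0}, {"claw": 0.015, "travel": [0, 0, 0.025], "turn": 0}, {"claw": 0.015, "travel": [0, 0, 0.004], "turn": 0}, {"claw": 0.015, "travel": [0, 0, 0], "turn": 0}]}}

```text
t: 34.02
position: [0.6488, 0.1061, 0.0922]
eef_rot: [[0.007, 1.0, 0.001], [1.0, -0.007, 0.005], [0.005, 0.001, -1.0]]
contact_force: [0.0, -0.0, -1.3]
gripper_width: 0.0231
```

```bash
python3 - <<'E'
from h import *
gh(.6535,.1025,.030,89.3,.0005,.0006,.0466)
p=snap("wrist"); save(p,"v_wrist")
E
```

```text
t 34.02 pos [0.6488 0.1061 0.0922] tilt [0.001 0.005] yaw 89.6 F [ 0.  -0.  -1.3] w 0.0231 heldpt [0.6494 0.1068 0.0456]
 turn 0.006 travel now [-0.0043  0.0041  0.0156] after turn [-0.0043  0.0041  0.0156]
```

View pics/v_wrist.png

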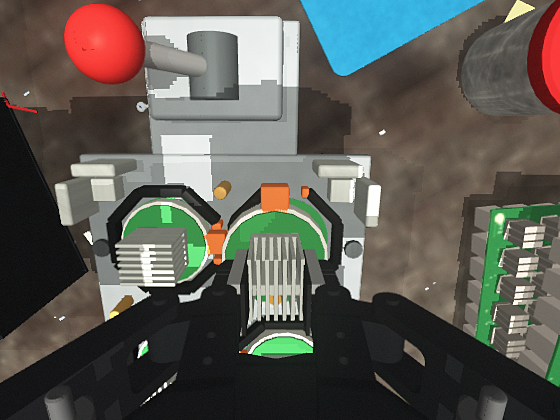

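>>> {"fn": "step_arm", "kwargs": {"increments": [{"claw": 0.015, "travel": [-0.0045, 0.0042, 0.006], "turn": 0.006}, {"claw": 0.015, "travel": [0, 0, 0.008], "turn": 0}, {"claw": 0.015, "travel": [0, 0, 0], "turn": 0}]}}

```text
t: 34.45
position: [0.6538, 0.1014, 0.079]
eef_rot: [[0.013, 1.0, 0.004], [1.0, -0.013, 0.005], [0.005, 0.004, -1.0]]
contact_force: [0.5, -0.2, -1.6]
gripper_width: 0.0227
```

```bash
python3 - <<'E'
from h import *
gh(.6535,.1025,.014,89.3,.0005,.0006,.0466)
E
```

```text
t 34.45 pos [0.6538 0.1014 0.079 ] tilt [0.004 0.005] yaw 89.3 F [ 0.5 -0.2 -1.6] w 0.0227 heldpt [0.6546 0.1021 0.0324]
 turn -0.001 travel now [ 0.0003 -0.0012  0.0184] after turn [ 0.0003 -0.0012  0.0184]
```

>>> {"fn": "step_arm", "kwargs": {"increments": [{"claw": 0.015, "travel": [0, -0.001, 0.007], "turn": 0}, {"claw": 0.015, "travel": [0, 0, 0.007], "turn": 0}, {"claw": 0.015, "travel": [0, 0, 0.004], "turn": 0}, {"claw": 0.015, "travel": [0, 0, 0], "turn": 0}]}}

```text
t: 34.95
position: [0.6534, 0.1011, 0.0604]
eef_rot: [[0.013, 1.0, 0.006], [1.0, -0.013, 0.005], [0.005, 0.006, -1.0]]
contact_force: [-0.1, -0.0, -2.0]
gripper_width: 0.023
```

```bash
python3 - <<'E'
from h import *
gh(.6535,.1025,.014,89.3,.0005,.0006,.0466)
E
```

```text
t 34.95 pos [0.6534 0.1011 0.0604] tilt [0.006 0.005] yaw 89.2 F [-0.1 -0.  -2. ] w 0.0230 heldpt [0.6543 0.1018 0.0138]
 turn -0.001 travel now [ 0.0007 -0.0008 -0.0002] after turn [ 0.0007 -0.0008 -0.0002]
```

>>> {"fn": "step_arm", "kwargs": {"increments": [{"claw": 0.04, "travel": [0, 0, 0], "turn": 0}, {"claw": 0.04, "travel": [0, 0, 0], "turn": 0}, {"claw": 0.04, "travel": [0, 0, -0.03], "turn": 0}, {"claw": 0.04, "travel": [0, 0, -0.045], "turn": 0}, {"claw": 0.04, "travel": [0, 0, -0.05], "turn": 0}]}}

```text
t: 35.58
position: [0.6512, 0.1009, 0.1851]
eef_rot: [[0.013, 1.0, -0.003], [1.0, -0.013, 0.006], [0.006, -0.003, -1.0]]
contact_force: [0.8, 0.4, 0.6]
gripper_width: 0.0402
```

>>> {"fn": "step_arm", "kwargs": {"increments": [{"claw": 0.06, "travel": [-0.05, 0, -0.03], "turn": 0}, {"claw": 0.06, "travel": [-0.05, 0, -0.03], "turn": 0}, {"claw": 0.06, "travel": [-0.05, 0, 0], "turn": 0}, {"claw": 0.06, "travel": [0, 0, 0], "turn": 0}]}}

```text
t: 36.08
position: [0.6499, -0.0526, 0.2522]
eef_rot: [[0.01, 1.0, 0.007], [1.0, -0.01, 0.004], [0.004, 0.007, -1.0]]
contact_force: [0.0, 0.6, -0.2]
gripper_width: 0.06
```

```bash
python3 - <<'E'
from h import *
go(.6534,-.1,.2)
p=snap("wrist"); save(p,"w_wrist"); modules(p,zmax=.012); pp(p,"cover",0)
for d in regions_of(p,"cover"): print(d["p"],d["centre"],np.array(d["mask"]).sum())
E
```

```text
t 36.08 pos [ 0.6499 -0.0526  0.2522] tilt [0.007 0.004] yaw 89.4 F [ 0.   0.6 -0.2] w 0.0600
 travel now [-0.0476  0.0036  0.052 ]
mod p0.96 px(36,199) xy 0.5789 0.1027 yaw -1.6 (lug init 3.9) iou 0.949 lug [0.6114 0.1031]
mod p0.95 px(34,277) xy 0.6529 0.1022 yaw 89.2 (lug init 99.7) iou 0.970 lug [0.6492 0.132 ]
mod p0.78 px(128,276) xy 0.6534 0.0099 yaw 179.6 (lug init -178.4) iou 0.936 lug [0.6216 0.0106]
mod p0.65 px(131,206) xy 0.5775 0.0120 yaw -91.9 (lug init -95.5) iou 0.956 lug [ 0.5761 -0.0201]
44 cover 0.79 [297.4 280.2] [ 0.6553 -0.1996]
0.77 [293.5, 279.7] 8904
```

View pics/w_wrist.png

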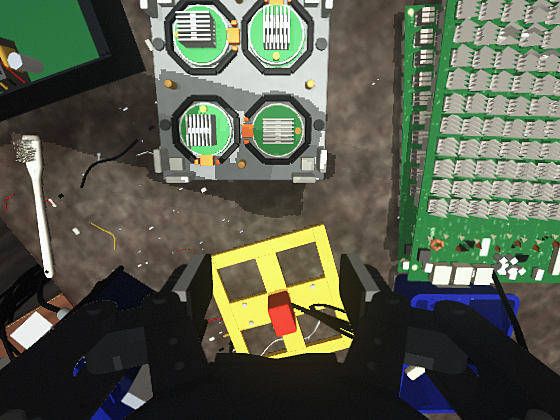

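>>> {"fn": "step_arm", "kwargs": {"increments": [{"claw": 0.06, "travel": [-0.05, 0, -0.02], "turn": 0}, {"claw": 0.06, "travel": [-0.05, 0, -0.02], "turn": 0}, {"claw": 0.06, "travel": [0, 0, 0], "turn": 0}]}}

```text
t: 36.65
position: [0.65, -0.1458, 0.2914]
eef_rot: [[-0.002, 1.0, 0.004], [1.0, 0.002, 0.006], [0.006, 0.004, -1.0]]
contact_force: [-0.1, -0.3, 0.4]
gripper_width: 0.06
```

```bash
python3 - <<'E'
from h import *
go(.655,-.2,.2)
p=snap("wrist"); save(p,"x_wrist"); pp(p,"cover",0)
a=snap("scene");save(a,"x_scene",crop=(130,240,230,400),k=4.5);pp(a,"cover",0)
a=snap("side");save(a,"x_side",crop=(190,330,300,500),k=4);pp(a,"cover",0)
E
```

```text
t 36.65 pos [ 0.65   -0.1458  0.2914] tilt [0.004 0.006] yaw 90.1 F [-0.1 -0.3  0.4] w 0.0600
 travel now [-0.0548  0.0044  0.0911]
45 cover 0.9 [226.8 279.4] [ 0.6559 -0.209 ]
46 cover 0.73 [179.7 293.4] [ 0.6518 -0.2083]
47 cover 0.82 [276.6 404.6] [ 0.6572 -0.2125]
```

View pics/x_wrist.png

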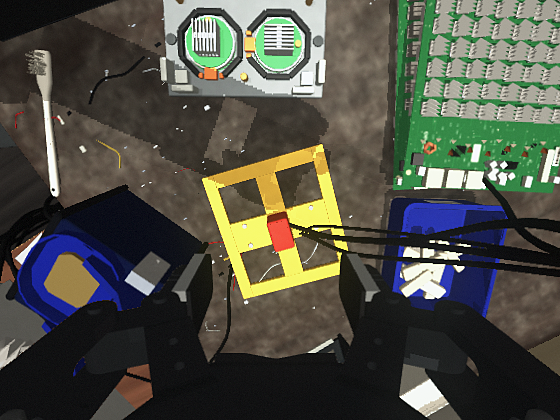

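View pics/x_scene.png

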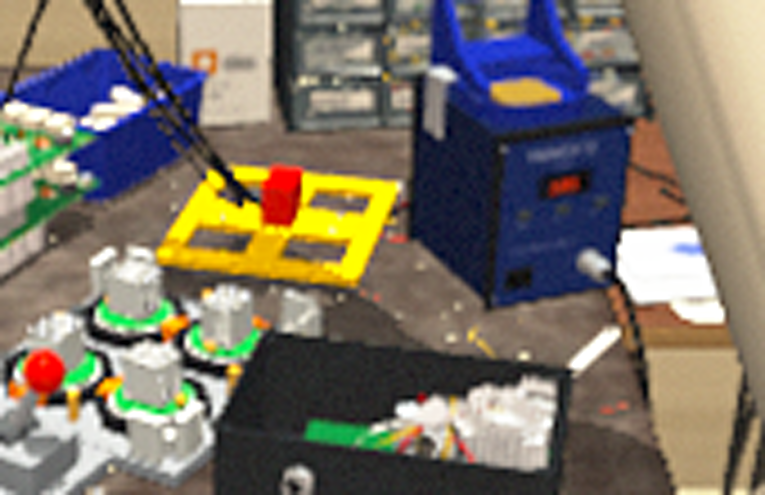

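View pics/x_side.png

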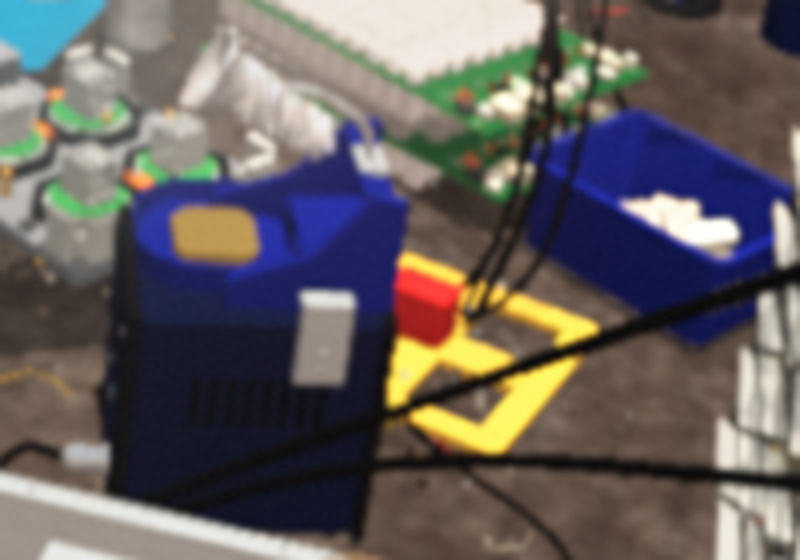

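```bash
python3 - <<'E'
from h import *
w=snap("wrist");a=snap("scene");b=snap("side")
X,e=tri([ray(w,(230,303)),ray(a,(173.3,283.3)),ray(b,(267.5,417.5))]);print("end",X,e)
S=np.array([(267.5,417.5),(257.5,423.8),(247.5,428.8),(227.5,435),(190,437.5)])
d=np.linspace(0,4,81); S=np.c_[np.interp(d,range(5),S[:,0]),np.interp(d,range(5),S[:,1])]
for q in [(173.3,283.3),(163.3,275.6),(152.2,265.6),(140,257),(130,251)]:
    best=min(((tri([ray(a,q),ray(b,s)])) for s in S),key=lambda t:max(t[1]))
    print(q,np.round(best[0],3),np.round(max(best[1]),4), proj(w,best[0]))
E
```

```text
end [ 0.69260153 -0.2108523   0.01265817] [0.008761885186294267, 0.002938927838480432, 0.007128140082053321]
(173.3, 283.3) [ 0.698 -0.215  0.012] 0.0003 [[237.48565382 312.27918893]]
(163.3, 275.6) [ 0.729 -0.212  0.046] 0.0003 [[244.58169042 340.79501779]]
(152.2, 265.6) [ 0.762 -0.199  0.086] 0.0002 [[246.41366627 379.58522681]]
(140, 257) [ 0.784 -0.179  0.134] 0.0001 [[244.99369737 421.69081354]]
(130, 251) [ 0.797 -0.164  0.171] 0.0005 [[244.7356276  461.27380881]]
```

```bash
python3 - <<'E'
from h import *
w=snap("wrist");a=snap("scene")
print("station bottom corners",onz(a,(196.7,338.9),0),onz(a,(181,321.5),0))
for z in (0,.1,.15): print(z,"wrist px(240,208)",onz(w,(240,208),z),"(186,125)",onz(w,(186,125),z))
# cover corners
for n,rc in dict(tl=(180,203),tr=(146,322),br=(283,353),bl=(298,245)).items(): print(n,np.round(onz(w,rc,.008),4))
save(w,"x_cover",crop=(135,310,190,370),k=3.4)
E
```

```text
station bottom corners [ 0.4582302  -0.16938784  0.        ] [ 0.56031474 -0.24953959  0.        ]
0 wrist px(240,208) [ 0.5589146  -0.22491308  0.        ] (186,125) [ 0.45444094 -0.15116898  0.        ]
0.1 wrist px(240,208) [ 0.58089546 -0.18820475  0.1       ] (186,125) [ 0.50206157 -0.13255882  0.1       ]
0.15 wrist px(240,208) [ 0.5918859  -0.16985059  0.15      ] (186,125) [ 0.52587189 -0.12325373  0.15      ]
tl [ 0.5584 -0.1418  0.008 ]
tr [ 0.7066 -0.099   0.008 ]
br [ 0.7574 -0.2843  0.008 ]
bl [ 0.6079 -0.3078  0.008 ]
```

View pics/x_cover.png

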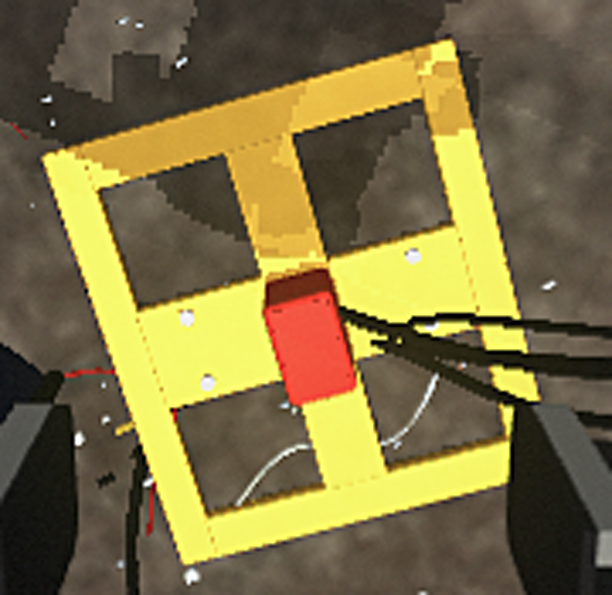

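```bash
cat >> h.py <<'E'
def redfit(p,yaw0=.27,z=0,x0=None):
    h=cv2.cvtColor(p["image"],cv2.COLOR_BGR2HSV)
    m=(((h[...,0]<6)|(h[...,0]>174))&(h[...,1]>120)&(h[...,2]>50)).astype(np.uint8)
    m=cv2.morphologyEx(m,cv2.MORPH_OPEN,np.ones((3,3)))
    n,l,st,ce=cv2.connectedComponentsWithStats(m)
    for k in range(1,n):
        if st[k,4]<150: continue
        c=onz(p,ce[k][::-1],z+.03)
        if x0 is not None and np.hypot(*(c[:2]-x0))>.05: continue
        v,i=fitpose(p,l==k,c[0],c[1],yaw0,z,"cover_grip")
        print("block",np.round(ce[k][::-1]),st[k,4],np.round(v[:2],4),np.round(np.degrees(v[2]),1),"iou",round(i,3))
E
python3 - <<'E'
from h import *
for n in ("wrist","scene"):
    p=snap(n); redfit(p,x0=np.array([.656,-.21]))
# frame edges from yellow mask
p=snap("wrist"); w=p
d=regions_of(p,"cover")[0]; m=np.array(d["mask"]).astype(np.uint8)
h=cv2.cvtColor(p["image"],cv2.COLOR_BGR2HSV); y=((h[...,0]>18)&(h[...,0]<34)&(h[...,1]>130)&(h[...,2]>90)).astype(np.uint8)
c,_=cv2.findContours(y,cv2.RETR_EXTERNAL,cv2.CHAIN_APPROX_NONE); c=max(c,key=cv2.contourArea)[:,0]
# left and top edges: points
W=np.array([onz(p,(q[1],q[0]),.008)[:2] for q in c])
def line(a,b,n=6):
    a=np.array(a);b=np.array(b);L=np.linalg.norm(b-a);u=(b-a)/L;nn=np.array([-u[1],u[0]])
    t=(W-a)@u;dd=(W-a)@nn; s=W[(t>.03)&(t<L-.03)&(abs(dd)<.01)]; 
    o=s.mean(0);_,_,V=np.linalg.svd(s-o); return o,V[0],len(s)
for nm,a,b in (("left",(.5584,-.1418),(.6065,-.3078)),("top",(.5584,-.1418),(.7075,-.0995)),("bottom",(.6065,-.3078),(.74,-.277)),("right",(.7075,-.0995),(.73,-.18))):
    o,v,k=line(a,b); print(nm,np.round(o,4),np.round(np.degrees(np.arctan2(v[1],v[0])),1),k)
E
```

```text
block [236. 281.] 624 [ 0.6567 -0.2068] 11.2 iou 0.715
left [ 0.5812 -0.2277] -74.9 87
top [ 0.6328 -0.1201] -164.0 73
bottom [ 0.6738 -0.2922] 16.0 54
right [ 0.7188 -0.14  ] 105.6 18
```

>>> {"fn": "step_arm", "kwargs": {"increments": [{"claw": 0.06, "travel": [-0.03, 0, 0], "turn": 0.186}, {"claw": 0.06, "travel": [-0.02, 0, 0], "turn": 0.186}, {"claw": 0.06, "travel": [0, 0, 0.02], "turn": 0.186}, {"claw": 0.06, "travel": [0, 0, 0.02], "turn": 0.186}, {"claw": 0.06, "travel": [0, 0, 0.02], "turn": 0.186}]}}

```text
t: 38.02
position: [0.6467, -0.1954, 0.2305]
eef_rot: [[0.806, 0.591, 0.006], [0.591, -0.806, 0.005], [0.008, -0.001, -1.0]]
contact_force: [1.5, -0.2, -0.8]
gripper_width: 0.0602
```

>>> {"fn": "step_arm", "kwargs": {"increments": [{"claw": 0.06, "travel": [0, 0, 0.02], "turn": 0.186}, {"claw": 0.06, "travel": [0, 0, 0.02], "turn": 0.184}, {"claw": 0.06, "travel": [0, 0, 0], "turn": 0}]}}

```text
t: 38.4
position: [0.6464, -0.1953, 0.1878]
eef_rot: [[0.967, 0.256, 0.004], [0.256, -0.967, 0.007], [0.006, -0.005, -1.0]]
contact_force: [0.2, 1.1, -0.1]
gripper_width: 0.0602
```

```bash
python3 - <<'E'
from h import *
p=snap("wrist"); save(p,"y_wrist")
go(.656,-.2055,.10,15.6)
E
```

```text
t 38.45 pos [ 0.6468 -0.1955  0.1891] tilt [0.006 0.006] yaw 15.0 F [-0.7 -0.1  0.2] w 0.0603
 travel now [0.0056 0.0124 0.0891]  turn -0.011  travel after turn [0.0055 0.0125 0.0891]
```

View pics/y_wrist.png

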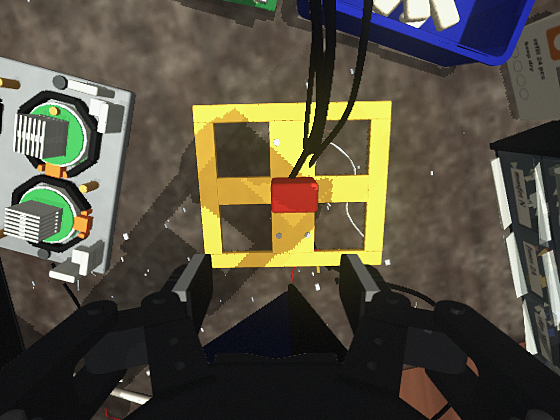

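```bash
cat >> h.py <<'E'
def coverfit(p,c0,yaw0,z=0,wrange=.012,only=None):
    "fit outer edges of yellow frame at top plane z+.008; returns centre,yaw"
    h=cv2.cvtColor(p["image"],cv2.COLOR_BGR2HSV); y=((h[...,0]>17)&(h[...,0]<34)&(h[...,1]>120)&(h[...,2]>70)).astype(np.uint8)
    from scipy.optimize import least_squares
    cs,_=cv2.findContours(y,cv2.RETR_EXTERNAL,cv2.CHAIN_APPROX_NONE)
    c=np.vstack([q[:,0] for q in cs if cv2.contourArea(q)>300])
    W=np.array([onz(p,(q[1],q[0]),z+.008)[:2] for q in c])
    HX,HY=.079,.089
    v=np.array([c0[0],c0[1],yaw0])
    for it in range(4):
        R=Rz(v[2])[:2,:2]; L=(W-v[:2])@R
        E=[]
        for s,ax in ((1,0),(-1,0),(1,1),(-1,1)):
            H=(HX,HY)[ax];O=(HY,HX)[ax]
            k=(abs(L[:,ax]-s*H)<wrange)&(abs(L[:,1-ax])<O-.012)
            E.append(k)
        def f(v):
            R=Rz(v[2])[:2,:2]; L=(W-v[:2])@R
            return np.concatenate([(L[k,ax]-s*(HX,HY)[ax]) for k,(s,ax) in zip(E,((1,0),(-1,0),(1,1),(-1,1)))])
        r=least_squares(f,v,loss="soft_l1",f_scale=.001); v=r.x
    print("cover",np.round(v[:2],4),"yaw",np.round(np.degrees(v[2]),2),"n",[int(k.sum()) for k in E],"res mm",np.round(np.median(abs(r.fun))*1000,2))
    return v
E
python3 - <<'E'
from h import *
p=snap("wrist"); 
coverfit(p,(.656,-.2055),np.radians(15.6)); redfit(p,x0=np.array([.656,-.21]))
go(.656,-.2055,.10,15.6)
E
```

```text
cover [ 0.6569 -0.2062] yaw 16.19 n [151, 158, 143, 140] res mm 0.89
block [197. 293.] 1347 [ 0.6569 -0.2061] 11.5 iou 0.765
t 38.50 pos [ 0.6471 -0.1956  0.19  ] tilt [0.007 0.005] yaw 15.0 F [-0.2  0.6  0.5] w 0.0602
 travel now [0.0052 0.0122 0.09  ]  turn -0.011  travel after turn [0.0051 0.0122 0.09  ]
```

>>> {"fn": "step_arm", "kwargs": {"increments": [{"claw": 0.06, "travel": [0.006, 0.0125, 0.02], "turn": -0.017}, {"claw": 0.06, "travel": [0, 0, 0.03], "turn": 0}, {"claw": 0.06, "travel": [0, 0, 0.03], "turn": 0}, {"claw": 0.06, "travel": [0, 0, 0.01], "turn": 0}, {"claw": 0.06, "travel": [0, 0, 0], "turn": 0}]}}

```text
t: 39.12
position: [0.6598, -0.2091, 0.0973]
eef_rot: [[0.958, 0.286, 0.012], [0.286, -0.958, 0.002], [0.012, 0.001, -1.0]]
contact_force: [0.3, -0.5, 0.8]
gripper_width: 0.0599
```

```bash
python3 - <<'E'
from h import *
p=snap("wrist"); save(p,"z_wrist")
coverfit(p,(.656,-.2055),np.radians(15.6))
go(.6568,-.206,.04,16)
E
```

```text
cover [ 0.6567 -0.2063] yaw 15.91 n [279, 188, 182, 183] res mm 1.03
t 39.17 pos [ 0.6599 -0.2091  0.0978] tilt [0.013 0.002] yaw 16.6 F [-0.3 -0.6  0.5] w 0.0598
 travel now [-0.0028 -0.004   0.0578]  turn 0.010  travel after turn [-0.0028 -0.004   0.0578]
```

View pics/z_wrist.png

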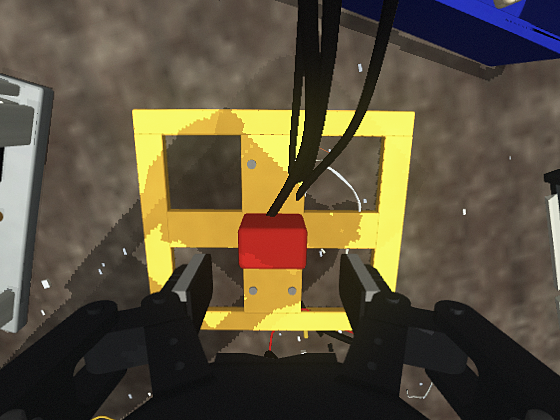

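```bash
python3 - <<'E'
from h import *
p=snap("wrist")
C=np.array(p["tool_from_camera"])
def pose(P,R):
    q=dict(p);T=np.eye(4);T[:3,:3]=R;T[:3,3]=P;M=T@C;q["position"],q["rotation"]=M[:3,3],M[:3,:3];return q
# y_wrist pose
y=np.radians(15.0)
R=np.array([[.967,.256,.005],[.256,-.967,.0065],[.006,-.005,-1.0]])
q=pose(np.array([.6466,-.1954,.1885]),R)
for a,b in (((180,291),(213,270)),((160,308),(198,298))):
    print(tri([ray(q,a),ray(p,b)]))
go(.6568,-.206,.04,16)
E
```

```text
(array([ 0.66339659, -0.20320671, -0.00916739]), [0.0008896374095060672, 0.000889637409506059])
(array([ 0.6912492 , -0.209117  ,  0.05096765]), [0.0013876166655957167, 0.001387616665595647])
t 39.23 pos [ 0.66   -0.2092  0.0985] tilt [0.014 0.001] yaw 16.6 F [-0.1  0.2  0.4] w 0.0599
 travel now [-0.003  -0.0041  0.0584]  turn 0.010  travel after turn [-0.003  -0.0041  0.0584]
```

>>> {"fn": "step_arm", "kwargs": {"increments": [{"claw": 0.06, "travel": [-0.003, -0.004, 0.02], "turn": 0.01}, {"claw": 0.06, "travel": [0, 0, 0.015], "turn": 0}, {"claw": 0.06, "travel": [0, 0, 0.01], "turn": 0}, {"claw": 0.06, "travel": [0, 0, 0.004], "turn": 0}]}}

```text
t: 39.72
position: [0.6589, -0.2073, 0.0521]
eef_rot: [[0.961, 0.277, 0.021], [0.277, -0.961, -0.002], [0.02, 0.008, -1.0]]
contact_force: [-0.3, -0.7, 0.2]
gripper_width: 0.06
```

```bash
python3 - <<'E'
from h import *
go(.6568,-.206,.042,16)
E
```

```text
t 39.73 pos [ 0.6589 -0.2073  0.0521] tilt [ 0.021 -0.002] yaw 16.1 F [-0.3 -0.7  0.2] w 0.0600
 travel now [-0.0019 -0.0019  0.0101]  turn 0.001  travel after turn [-0.0019 -0.0019  0.0101]
```

>>> {"fn": "step_arm", "kwargs": {"increments": [{"claw": 0.06, "travel": [-0.002, -0.002, 0.0085], "turn": 0}, {"claw": 0.03, "travel": [0, 0, 0], "turn": 0}, {"claw": 0.03, "travel": [0, 0, 0], "turn": 0}, {"claw": 0.03, "travel": [0, 0, 0], "turn": 0}], "grip_force": 80}}

```text
t: 40.22
position: [0.6571, -0.2062, 0.0441]
eef_rot: [[0.961, 0.277, 0.023], [0.277, -0.961, -0.003], [0.021, 0.01, -1.0]]
contact_force: [0.5, -0.3, -1.2]
gripper_width: 0.0388
```

>>> {"fn": "step_arm", "kwargs": {"increments": [{"claw": 0.03, "travel": [0, 0, 0], "turn": 0}, {"claw": 0.03, "travel": [-0.005, 0, -0.003], "turn": 0}, {"claw": 0.03, "travel": [-0.01, -0.01, 0], "turn": 0}]}}

```text
t: 40.6
position: [0.6392, -0.2009, 0.0461]
eef_rot: [[0.961, 0.277, 0.022], [0.277, -0.961, -0.003], [0.02, 0.009, -1.0]]
contact_force: [-0.1, 0.8, -2.7]
gripper_width: 0.0389
```

>>> {"fn": "step_arm", "kwargs": {"increments": [{"claw": 0.03, "travel": [0.005, -0.02, -0.001], "turn": 0}, {"claw": 0.03, "travel": [0.003, -0.025, -0.001], "turn": 0}, {"claw": 0.03, "travel": [0, 0, 0], "turn": 0}]}}

```text
t: 40.98
position: [0.6336, -0.1534, 0.0485]
eef_rot: [[0.961, 0.276, 0.022], [0.276, -0.961, -0.007], [0.019, 0.012, -1.0]]
contact_force: [-2.8, -10.6, -2.9]
gripper_width: 0.0387
```

```bash
python3 - <<'E'
from h import *
p=snap("wrist"); save(p,"A_wrist")
a=snap("scene");save(a,"A_scene",crop=(130,240,230,400),k=4.5)
go(.62,-.15,.06,0)
E
```

```text
t 41.08 pos [ 0.6336 -0.1537  0.0483] tilt [ 0.022 -0.005] yaw 16.0 F [-1.6 -5.6 -1.7] w 0.0387
 travel now [-0.0118 -0.0071 -0.012 ]  turn 0.279  travel after turn [-0.0134 -0.0035 -0.012 ]
```

View pics/A_wrist.png

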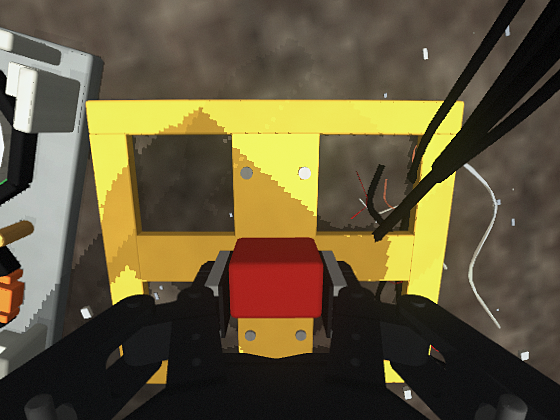

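View pics/A_scene.png

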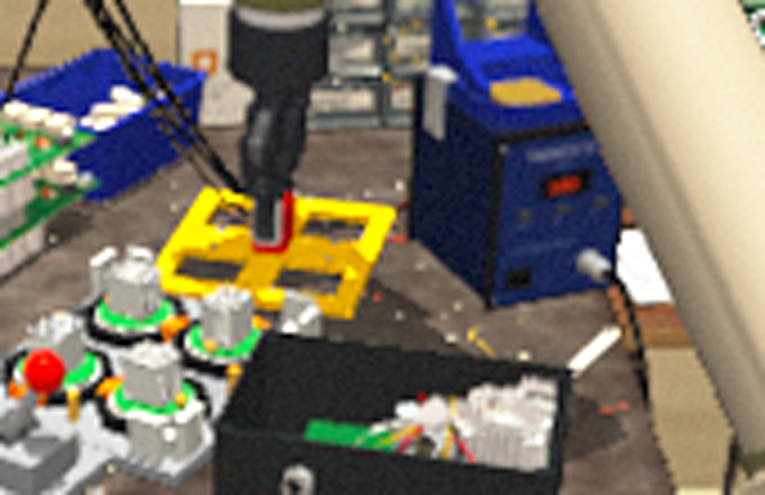

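>>> {"fn": "step_arm", "kwargs": {"increments": [{"claw": 0.03, "travel": [-0.003, 0.008, -0.001], "turn": 0}, {"claw": 0.03, "travel": [-0.012, 0.003, -0.002], "turn": 0}, {"claw": 0.03, "travel": [0, 0, -0.004], "turn": 0}, {"claw": 0.03, "travel": [0, 0, 0], "turn": 0}]}}

```text
t: 41.58
position: [0.6237, -0.1652, 0.0567]
eef_rot: [[0.96, 0.279, 0.03], [0.279, -0.96, -0.004], [0.028, 0.012, -1.0]]
contact_force: [2.6, 0.2, -1.4]
gripper_width: 0.0386
```

>>> {"fn": "step_arm", "kwargs": {"increments": [{"claw": 0.03, "travel": [0, 0, -0.006], "turn": 0}, {"claw": 0.03, "travel": [0, 0, 0], "turn": 0}]}}

```text
t: 41.82
position: [0.6235, -0.1648, 0.0632]
eef_rot: [[0.96, 0.279, 0.031], [0.279, -0.96, -0.004], [0.029, 0.012, -1.0]]
contact_force: [4.0, 0.3, -1.5]
gripper_width: 0.0386
```

>>> {"fn": "step_arm", "kwargs": {"increments": [{"claw": 0.03, "travel": [0, 0, -0.008], "turn": 0}, {"claw": 0.03, "travel": [0, 0, 0], "turn": 0}]}}

```text
t: 42.08
position: [0.6234, -0.1647, 0.0719]
eef_rot: [[0.96, 0.279, 0.031], [0.279, -0.96, -0.004], [0.029, 0.012, -0.999]]
contact_force: [4.3, 1.3, 0.2]
gripper_width: 0.0388
```

>>> {"fn": "step_arm", "kwargs": {"increments": [{"claw": 0.03, "travel": [0.007, -0.002, 0], "turn": 0}, {"claw": 0.03, "travel": [0, 0, 0], "turn": 0}]}}

```text
t: 42.32
position: [0.6288, -0.1606, 0.0715]
eef_rot: [[0.96, 0.279, 0.028], [0.279, -0.96, -0.003], [0.026, 0.011, -1.0]]
contact_force: [-0.1, 0.6, -2.7]
gripper_width: 0.0389
```

```bash
python3 - <<'E'
from h import *
p=snap("side");save(p,"B_side",crop=(190,330,300,500),k=4)
p=snap("wrist");save(p,"B_wrist"); s=read_state(); print(s["contact_force"],s["wrist_torque"])
E
```

```text
[ 0.85035615  0.55930155 -3.3131985 ] [-0.02421277 -0.01570633  0.04234851]
```

View pics/B_side.png

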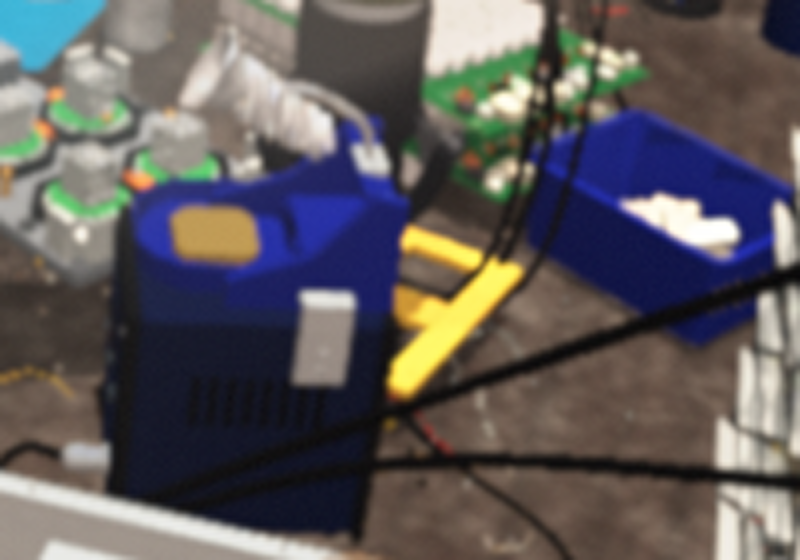

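View pics/B_wrist.png

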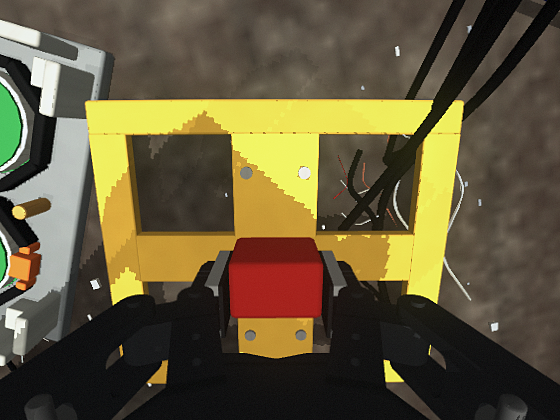

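>>> {"fn": "step_arm", "kwargs": {"increments": [{"claw": 0.03, "travel": [0, 0, -0.01], "turn": 0}, {"claw": 0.03, "travel": [0, 0, 0], "turn": 0}]}}

```text
t: 42.68
position: [0.628, -0.161, 0.082]
eef_rot: [[0.96, 0.278, 0.027], [0.278, -0.96, -0.003], [0.025, 0.011, -1.0]]
contact_force: [0.1, 0.4, -3.3]
gripper_width: 0.0389
```

>>> {"fn": "step_arm", "kwargs": {"increments": [{"claw": 0.03, "travel": [0, 0, -0.012], "turn": 0}, {"claw": 0.03, "travel": [0, 0, 0], "turn": 0}]}}

```text
t: 42.92
position: [0.6276, -0.161, 0.0952]
eef_rot: [[0.96, 0.278, 0.028], [0.278, -0.96, -0.004], [0.026, 0.011, -1.0]]
contact_force: [-0.4, 0.2, -2.1]
gripper_width: 0.0387
```

>>> {"fn": "step_arm", "kwargs": {"increments": [{"claw": 0.03, "travel": [0, 0, -0.012], "turn": 0}, {"claw": 0.03, "travel": [0, 0, -0.012], "turn": 0}, {"claw": 0.03, "travel": [0, 0, 0], "turn": 0}]}}

```text
t: 43.3
position: [0.627, -0.161, 0.1214]
eef_rot: [[0.96, 0.278, 0.028], [0.278, -0.96, -0.004], [0.026, 0.012, -1.0]]
contact_force: [-0.3, 0.0, -3.3]
gripper_width: 0.0384
```

>>> {"fn": "step_arm", "kwargs": {"increments": [{"claw": 0.03, "travel": [0, -0.02, -0.015], "turn": 0.1}, {"claw": 0.03, "travel": [0, -0.03, 0], "turn": 0.1}, {"claw": 0.03, "travel": [0, -0.03, 0], "turn": 0.09}, {"claw": 0.03, "travel": [0, -0.03, 0], "turn": 0}, {"claw": 0.03, "travel": [0, 0, 0], "turn": 0}]}}

```text
t: 43.92
position: [0.6155, -0.0504, 0.1364]
eef_rot: [[0.999, -0.017, 0.035], [-0.017, -1.0, -0.006], [0.036, 0.006, -0.999]]
contact_force: [-0.4, -0.8, -2.9]
gripper_width: 0.0389
```

```bash
cat >> h.py <<'E'
def coverheld(p,s,zt=.0361):
    h=cv2.cvtColor(p["image"],cv2.COLOR_BGR2HSV); y=((h[...,0]>17)&(h[...,0]<34)&(h[...,1]>120)&(h[...,2]>70)).astype(np.uint8)
    from scipy.optimize import least_squares
    cs,_=cv2.findContours(y,cv2.RETR_EXTERNAL,cv2.CHAIN_APPROX_NONE)
    c=np.vstack([q[:,0] for q in cs if cv2.contourArea(q)>300])
    W=np.array([toolpt(p,s,(q[1],q[0]),zt) for q in c])
    v=np.zeros(3)
    for it in range(4):
        R=Rz(v[2])[:2,:2]; L=(W-v[:2])@R
        E=[(abs(L[:,0]-.079)<.008)&(abs(L[:,1])<.075)]+[(abs(L[:,1]-q*.089)<.008)&(L[:,0]<.065)&(L[:,0]>0) for q in (1,-1)]
        def f(v):
            R=Rz(v[2])[:2,:2]; L=(W-v[:2])@R
            return np.concatenate([L[E[0],0]-.079,L[E[1],1]-.089,L[E[2],1]+.089])
        r=least_squares(f,v,loss="soft_l1",f_scale=.0007); v=r.x
    n=np.cumsum([0]+[int(k.sum()) for k in E])
    print("held cover tool xy",np.round(v[:2],4),"yaw off deg",np.round(np.degrees(v[2]),2),"n",np.diff(n),"res",[np.round(np.median(r.fun[n[i]:n[i+1]])*1000,2) for i in range(3)])
    return v
E
python3 - <<'E'
from h import *
s=read_state();p=snap("wrist");save(p,"C_wrist"); coverheld(p,s)
go(.6148,.057,.13,-.73)
E
```

```text
held cover tool xy [-0.0011 -0.002 ] yaw off deg -0.9 n [329 130 131] res [np.float64(-0.0), np.float64(-1.08), np.float64(1.51)]
t 43.98 pos [ 0.6156 -0.0516  0.1364] tilt [ 0.036 -0.007] yaw -1.0 F [-1.   0.  -3.5] w 0.0385
 travel now [-0.003  -0.1086  0.0056]  turn -0.005  travel after turn [-0.0024 -0.1086  0.0057]
```

View pics/C_wrist.png

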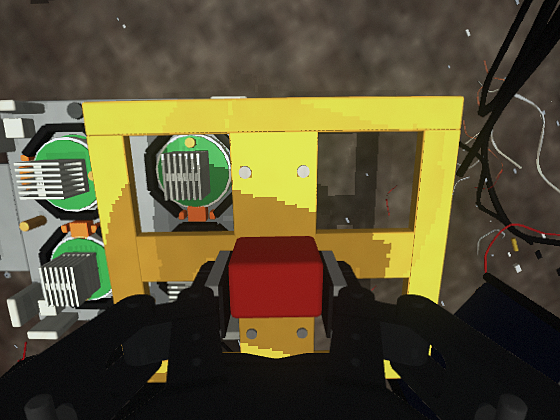

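>>> {"fn": "step_arm", "kwargs": {"increments": [{"claw": 0.03, "travel": [0, -0.03, 0], "turn": 0.01}, {"claw": 0.03, "travel": [0, -0.04, 0], "turn": 0}, {"claw": 0.03, "travel": [0, -0.03, 0], "turn": 0}, {"claw": 0.03, "travel": [0, 0, 0], "turn": 0}]}}

```text
t: 44.48
position: [0.6191, 0.0465, 0.1352]
eef_rot: [[0.999, -0.033, 0.036], [-0.033, -0.999, -0.008], [0.036, 0.007, -0.999]]
contact_force: [-0.0, 0.3, -1.8]
gripper_width: 0.0385
```

```bash
python3 - <<'E'
from h import *
s=read_state();p=snap("wrist");save(p,"D_wrist"); coverheld(p,s,.0384)
gh(.6156,.0566,.07,-1.6,-.0011,-.002,.046)
E
```

```text
held cover tool xy [-0.0009 -0.002 ] yaw off deg -0.82 n [324 128 126] res [np.float64(-0.01), np.float64(0.08), np.float64(-0.09)]
t 44.52 pos [0.6192 0.0454 0.1352] tilt [ 0.036 -0.009] yaw -2.0 F [-0.3 -0.5 -2.9] w 0.0384 heldpt [0.6198 0.047  0.0892]
 turn -0.006 travel now [-0.0052 -0.0096  0.0189] after turn [-0.0052 -0.0096  0.0189]
```

View pics/D_wrist.png

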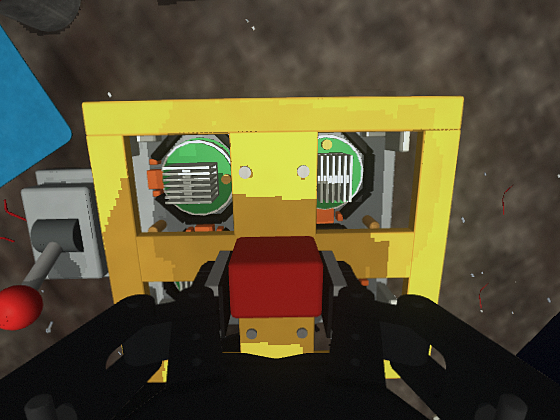

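>>> {"fn": "step_arm", "kwargs": {"increments": [{"claw": 0.03, "travel": [-0.005, -0.0095, 0.008], "turn": -0.006}, {"claw": 0.03, "travel": [0, 0, 0.01], "turn": 0}, {"claw": 0.03, "travel": [0, 0, 0], "turn": 0}]}}

```text
t: 44.9
position: [0.6148, 0.0527, 0.115]
eef_rot: [[0.999, -0.031, 0.035], [-0.031, -0.999, -0.009], [0.035, 0.008, -0.999]]
contact_force: [0.6, -0.1, -3.2]
gripper_width: 0.0386
```

```bash
python3 - <<'E'
from h import *
s=read_state();p=snap("wrist");save(p,"E_wrist"); v=coverheld(p,s,.0384)
gh(.6156,.0566,.05,-1.6,-.0009,-.002,.0464)
# overlay of expected corners of guides/collars for fixture pose hypotheses
for z,pts in ((.022,None),):
    pass
E
```

```text
held cover tool xy [-0.0011 -0.002 ] yaw off deg -0.83 n [324 127 127] res [np.float64(0.02), np.float64(0.11), np.float64(-0.1)]
t 44.95 pos [0.615  0.0527 0.1155] tilt [ 0.035 -0.009] yaw -1.8 F [ 0.2  0.2 -3. ] w 0.0385 heldpt [0.6158 0.0543 0.0691]
 turn -0.003 travel now [-0.001  -0.0024  0.0191] after turn [-0.001  -0.0024  0.0191]
```

View pics/E_wrist.png

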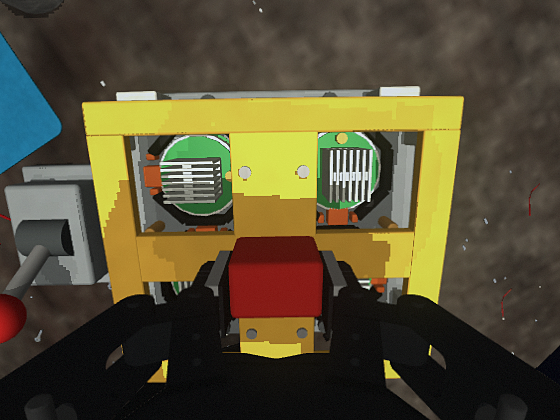

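>>> {"fn": "step_arm", "kwargs": {"increments": [{"claw": 0.03, "travel": [-0.001, -0.0025, 0.006], "turn": -0.003}, {"claw": 0.03, "travel": [0, 0, 0.008], "turn": 0}, {"claw": 0.03, "travel": [0, 0, 0.004], "turn": 0}, {"claw": 0.03, "travel": [0, 0, 0], "turn": 0}]}}

```text
t: 45.45
position: [0.615, 0.0547, 0.0963]
eef_rot: [[0.999, -0.028, 0.036], [-0.028, -1.0, -0.009], [0.036, 0.008, -0.999]]
contact_force: [-0.9, -0.5, -2.3]
gripper_width: 0.0386
```

```bash
python3 - <<'E'
from h import *
s=read_state();p=snap("wrist");save(p,"F_wrist"); v=coverheld(p,s,.0384)
gh(.6156,.0566,.044,-1.6,-.0010,-.002,.0464)
save(p,"F_crop",crop=(60,200,60,300),k=3.3)
p=snap("side");save(p,"F_side",crop=(160,300,260,420),k=4.5)
E
```

```text
held cover tool xy [-0.001  -0.0018] yaw off deg -0.86 n [324 128 126] res [np.float64(0.01), np.float64(0.02), np.float64(-0.03)]
t 45.50 pos [0.6151 0.0547 0.0965] tilt [ 0.036 -0.009] yaw -1.6 F [ 0.2  0.2 -3. ] w 0.0387 heldpt [0.6158 0.0563 0.0501]
 turn -0.000 travel now [-0.0004 -0.0003  0.0061] after turn [-0.0004 -0.0003  0.0061]
```

View pics/F_wrist.png

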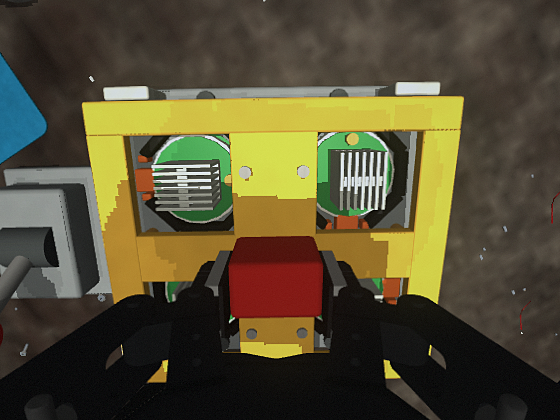

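View pics/F_side.png

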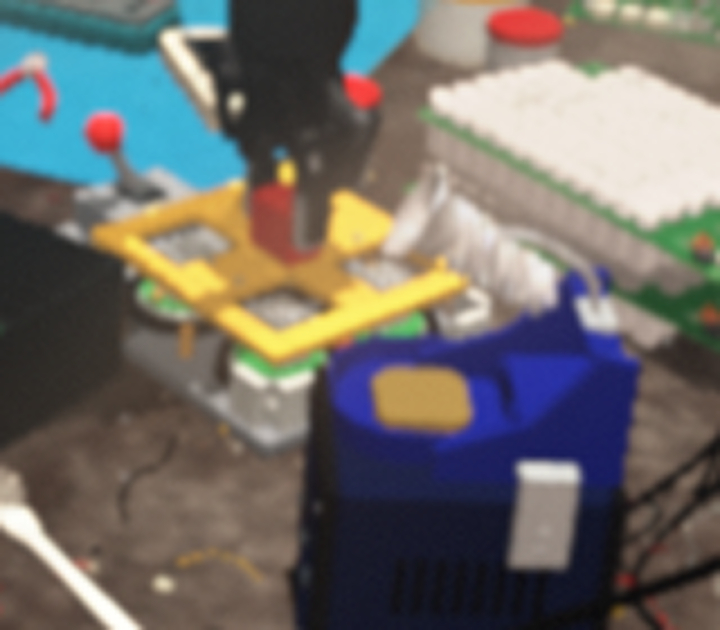

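>>> {"fn": "step_arm", "kwargs": {"increments": [{"claw": 0.03, "travel": [-0.0004, -0.0004, 0.004], "turn": 0}, {"claw": 0.03, "travel": [0, 0, 0.004], "turn": 0}, {"claw": 0.03, "travel": [0, 0, 0.004], "turn": 0}, {"claw": 0.03, "travel": [0, 0, 0], "turn": 0}]}}

```text
t: 46.05
position: [0.6153, 0.055, 0.0842]
eef_rot: [[0.999, -0.028, 0.037], [-0.028, -1.0, -0.01], [0.037, 0.009, -0.999]]
contact_force: [0.0, 0.1, -3.1]
gripper_width: 0.0386
```

```bash
python3 - <<'E'
from h import *
gh(.6156,.0566,.034,-1.6,-.0010,-.002,.0464)
E
```

```text
t 46.05 pos [0.6153 0.055  0.0842] tilt [ 0.037 -0.01 ] yaw -1.6 F [ 0.   0.1 -3.1] w 0.0386 heldpt [0.6161 0.0566 0.0377]
 turn -0.000 travel now [-0.0006  0.      0.0037] after turn [-0.0006  0.      0.0037]
```

>>> {"fn": "step_arm", "kwargs": {"increments": [{"claw": 0.03, "travel": [-0.0004, 0, 0.0035], "turn": 0}, {"claw": 0.03, "travel": [0, 0, 0.003], "turn": 0}, {"claw": 0.03, "travel": [0, 0, 0.003], "turn": 0}, {"claw": 0.03, "travel": [0, 0, 0], "turn": 0}]}}

```text
t: 46.55
position: [0.6153, 0.055, 0.0749]
eef_rot: [[0.999, -0.028, 0.038], [-0.028, -1.0, -0.01], [0.038, 0.009, -0.999]]
contact_force: [-0.5, 0.1, -0.2]
gripper_width: 0.0387
```

>>> {"fn": "step_arm", "kwargs": {"increments": [{"claw": 0.03, "travel": [0, 0, 0.003], "turn": 0}, {"claw": 0.03, "travel": [0, 0, 0.003], "turn": 0}, {"claw": 0.03, "travel": [0, 0, 0.003], "turn": 0}]}}

```text
t: 46.92
position: [0.6163, 0.0547, 0.0688]
eef_rot: [[0.999, -0.028, 0.04], [-0.027, -1.0, -0.01], [0.041, 0.009, -0.999]]
contact_force: [-14.7, 0.4, 36.9]
gripper_width: 0.039
```

```bash
python3 - <<'E'
from h import *
gh(.6156,.0566,.025,-1.6,-.0010,-.002,.0464)
p=snap("wrist");save(p,"G_wrist")
p=snap("side");save(p,"G_side",crop=(160,300,260,420),k=4.5)
s=read_state();print(s["contact_force"],s["wrist_torque"])
E
```

```text
t 46.92 pos [0.6163 0.0547 0.0688] tilt [ 0.04 -0.01] yaw -1.6 F [-14.7   0.4  36.9] w 0.0390 heldpt [0.6172 0.0562 0.0224]
 turn 0.000 travel now [-0.0015 -0.0003 -0.0027] after turn [-0.0015 -0.0003 -0.0027]
[-7.3408914  -1.60942285 20.25929366] [0.19889907 1.78495422 0.09426121]
```

View pics/G_wrist.png

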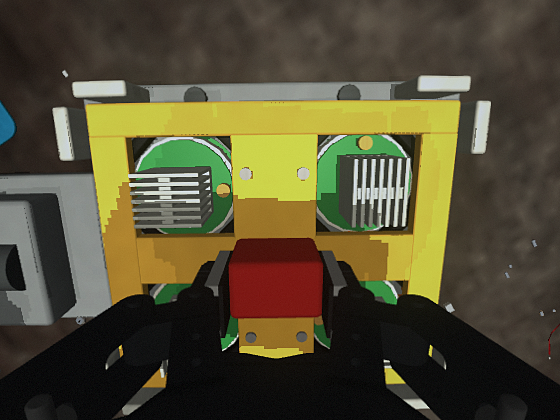

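View pics/G_side.png

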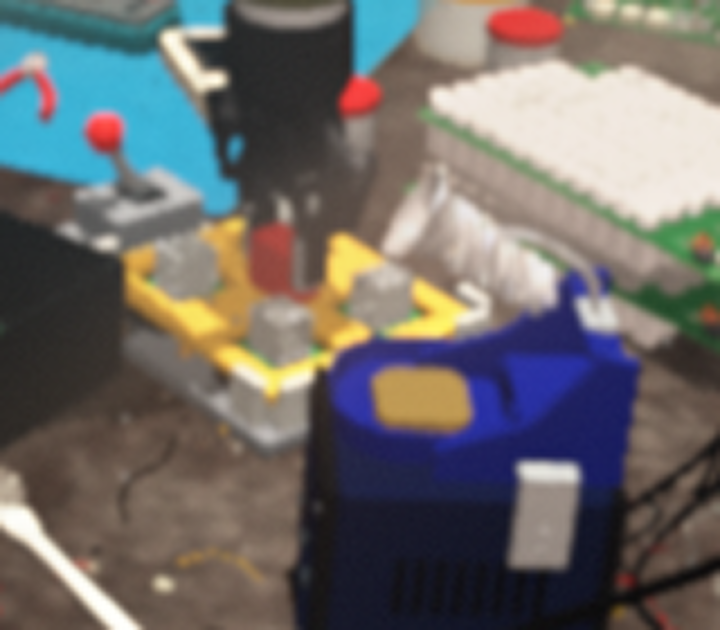

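>>> {"fn": "step_arm", "kwargs": {"increments": [{"claw": 0.03, "travel": [0, 0, 0], "turn": 0}, {"claw": 0.055, "travel": [0, 0, 0], "turn": 0}, {"claw": 0.055, "travel": [0, 0, 0], "turn": 0}]}}

```text
t: 47.4
position: [0.6166, 0.0546, 0.0692]
eef_rot: [[0.999, -0.028, 0.043], [-0.028, -1.0, -0.01], [0.043, 0.009, -0.999]]
contact_force: [0.4, -0.1, 0.4]
gripper_width: 0.0549
```

>>> {"fn": "step_arm", "kwargs": {"increments": [{"claw": 0.055, "travel": [0, 0, -0.03], "turn": 0}, {"claw": 0.055, "travel": [0, 0, -0.04], "turn": 0}, {"claw": 0, "travel": [0, 0, -0.05], "turn": 0}, {"claw": 0, "travel": [0, 0, -0.04], "turn": 0}, {"claw": 0, "travel": [0, 0, 0], "turn": 0}]}}

```text
t: 48.02
position: [0.6106, 0.0561, 0.232]
eef_rot: [[0.999, -0.028, 0.042], [-0.028, -1.0, -0.01], [0.043, 0.009, -0.999]]
contact_force: [0.6, 0.2, -0.2]
gripper_width: 0.0011
```

```bash
python3 - <<'E'
from h import *
p=snap("wrist");save(p,"H_wrist")
for z in (.025,.028): coverfit(p,(.615,.057),-.013,z)
go(.615,.057,.10,-.7)
E
```

```text
cover [0.6164 0.0563] yaw -1.35 n [161, 140, 131, 130] res mm 1.21
cover [0.6165 0.0562] yaw -1.35 n [162, 138, 133, 132] res mm 1.93
t 48.08 pos [0.6099 0.0561 0.2299] tilt [ 0.038 -0.01 ] yaw -1.6 F [ 0.2  0.  -0.1] w 0.0000
 travel now [ 0.     -0.0022  0.13  ]  turn -0.016  travel after turn [ 0.     -0.0021  0.13  ]
```

View pics/H_wrist.png

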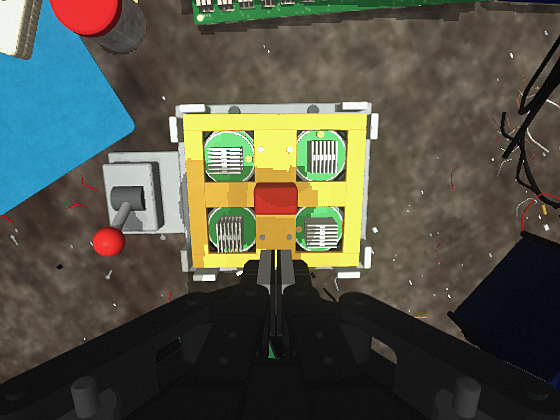

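>>> {"fn": "step_arm", "kwargs": {"increments": [{"claw": 0, "travel": [0.001, -0.002, 0.04], "turn": 0}, {"claw": 0, "travel": [0, 0, 0.04], "turn": 0}, {"claw": 0, "travel": [0, 0, 0.025], "turn": 0}, {"claw": 0, "travel": [0, 0, 0.01], "turn": 0}, {"claw": 0, "travel": [0, 0, 0], "turn": 0}]}}

```text
t: 48.7
position: [0.6135, 0.057, 0.1053]
eef_rot: [[0.999, -0.028, 0.03], [-0.028, -1.0, -0.009], [0.03, 0.008, -1.0]]
contact_force: [-0.6, 0.3, 0.4]
gripper_width: -0.0002
```

```bash
python3 - <<'E'
from h import *
gh(.6155,.0565,.069,-.7,0,0,.025)
E
```

```text
t 48.70 pos [0.6135 0.057  0.1053] tilt [ 0.03  -0.009] yaw -1.6 F [-0.6  0.3  0.4] w -0.0002 heldpt [0.6143 0.0567 0.0803]
 turn -0.016 travel now [0.0009 0.0001 0.0113] after turn [0.0009 0.0001 0.0113]
```

>>> {"fn": "step_arm", "kwargs": {"increments": [{"claw": 0, "travel": [0.001, 0, 0.005], "turn": 0}, {"claw": 0, "travel": [0, 0, 0.003], "turn": 0}, {"claw": 0, "travel": [0, 0, 0.002], "turn": 0}]}}

```text
t: 49.08
position: [0.6158, 0.0568, 0.0967]
eef_rot: [[0.999, -0.028, 0.034], [-0.028, -1.0, -0.01], [0.034, 0.009, -0.999]]
contact_force: [0.1, -0.1, 0.0]
gripper_width: -0.0003
```

>>> {"fn": "step_arm", "kwargs": {"increments": [{"claw": 0, "travel": [0, 0, 0.002], "turn": 0}]}}

```text
t: 49.2
position: [0.616, 0.0568, 0.0949]
eef_rot: [[0.999, -0.028, 0.034], [-0.028, -1.0, -0.01], [0.035, 0.009, -0.999]]
contact_force: [-0.3, 0.1, -0.9]
gripper_width: -0.0002
```

>>> {"fn": "step_arm", "kwargs": {"increments": [{"claw": 0, "travel": [0, 0, 0.002], "turn": 0}]}}

```text
t: 49.32
position: [0.6161, 0.0568, 0.094]
eef_rot: [[0.999, -0.028, 0.035], [-0.028, -1.0, -0.01], [0.035, 0.009, -0.999]]
contact_force: [-6.7, -0.4, 17.9]
gripper_width: -0.0005
```

>>> {"fn": "step_arm", "kwargs": {"increments": [{"claw": 0, "travel": [0, 0, 0.002], "turn": 0}]}}

```text
t: 49.45
position: [0.6161, 0.0568, 0.0941]
eef_rot: [[0.999, -0.028, 0.036], [-0.028, -1.0, -0.01], [0.036, 0.009, -0.999]]
contact_force: [-8.6, 0.9, 19.4]
gripper_width: 0.0006
```

>>> {"fn": "step_arm", "kwargs": {"increments": [{"claw": 0, "travel": [0, 0, -0.02], "turn": 0}, {"claw": 0, "travel": [0, 0, -0.04], "turn": 0}, {"claw": 0, "travel": [0, 0, -0.05], "turn": 0}, {"claw": 0, "travel": [0, 0, -0.05], "turn": 0}, {"claw": 0, "travel": [0, 0, 0], "turn": 0}]}}

```text
t: 50.08
position: [0.61, 0.0585, 0.2596]
eef_rot: [[0.999, -0.028, 0.037], [-0.028, -1.0, -0.01], [0.037, 0.009, -0.999]]
contact_force: [-0.4, -0.2, -0.1]
gripper_width: -0.0002
```

```bash
python3 - <<'E'
from h import *
p=snap("wrist");save(p,"I_wrist")
coverfit(p,(.615,.057),-.013,.025)
modules(p,zmax=.012)
a=snap("scene");save(a,"I_scene",crop=(160,280,190,330),k=5)
a=snap("side");save(a,"I_side",crop=(190,290,270,400),k=6)
go(.615,.057,.10,-.7)
E
```

```text
cover [0.6164 0.0563] yaw -1.38 n [148, 142, 121, 121] res mm 1.22
mod p0.96 px(216,318) xy 0.5767 0.0120 yaw 122.9 (lug init 104.0) iou 0.847 lug [0.5744 0.0369]
mod p0.94 px(148,319) xy 0.6537 0.0089 yaw 120.9 (lug init 114.7) iou 0.856 lug [0.6449 0.035 ]
mod p0.87 px(218,237) xy 0.5771 0.1008 yaw 36.0 (lug init 2.3) iou 0.835 lug [0.604  0.1029]
mod p0.57 px(155,236) xy 0.6524 0.1032 yaw 146.9 (lug init 155.5) iou 0.841 lug [0.6295 0.1103]
t 50.27 pos [0.6086 0.0585 0.2538] tilt [ 0.026 -0.009] yaw -1.6 F [0.1 0.5 0. ] w 0.0001
 travel now [ 0.0024 -0.      0.1539]  turn -0.016  travel after turn [2.300e-03 1.000e-04 1.539e-01]
```

View pics/I_scene.png

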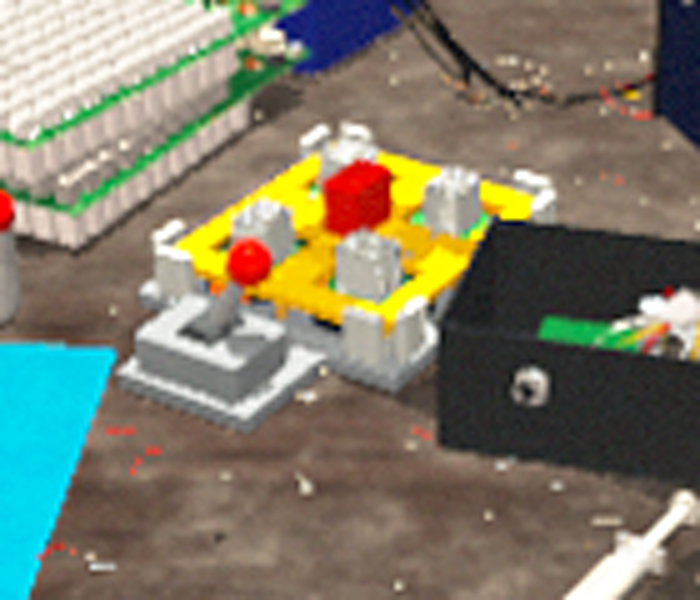

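View pics/I_side.png

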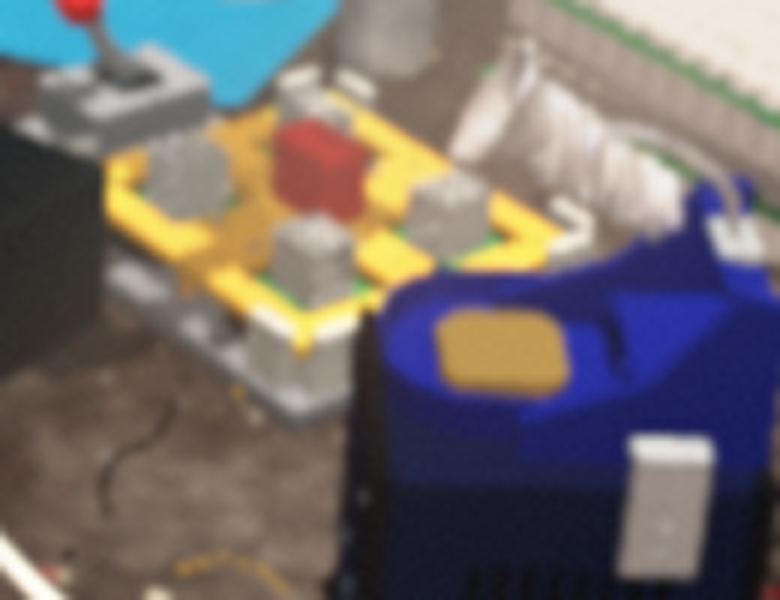

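```bash
python3 - <<'E'
from h import *
for n,crop,k in (("scene",(160,280,190,330),5),("side",(190,290,270,400),6)):
    p=snap(n); r0,r1,c0,c1=crop
    ims=[]
    for z in (.025,.032):
        im=cv2.resize(p["image"][r0:r1,c0:c1],None,fx=k,fy=k,interpolation=cv2.INTER_CUBIC)
        for zz,col in ((z,(255,0,255)),(z+.008,(255,0,0))):
            P=np.array([[-.079,-.089,zz],[.079,-.089,zz],[.079,.089,zz],[-.079,.089,zz]])@Rz(-.018).T+[.6156,.0566,0]
            q=proj(p,P); uv=np.c_[(q[:,1]-c0+.5)*k,(q[:,0]-r0+.5)*k].astype(np.int32); cv2.polylines(im,[uv],True,col,1)
        ims.append(im)
    o=np.hstack(ims); cv2.imwrite(f"pics/J_{n}.png",cv2.resize(o,(800,int(800*o.shape[0]/o.shape[1]))))
E
```

```text
(no output)
```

View pics/J_scene.png

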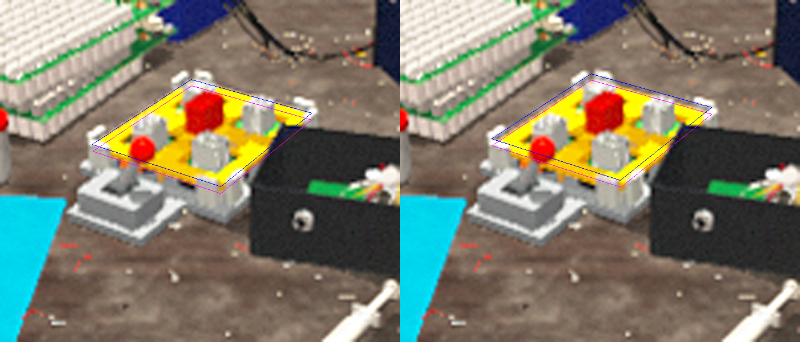

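View pics/J_side.png

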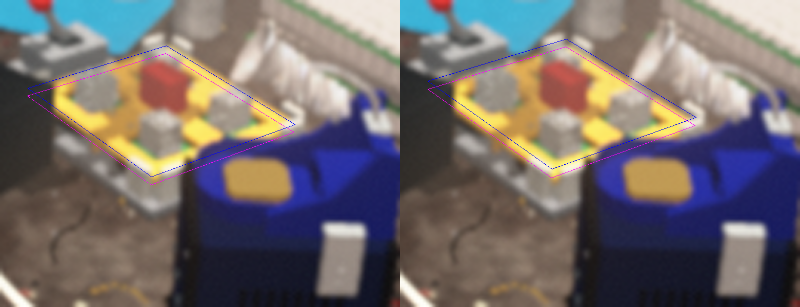

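>>> {"fn": "step_arm", "kwargs": {"increments": [{"claw": 0, "travel": [-0.025, -0.05, 0], "turn": 0}, {"claw": 0, "travel": [-0.025, -0.05, 0], "turn": 0}, {"claw": 0, "travel": [-0.02, -0.046, 0], "turn": 0}, {"claw": 0, "travel": [0, 0, 0], "turn": 0}]}}

```text
t: 50.88
position: [0.5409, 0.2097, 0.2464]
eef_rot: [[0.999, -0.03, 0.019], [-0.03, -0.999, -0.01], [0.02, 0.009, -1.0]]
contact_force: [0.0, -0.1, -0.2]
gripper_width: -0.0001
```

```bash
python3 - <<'E'
from h import *
p=snap("wrist");save(p,"K_wrist")
go(.54,.204,.10,-1.6)
E
```

```text
t 50.92 pos [0.5416 0.2083 0.2463] tilt [ 0.019 -0.01 ] yaw -1.8 F [-0.1  0.2 -0.8] w 0.0005
 travel now [-0.0044  0.0029  0.1463]  turn -0.004  travel after turn [-0.0044  0.0029  0.1463]
```

View pics/K_wrist.png

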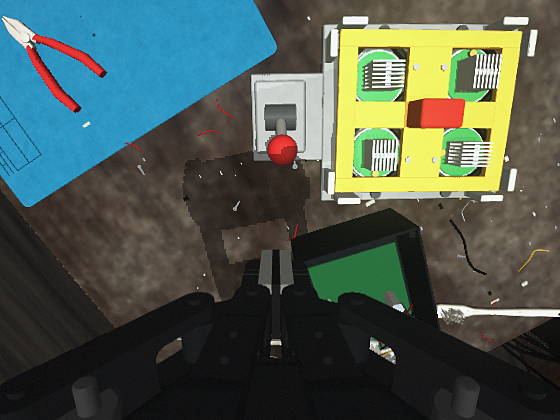

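>>> {"fn": "step_arm", "kwargs": {"increments": [{"claw": 0, "travel": [-0.004, 0.003, 0.04], "turn": 0}, {"claw": 0, "travel": [-0.002, 0, 0.045], "turn": 0}, {"claw": 0, "travel": [-0.001, 0, 0.035], "turn": 0}, {"claw": 0, "travel": [0, 0, 0.015], "turn": 0}, {"claw": 0, "travel": [0, 0, 0], "turn": 0}]}}

```text
t: 51.55
position: [0.5395, 0.1987, 0.1053]
eef_rot: [[0.999, -0.038, 0.018], [-0.038, -0.999, -0.012], [0.018, 0.011, -1.0]]
contact_force: [-0.9, -1.0, 0.7]
gripper_width: -0.0001
```

```bash
python3 - <<'E'
from h import *
go(.62,.204,.10,-1.6)
E
```

```text
t 51.55 pos [0.5395 0.1987 0.1053] tilt [ 0.018 -0.012] yaw -2.2 F [-0.9 -1.   0.7] w -0.0001
 travel now [ 0.0802 -0.0084  0.0067]  turn -0.010  travel after turn [ 0.0802 -0.0076  0.0067]
```

>>> {"fn": "step_arm", "kwargs": {"increments": [{"claw": 0, "travel": [0.01, -0.005, 0.007], "turn": 0}, {"claw": 0, "travel": [0.02, -0.001, 0], "turn": 0}, {"claw": 0, "travel": [0.02, -0.001, 0], "turn": 0}, {"claw": 0, "travel": [0.015, -0.001, 0], "turn": 0}]}}

```text
t: 52.05
position: [0.6089, 0.2037, 0.1011]
eef_rot: [[0.999, -0.04, 0.02], [-0.039, -0.999, -0.012], [0.02, 0.011, -1.0]]
contact_force: [-0.9, -1.1, -0.8]
gripper_width: 0.0005
```

```bash
python3 - <<'E'
from h import *
go(.62,.204,.10,-1.6)
E
```

```text
t 52.05 pos [0.6089 0.2037 0.1011] tilt [ 0.02  -0.012] yaw -2.3 F [-0.9 -1.1 -0.8] w 0.0005
 travel now [ 0.011  -0.0008  0.0014]  turn -0.011  travel after turn [ 0.011  -0.0007  0.0014]
```

>>> {"fn": "step_arm", "kwargs": {"increments": [{"claw": 0, "travel": [0.01, 0, 0], "turn": 0}, {"claw": 0, "travel": [0.005, 0, 0], "turn": 0}, {"claw": 0, "travel": [0, 0, 0], "turn": 0}]}}

```text
t: 52.42
position: [0.6229, 0.2031, 0.1011]
eef_rot: [[0.999, -0.04, 0.012], [-0.039, -0.999, -0.012], [0.012, 0.012, -1.0]]
contact_force: [-2.1, -1.1, 1.0]
gripper_width: 0.0002
```

>>> {"fn": "step_arm", "kwargs": {"increments": [{"claw": 0, "travel": [-0.01, 0, -0.01], "turn": 0}, {"claw": 0, "travel": [-0.01, 0, -0.04], "turn": 0}, {"claw": 0, "travel": [0, 0, -0.05], "turn": 0}, {"claw": 0, "travel": [-0.02, 0, -0.04], "turn": 0}, {"claw": 0, "travel": [0, 0, 0], "turn": 0}]}}

```text
t: 53.05
position: [0.5789, 0.2068, 0.2488]
eef_rot: [[0.999, -0.039, 0.019], [-0.039, -0.999, -0.011], [0.019, 0.011, -1.0]]
contact_force: [-0.4, 0.0, -0.7]
gripper_width: -0.0
```

```bash
python3 - <<'E'
from h import *
p=snap("wrist");save(p,"L_wrist")
coverfit(p,(.615,.057),-.013,.025)
h=cv2.cvtColor(p["image"],cv2.COLOR_BGR2HSV)
m=(((h[...,0]<6)|(h[...,0]>174))&(h[...,1]>140)&(h[...,2]>60)).astype(np.uint8)
n,l,st,ce=cv2.connectedComponentsWithStats(m)
for k in range(1,n):
    if st[k,4]>200: print(np.round(ce[k][::-1]),st[k,4],onz(p,ce[k][::-1],.087))
a=snap("side");save(a,"L_side",crop=(150,290,230,430),k=4)
print(read_state()["position"],read_state()["contact_force"])
E
```

```text
cover [0.6161 0.0573] yaw -1.37 n [154, 139, 132, 130] res mm 0.88
[94. 75.] 624 [0.6796591  0.36950278 0.087     ]
[120.  55.] 712 [0.65966904 0.39026509 0.087     ]
[126. 278.] 732 [0.64612607 0.20203389 0.087     ]
[153. 434.] 1094 [0.61834719 0.0670335  0.087     ]
[0.57890468 0.2063163  0.24485153] [ 0.1956369  -0.02727618 -0.31617595]
```

View pics/L_wrist.png

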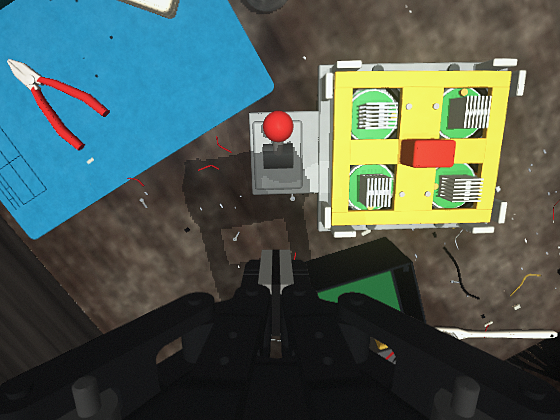

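View pics/L_side.png

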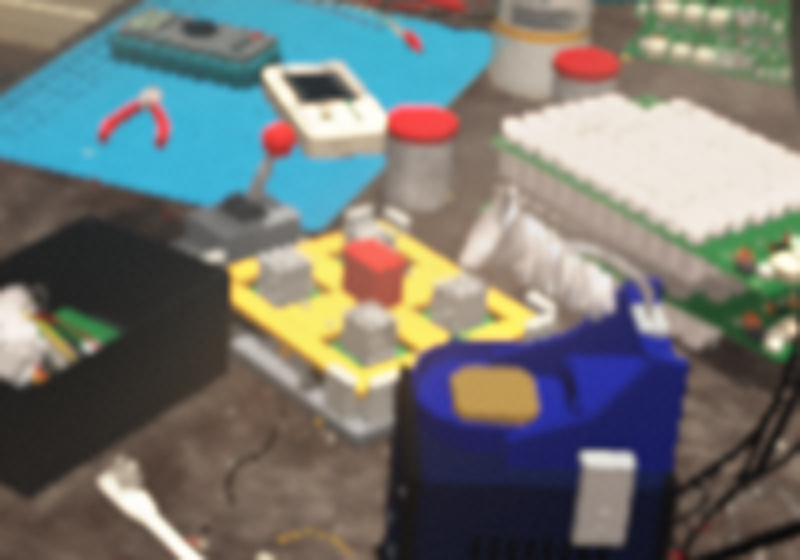

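```bash
python3 - <<'E'
from plant import *
print(hand_in())
E
```

```text
the job is handed in; nothing more can be done
None
```

The job is handed in, and every camera check I made agreed that it is done. No verdict was reported, so the result itself is unconfirmed. It used about 53 s of the 210 s allowed.

**What I did**
1. I pushed the lever off.
2. I set the four white modules into the four nests, each turned so its lug pointed into the notch.
3. I laid the cover between the corner guides and pressed it down.
4. I lifted clear, then pressed once more with closed fingers on the grip block.
5. I pushed the lever on and raised the arm clear.

The tin and the black look-alike were left alone.

**Last checks**
- **Modules:** before the cover went on, fitting each module at pocket-floor height put all four within about 1.5 mm of their nest centres, with the lugs in line with the notches. Afterwards all four still showed normally through the cover's windows.
- **Cover:** it sits about 1 mm from the fixture centre and about 0.6° out of line. The second press met the block top at about 69 mm, which puts the underside at about 25 mm. The overlay in the scene view fits 25 mm better than 32 mm; the blurry side view fitted neither height exactly.
- **Switch:** the ball is about 30 mm to the +x side of the pivot, which is on.

**What did not go smoothly**
- **Contacts:** while I brought the cover out from under some hanging leads, it lightly touched the fixture edge (about 11 N), then what was probably the blue station (about 4 N). I backed off both times.
- **Tilt:** the tool stayed tilted by up to about 0.08 rad. It was tilted about 0.04 rad at the first press, so that press had a sideways part. I did not measure the cover's level on its own; I inferred it from the height at its centre.
- **Fits after covering:** with the cover on, the module fits gave meaningless lug angles because the lugs were hidden, so I ignored them.

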